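# Batch contact test of power relays in a spring-gauge jig

### The arm

A 7-joint arm with a two-finger parallel gripper is mounted at the origin on the work surface. World frame = base frame: x ahead of the robot, y to its left, z up, the work surface at z = 0. Lengths are in mm, angles in degrees, forces in N, time in s.
With the tool pointing down it reaches from about 400 to 925 mm from the base axis. Payload 5.6 kg.
Tool frame: the origin (TCP) lies between the finger pads; the fingertips stand 17 mm ahead of it and the grasp point (between the pads) lies 2 mm behind it; z points along the fingers, x is the direction in which the jaws open and shut, and the axes are right-handed (so a half turn about z gives the same grasp; the last joint's range is limited). The gripper opens to 85 mm and grips with 20 to 120 N. Pads are 22 mm wide; open, the fingers measure 114 mm over their backs; the gripper's body (76 mm by 85 mm) begins 54 mm behind the grasp point. The pads swing forward as they close: fully open they stand 13 mm farther back than shut.
Start: joints at [-76.031, 26.786, -0.665, 91.828, 0.344, 61.387, -3.226], TCP at [183.916, 623.445, 222.09] pointing down, gripper open.
Joint ranges: [-144.91, 144.91], [-17.63, 115.5], [-89.93, 88.59], [15.96, 139.68], [-74.01, 254.01], [8.47, 105.57], [-167.45, 167.45]. Speed limits (degrees/s): [147.25, 147.25, 180, 180, 180, 180, 180].

### API

Orientations are given as a 3x3 rotation matrix whose columns are the frame's x, y, z axes.
In Python, from cell import robot, imaging gives the robot as it stands.
- The arm moves only by the shell command python3 -m pendant 'ROWS' [OPENING] [FORCE]. ROWS is text: rows parted by semicolons, each of 6 numbers parted by spaces: the shift along the tool's x, y, z in cm, then the turn, a rotation vector about the tool's x, y, z in degrees. A call has 1 to 20 rows; each row is the pose to reach, as a shift and turn from the pose measured when the call began, along the tool's axes at that moment; what a row does not reach only later rows make up. A row lasts 1/8 s, in which the tool goes at most 62.5 mm and 10.7 degrees, less where a joint would pass 70% of its speed; a pose out of reach is approached as far as the arm can. A call with a gripper value outside its range is refused whole. OPENING is the finger opening in cm, from 0 to 8.54, set as the call begins (- or left out, the last holds). The fingers move at their own pace and stop on an object; FORCE is the grip in N (left out, the last holds). Time passes only in rows, so rows that repeat a pose let the fingers close. It gives the time, the measured TCP pose, the force and the opening at its end, in the units of the state.
- robot.get_state(): the state, without advancing time (a new reading comes with each control period).
- imaging.snapshot(name): name is "side" or "top"; returns a dict with "image" (400x640x3 uint8, red, green, blue), "K" (3x3 intrinsics, pixels), "position" and "attitude" of the camera in the world. Camera axes: x right, y up, looking along -z (the intrinsics and any distortion apply to the point x, -y, -z); pixel columns grow to the right and rows downward; lengths in mm; the calibration is good to about 2 mm. A picture is of the moment at which its call begins. There is no depth.
- robot.hand_in(): hands the job in, once; it reports no verdict.
The state is a dict: "time_s": time; "q": joint angles; "qvel": joint speeds; "tau": joint torques, N m; "tcp_pos": TCP position; "eef_rot": TCP orientation; "contact_force": force on the tool from outside, world axes, zero at the start; "ft_torque": the same for the moment, N m; "gripper_width": finger opening in mm.
Only numpy, scipy, OpenCV 4.12 (cv2) and the standard library are available. Lean on these libraries where they do the work, as an engineer would, in place of code of your own. Each camera call takes 0.05 s, during which the arm holds its last target.

### The job

Run the contact test on the power relays lying on the blue mat: swing up the jig's wire locking bail, set every relay, metal base down, fully into a pocket (any pocket, either way round), swing the bail right down over them, then pull the sprung gauge out by its knob until its pointer stands at the brass marker, hold it there for three full seconds or a little more without a break, and let it go back home. Then swing the bail up past upright again, take all the relays out and stand them on their metal bases flat in the empty grey tray, leaving the bail up. Leave the brass marker where it is set and do not push the other things on the bench about.

Things in the scene. Friction and masses are not known exactly. Their poses are not given: they have to be found in the camera images.
- relay1: power relay: black block 48 x 32 mm on an aluminium base plate 50 x 32 x 5 mm, 30 mm high in all, about 90 g, four screw heads and a paper label on top. Origin: centre of its underside; x along its 50 mm length, z up. At the start it stands on the mat. Two or three relays are present
- relay2: second relay, the same as relay1; may be absent
- relay3: third relay, the same as relay1; may be absent
- jig: the test jig, fixed to the bench: aluminium plate 6 mm thick with a grey socket block 70 (x) x 220 (y) x 18 mm; origin under the centre of the socket block on the bench, z up. Three pockets lie in a row along its y. In front of the block (-x side, by the robot) is the gauge; behind it (+x) the bail's hinge
- pocket1 (a point): centre of the floor of the pocket at jig y = -70 mm. Each pocket is 53 mm along jig y and 35 mm along jig x (chamfered mouth), 12 mm deep, floor 6 mm and rim 18 mm above the bench; a seated relay stands 18 mm out of it, its 50 mm length along jig y. The point has the axes of the jig
- pocket2 (a point): the same for the middle pocket, jig y = 0
- pocket3 (a point): the same for the pocket at jig y = +70 mm
- bail (a joint): angle of the locking bail, a U of 8 mm steel wire hinged along jig y, 70 mm behind the pocket row: 0 = shut, level, cross-bar lying 3 mm above the relays' tops along the middle of the row; grows as it swings up and back; 2.0 = stop, leaning back away from the robot (1.57 = upright). It starts down, at most 0.25, and stays where it is left (stiff hinge, about 1 N at the bar)
- bail_grip (a point): middle of the black rubber grip sleeve (12 mm thick, 48 mm long, along jig y) at the +y end of the bail's cross-bar, beyond the jig's end; 70 mm from the hinge axis; 43 mm above the bench when the bail is shut. It turns in the fingers when pinched across jig x from above
- bail_hinge (a point): point on the bail's hinge axis abreast of bail_grip, fixed to the jig, 43 mm above the bench, 70 mm behind (jig +x) the pocket row. At joint angle a the grip is at this point + 70 mm x (-cos a, 0, sin a) in jig axes
- gauge (a joint): how far the sprung gauge slide is drawn out, m: 0 = home, 0.070 = end stop. It is pulled towards jig -y; the spring pulls back with about 2 N at home, 8 N at 58 mm
- gauge_knob (a point): where to grip the gauge's upright black knob, 16 mm thick, from 34 to 68 mm above the bench; this point is on its axis, 52 mm above the bench. The grey gauge barrel (42 mm high) begins 53 mm behind the knob's axis (jig +y) when home
- pointer (a point): tip of the slide's flat steel pointer, over the white scale bar 40 mm nearer the robot than the knob (jig -x)
- marker (a joint): where the brass marker stands on the scale: it equals the gauge reading at which the pointer stands exactly at the marker (m, 0.028 to 0.058). It is set anew each time and must not be shifted
- mark (a point): the brass marker clip, 6 mm wide along jig y, on the white scale bar, 23 mm above the bench; middle of its top. The pointer stands at the marker when pointer and mark have the same jig y
- mat: blue mat 250 x 200 x 4 mm, fixed flat on the bench, left or right of the jig; the relays start on it. Origin: centre of its underside
- tray_in (a point): open grey tray 220 (x) x 120 (y) mm, walls 5 mm thick and 22 mm high, fixed on the bench on the other side of the jig from the mat. This point is the centre of its inner floor (210 x 110 mm inside), 5 mm above the bench, with the tray's axes
- heatsink: small finned heat sink 30 x 26 x 12 mm on a corner of the mat; not part of the job. Origin under its centre
- spool: solder spool, 65 mm across, 57 mm high, behind the jig; leave it
- camera: camera module on a small foot, 38 x 36 x 46 mm, behind the jig; leave it
- servo: black hobby servo 55 x 20 x 44 mm near the robot; leave it
- screwdriver: screwdriver 150 mm long, behind and to the left of the jig; leave it
- fluxjar: small jar 44 mm across, 40 mm high, behind the jig; leave it
- multimeter: yellow multimeter 130 x 70 x 36 mm, at the far right; leave it
Not all that is in view belongs to the job. Leave any pink or red look-alike of the relay2 alone.

How it is judged:
By the outcome, as a careful person would: the job done as asked, in the order asked, and still so for the second after the job is handed in, with the robot touching nothing.
Of relay1, relay2, relay3 only 2 to 3 are there at a start; the rules pass over those that are not, and their reading is None.
At some moment in a run one of relay1, relay2, relay3 may be knocked a few centimetres aside while the robot is not near it.
Once in a run the grip may slacken for a moment while it holds something.
It also fails if it takes over 208 s, if anything falls off the work surface, if the arm or the gripper's body presses on something with over 40 N, if the wrist force passes 120 N, or if a joint passes its speed limit or range.

## Working session

There is one attempt and no reset: what is moved stays moved. The work goes in short steps, Python scripts to look and compute and a shell command to move; the robot and the scene stay as the last step left them, time stands still between calls to the robot, and variables do not carry over. Pictures are saved under pics/ and viewed, and the job is handed in when it is done.

```bash
ls; mkdir -p pics
python3 - <<'E'
from cell import robot, imaging
import cv2,numpy as np
s=robot.get_state(); print(s)
for n in ("side","top"):
    d=imaging.snapshot(n); cv2.imwrite(f"pics/{n}0.png",d["image"][:,:,::-1]); print(n,{k:v for k,v in d.items() if k!="image"})
E
```

```text
pics
{'time_s': 0.0, 'q': array([-76.03015836,  26.83673255,  -0.66487873,  91.88152541,
         0.34314994,  61.38615943,  -3.22349374]), 'qvel': array([ 0.00023934,  0.05654053, -0.01967844,  0.01277138,  0.10630015,
        0.04977576, -0.07305537]), 'tau': array([ 5.82983903e-04, -5.32376432e+01,  2.13165855e-02, -2.51304764e+01,
        1.13534869e-02,  7.45907921e-03, -7.91282474e-06]), 'tcp_pos': array([183.78674828, 622.87313056, 221.12567421]), 'eef_rot': array([[ 2.82930177e-01,  9.59140427e-01, -3.95149155e-04],
       [ 9.59138849e-01, -2.82930430e-01, -1.74362493e-03],
       [-1.78418088e-03,  1.14321205e-04, -9.99998402e-01]]), 'contact_force': array([ 0.27531435,  0.41334518, -0.18373571]), 'ft_torque': array([ 0.02966705, -0.0022202 ,  0.02551362]), 'gripper_width': 85.30510290885049}
side {'K': array([[374.65286101,   0.        , 319.50989   ],
       [  0.        , 374.65286101, 201.54774181],
       [  0.        ,   0.        ,   1.        ]]), 'position': array([ 104.09582786, -574.99079694,  712.31006966]), 'attitude': array([[ 0.73178063,  0.46946956, -0.49406016],
       [-0.68135095,  0.48685245, -0.54656708],
       [-0.0160622 ,  0.73659556,  0.67614272]])}
top {'K': array([[463.48033076,   0.        , 327.77876191],
       [  0.        , 463.48033076, 201.7380492 ],
       [  0.        ,   0.        ,   1.        ]]), 'position': array([ 451.11363967,  -30.56171867, 1539.01389393]), 'attitude': array([[-0.01647903,  0.99744287, -0.06954257],
       [-0.99981442, -0.01574417,  0.01110208],
       [ 0.0099788 ,  0.06971261,  0.99751721]])}
```

View pics/top0.png

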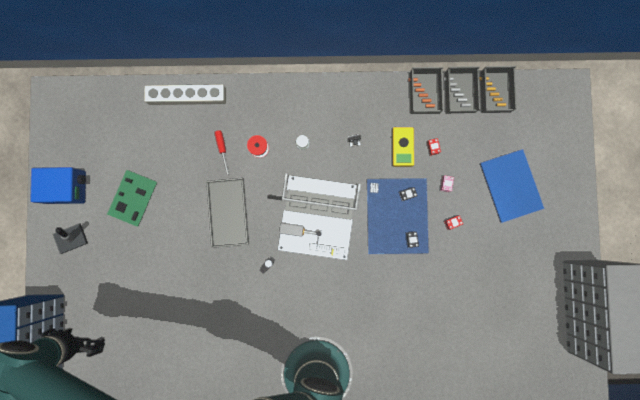

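View pics/side0.png

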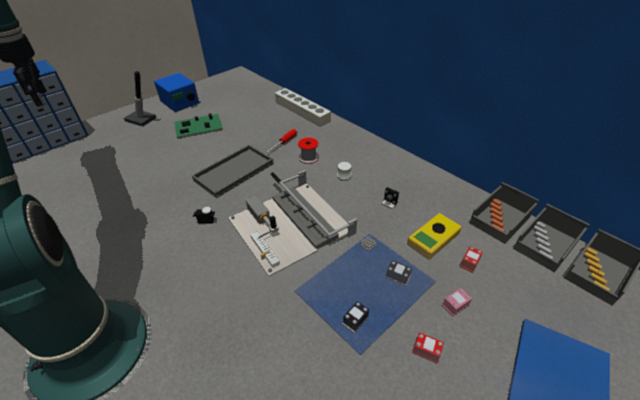

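Top view: two black relays lie on the mat at about (409,194) and (412,240). The red and pink look-alikes at (434,146), (447,184) and (454,222) are off the mat. The jig is around (318,218) and the tray around (228,212). I'll enlarge these areas.

```bash
cat > h.py <<'E'
from cell import robot, imaging
import cv2,numpy as np
def snap(n): return imaging.snapshot(n)
def ray(d,uv):
    K=d["K"]; p=np.array([(uv[0]-K[0,2])/K[0,0],-(uv[1]-K[1,2])/K[1,1],-1.])
    v=np.array(d["attitude"])@p; return np.array(d["position"]),v/np.linalg.norm(v)
def onz(d,uv,z):
    o,v=ray(d,uv); return o+v*(z-o[2])/v[2]
def proj(d,P):
    p=np.array(d["attitude"]).T@(np.array(P,float)-d["position"]); K=d["K"]
    return np.array([K[0,2]+K[0,0]*p[0]/-p[2],K[1,2]-K[1,1]*p[1]/-p[2]])
def tri(d1,u1,d2,u2):
    o1,v1=ray(d1,u1);o2,v2=ray(d2,u2)
    A=np.stack([v1,-v2],1);t=np.linalg.lstsq(A,o2-o1,rcond=None)[0]
    a=o1+v1*t[0];b=o2+v2*t[1];return (a+b)/2,np.linalg.norm(a-b)
def crop(d,x0,y0,w,h,s,f):
    im=cv2.resize(d["image"][y0:y0+h,x0:x0+w,::-1],None,fx=s,fy=s,interpolation=cv2.INTER_CUBIC)
    for k in range(0,w,10): cv2.putText(im,str(x0+k),(k*s,8),0,.3,(0,255,0),1);cv2.line(im,(k*s,9),(k*s,13),(0,255,0),1)
    for k in range(0,h,10): cv2.putText(im,str(y0+k),(0,k*s+4),0,.3,(0,255,0),1)
    cv2.imwrite(f,im)
def blob(mask,mn=4):
    n,l,st,c=cv2.connectedComponentsWithStats(mask.astype(np.uint8)); return [(st[i].tolist(),c[i].round(2).tolist()) for i in range(1,n) if st[i,4]>=mn]
E
python3 - <<'E'
from h import *
d=snap("top"); crop(d,260,165,110,100,7,"pics/t1.png"); crop(d,360,165,110,95,7,"pics/t2.png")
d=snap("side"); crop(d,215,160,150,120,5,"pics/s1.png"); crop(d,290,220,150,135,5,"pics/s2.png")
E
```

```text
(no output)
```

View pics/t1.png

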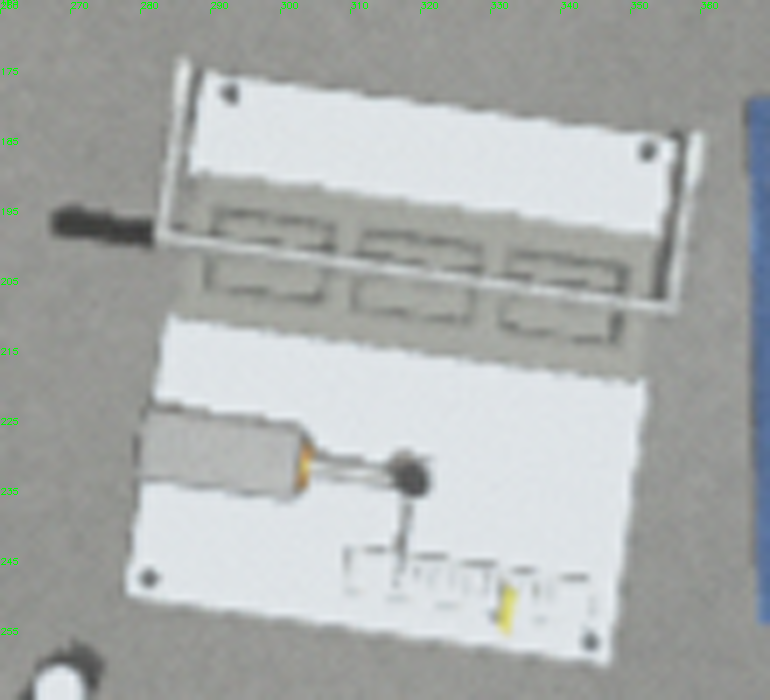

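View pics/t2.png

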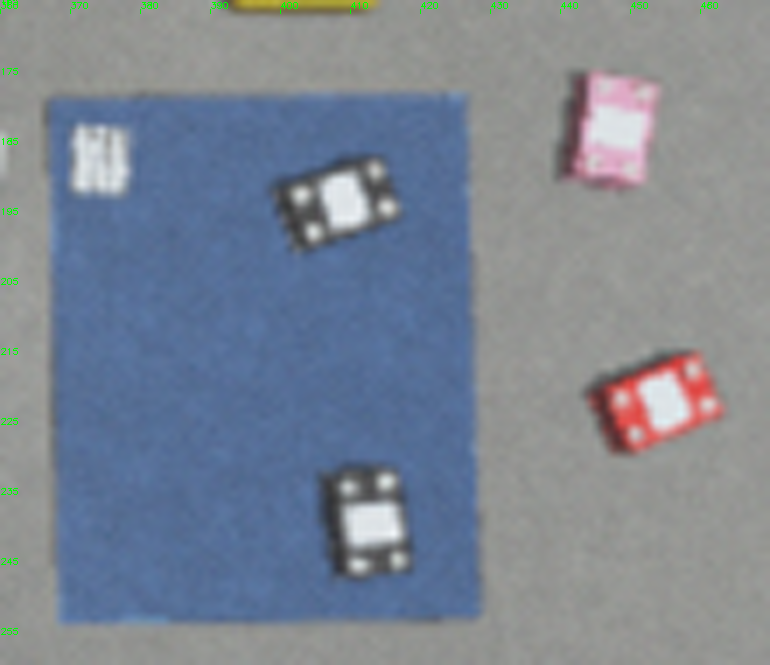

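View pics/s1.png

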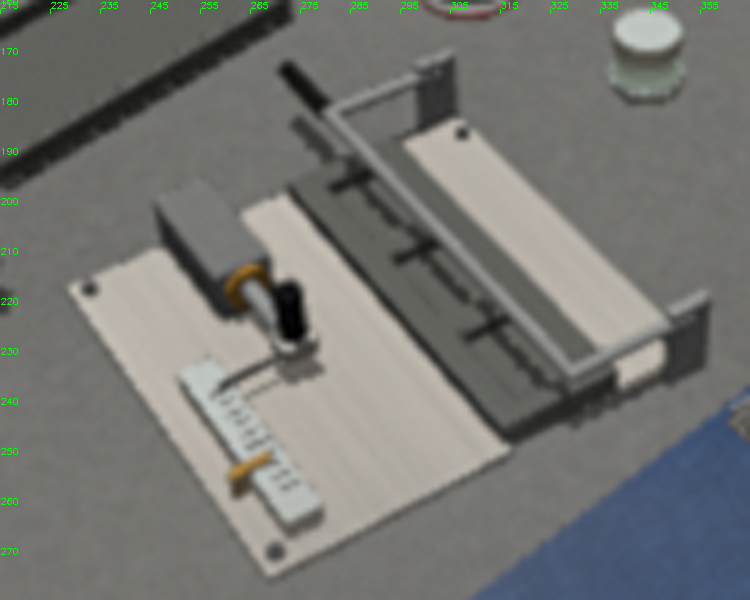

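View pics/s2.png

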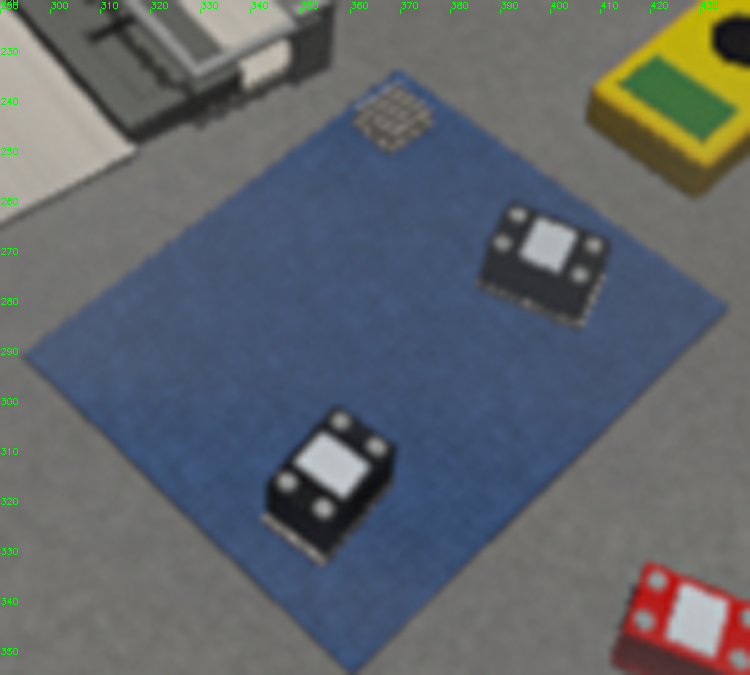

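Run:
```python
from h import *
t=snap("top"); s=snap("side")
T=lambda x,y:(260+x/7-.5,165+y/7-.5)
T2=lambda x,y:(360+x/7-.5,165+y/7-.5)
S=lambda x,y:(215+x/5-.5,160+y/5-.5)
S2=lambda x,y:(290+x/5-.5,220+y/5-.5)
r=lambda p:np.round(p,1)
print("block front L,R",r(onz(t,T(168,318),17)),r(onz(t,T(645,383),17)))
print("block back L,R",r(onz(t,T(192,172),18)),r(onz(t,T(665,237),18)))
print("plate front L,R",r(onz(t,T(128,595),6)),r(onz(t,T(608,662),6)),"side",r(onz(s,S(68,288),6)),r(onz(s,S(268,577),6)))
print("side block front R top",r(onz(s,S(505,432),18)),"L",r(onz(s,S(287,187),18)))
pk=[(215,205),(335,222),(322,300),(205,290)],[(360,228),(485,245),(475,322),(350,308)],[(507,248),(628,265),(615,343),(498,328)]
for p in pk: 
  q=np.array([onz(t,T(*a),18) for a in p]); print("pocket",r(q.mean(0)),r(np.linalg.norm(q[1]-q[0])),r(np.linalg.norm(q[2]-q[1])))
for n,a,b in [("grip far",(60,222),(283,68)),("gripin",(155,235),(322,107)),("barL",(165,237),(330,112)),("barR",(675,305),(573,370)),("mark",(507,610),(250,465)),("ptr",(400,575),(222,388)),("knobtop",(410,470),(290,288))]:
  P,e=tri(t,T(*a),s,S(*b)); print(n,r(P),r(e))
print("mark z23",r(onz(t,T(507,610),23)),r(onz(s,S(250,465),23)),"ptr",r(onz(t,T(400,575),25)),r(onz(s,S(222,388),25)))
# relay labels z=34
for n,a,b in [("relA",(345,202),(548,244)),("relB",(374,523),(332,464))]:
  print(n,r(tri(t,T2(*a),s,S2(*b))[0]),r(onz(t,T2(*a),34)),r(onz(s,S2(*b),34)))
```

```text
block front L,R [532.6  98.4  17. ] [ 498.4 -124.9   17. ]
block back L,R [601.1  86.3  18. ] [ 566.9 -135.7   18. ]
plate front L,R [403.2 119.4   6. ] [ 368.  -105.6    6. ] side [401.6 121.1   6. ] [ 364.6 -104.7    6. ]
side block front R top [ 495.9 -123.5   18. ] L [528.9  92.4  18. ]
pocket [561.7  50.5  18. ] 57.0 37.2
pocket [550.5 -19.   18. ] 59.3 36.5
pocket [539.9 -86.7  18. ] 57.4 37.2
grip far [574.1 146.3  47.3] 4.5
gripin [567.6 102.4  47.9] 3.9
barL [567.7  97.3  47.1] 1.6
barR [ 531.8 -136.5   45.8] 3.8
mark [392.9 -57.8  21.9] 2.0
ptr [411.   -8.8  23.1] 0.3
knobtop [457.6 -13.6  64.5] 3.9
mark z23 [393.8 -58.3  23. ] [391.6 -58.1  23. ] ptr [410.9  -8.8  25. ] [410.2 -10.5  25. ]
relA [ 578.7 -311.7   33.3] [ 579.3 -312.2   34. ] [ 577.5 -311.4   34. ]
relB [ 428.7 -320.6   33. ] [ 429.9 -321.4   34. ] [ 427.1 -320.1   34. ]
```

```bash
cat >> h.py <<'E'
from scipy.spatial.transform import Rotation as Ro
J0=np.array([549.5,-18.7]);JY=-8.9
def jw(x,y): 
    c,s=np.cos(np.radians(JY)),np.sin(np.radians(JY)); return J0+np.array([c*x-s*y,s*x+c*y])
def wj(p):
    c,s=np.cos(np.radians(JY)),np.sin(np.radians(JY)); d=np.array(p[:2])-J0; return np.array([c*d[0]+s*d[1],-s*d[0]+c*d[1]])
def plan(pts,yaw):
    s=robot.get_state();R=s["eef_rot"];a=np.radians(yaw)
    Rt=np.array([[np.cos(a),np.sin(a),0],[np.sin(a),-np.cos(a),0],[0,0,-1]])
    rv=Ro.from_matrix(R.T@Rt).as_rotvec(degrees=True)
    for p in pts:
        print(np.round(R.T@(np.array(p)-s["tcp_pos"])/10,2),"turn",np.round(rv,1))
def st():
    s=robot.get_state(); R=s["eef_rot"]; print("t",round(s["time_s"],2),"tcp",s["tcp_pos"].round(1),"jig",wj(s["tcp_pos"]).round(1),"yaw",round(np.degrees(np.arctan2(R[1,0],R[0,0])),1),"tilt",round(np.degrees(np.arccos(-R[2,2])),2),"F",s["contact_force"].round(1),"w",round(s["gripper_width"],1),"q7",s["q"].round(0))
E
python3 - <<'E'
from h import *
g=jw(0,143); print(g)
plan([(*g,150),(*g,100),(*g,46)],JY)
E
```

```text
[571.62358524 122.57826081]
[-37.05  51.36   7.2 ] turn [ 0.   0.  82.5]
[-37.04  51.36  12.2 ] turn [ 0.   0.  82.5]
[-37.04  51.36  17.6 ] turn [ 0.   0.  82.5]
```

```bash
python3 -m pendant '-5 7 0 0 0 10;-10 14 1 0 0 20;-15 21 2 0 0 30;-20 28 3 0 0 40;-25 35 4 0 0 50;-30 42 5 0 0 60;-34 47 6 0 0 70;-37 51.4 7 0 0 80;-37 51.4 7.2 0 0 82.5;-37 51.4 7.2 0 0 82.5;-37 51.4 7.2 0 0 82.5;-37 51.4 7.2 0 0 82.5;-37 51.4 7.2 0 0 82.5' 5 30
python3 - <<'E'
from h import *
st();t=snap("top");s=snap("side"); crop(t,240,160,90,80,8,"pics/t3.png");crop(s,230,140,120,100,6,"pics/s3.png")
g=jw(0,143);plan([(*g,46)],JY)
E
```

```text
time_s: 1.92
tcp_pos: [571.3, 125.1, 150.0]
eef_rot: [[0.988, -0.153, -0.001], [-0.153, -0.988, 0.001], [-0.001, -0.0, -1.0]]
contact_force: [-0.2, 0.5, -0.5]
gripper_width: 49.9
t 1.93 tcp [571.3 125.1 150. ] jig [ -0.7 145.4] yaw -8.8 tilt 0.06 F [-0.2  0.5 -0.5] w 49.9 q7 [-35.  26.  25. 106. -14.  51. -12.]
[ 0.06  0.26 10.42] turn [-0.   0.   0.1]
```

View pics/s3.png

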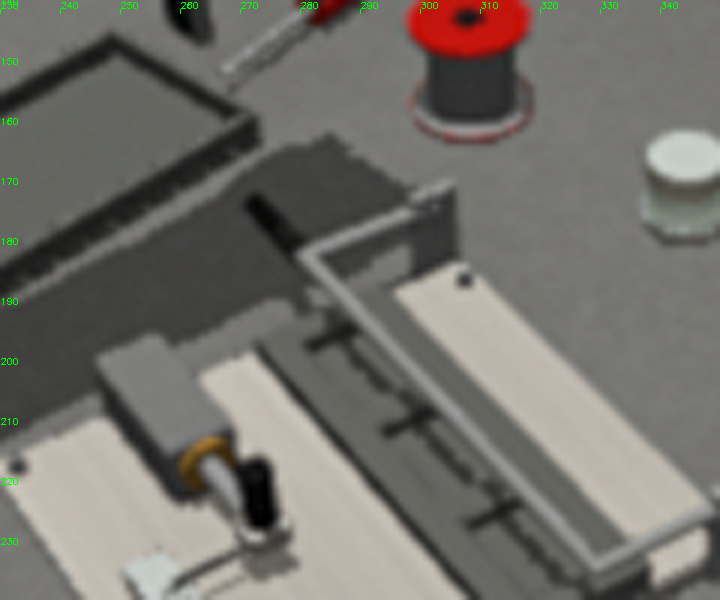

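View pics/t3.png

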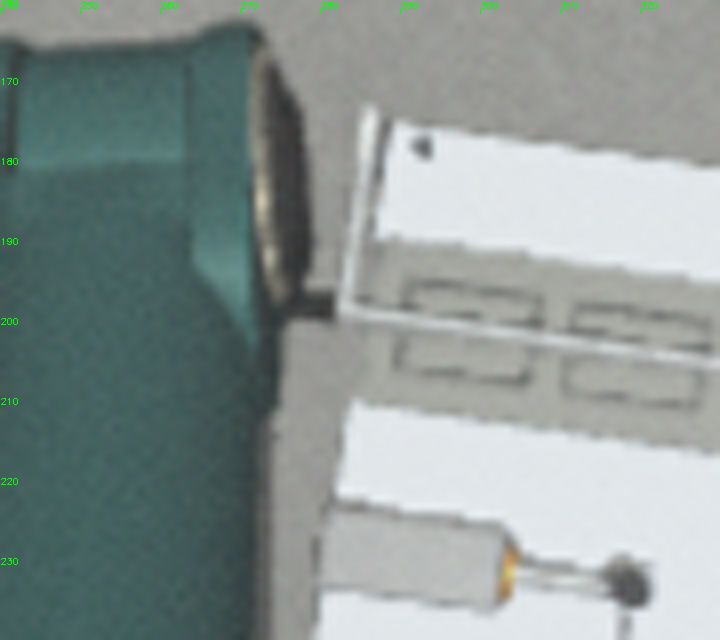

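The gripper is above the grip sleeve, seen in the side view at (275,178). Next: descend and close.

```bash
python3 -m pendant '0 0 4 0 0 0;0 0 8 0 0 0;0.1 0 10 0 0 0;0.1 0 10.4 0 0 0;0.1 0 10.4 0 0 0;0.1 0 10.4 0 0 0' 5 30; python3 -m pendant '0 0 0 0 0 0;0 0 0 0 0 0;0 0 0 0 0 0;0 0 0 0 0 0;0 0 0 0 0 0;0 0 0 0 0 0' 0 30
python3 - <<'E'
from h import *
st();s=snap("side"); crop(s,230,140,120,100,6,"pics/s4.png")
E
```

```text
time_s: 2.78
tcp_pos: [573.4, 125.3, 47.6]
eef_rot: [[0.988, -0.152, 0.002], [-0.152, -0.988, 0.001], [0.002, -0.002, -1.0]]
contact_force: [-0.7, 0.2, 1.3]
gripper_width: 50.0
time_s: 3.52
tcp_pos: [573.3, 125.2, 47.5]
eef_rot: [[0.988, -0.152, 0.002], [-0.152, -0.988, 0.001], [0.002, -0.002, -1.0]]
contact_force: [-0.7, 0.4, -0.1]
gripper_width: -0.0
t 3.52 tcp [573.3 125.2  47.5] jig [  1.3 145.9] yaw -8.8 tilt 0.13 F [-0.7  0.4 -0.1] w -0.0 q7 [-32.  35.  22. 109. -19.  40.  -8.]
```

View pics/s4.png

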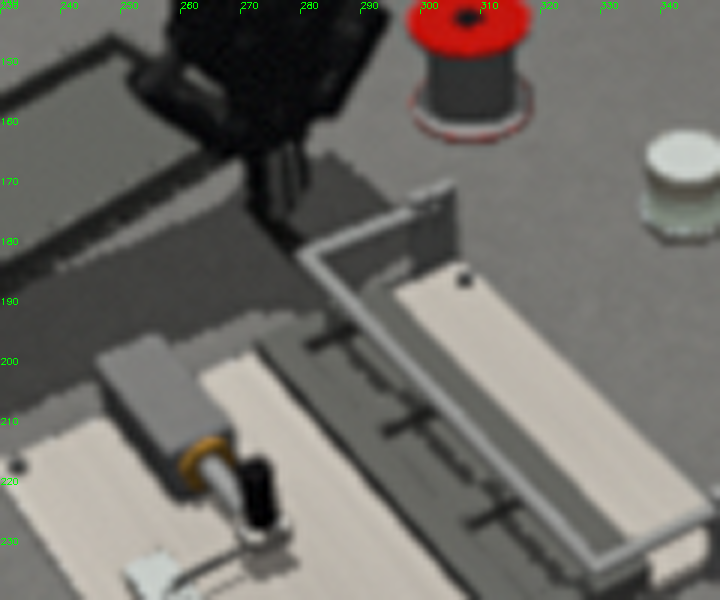

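Run:
```python
from h import *
s=snap("side");t=snap("top")
p=robot.get_state()["tcp_pos"]
for dz in (-17,0,20): print(dz,proj(s,p+[0,0,dz]))
for y in (119,125,143,167):
  for z in (43,48,52): print(y,z,proj(s,(*jw(0,y),z)).round(1),proj(t,(*jw(0,y),z)).round(1))
crop(s,250,150,50,45,16,"pics/s5.png")
```

```text
-17 [276.75119184 180.97676509]
0 [276.19314203 176.34546176]
20 [275.52097811 170.76711571]
119 43 [280.6 182.7] [282.6 198.6]
119 48 [280.5 181.3] [282.4 198.5]
119 52 [280.3 180.2] [282.3 198.4]
125 43 [279.6 181.6] [280.7 198.3]
125 48 [279.4 180.2] [280.6 198.2]
125 52 [279.3 179.1] [280.5 198.1]
143 43 [276.4 178.3] [275.2 197.6]
143 48 [276.3 176.9] [275.  197.4]
143 52 [276.1 175.8] [274.9 197.3]
167 43 [272.4 174. ] [267.9 196.5]
167 48 [272.2 172.6] [267.7 196.4]
167 52 [272.  171.5] [267.5 196.3]
```

View pics/s5.png

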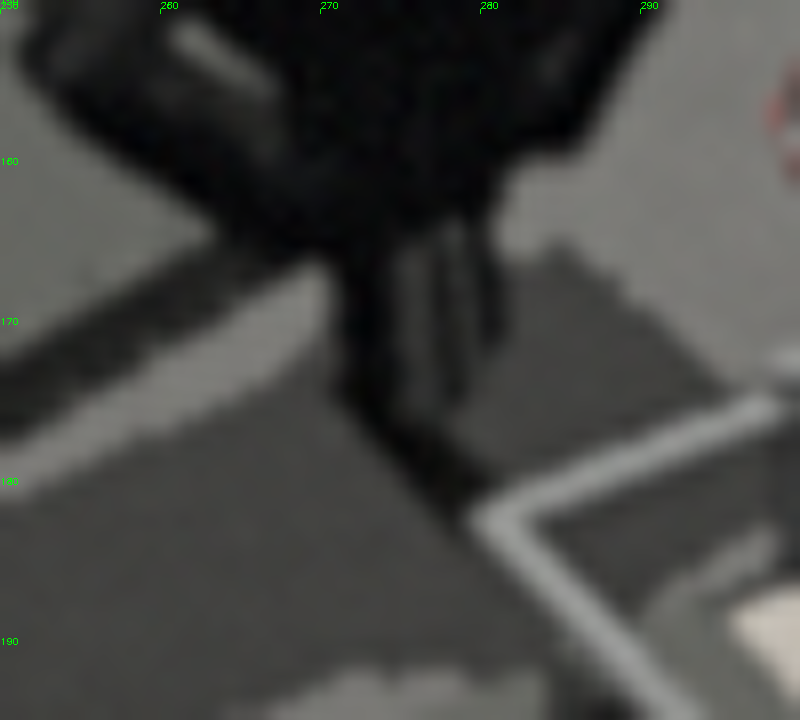

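```bash
python3 -m pendant '0 0 -1 0 0 0;0 0 -1.5 0 0 0;0 0 -1.5 0 0 0' 0 30
python3 - <<'E'
from h import *
st();s=snap("side");crop(s,250,150,50,45,16,"pics/s6.png")
E
```

```text
time_s: 4.05
tcp_pos: [573.9, 125.4, 63.4]
eef_rot: [[0.988, -0.152, 0.003], [-0.152, -0.988, 0.002], [0.003, -0.002, -1.0]]
contact_force: [0.3, 0.3, -0.7]
gripper_width: -0.0
t 4.05 tcp [573.9 125.4  63.4] jig [  1.8 146.2] yaw -8.7 tilt 0.22 F [ 0.3  0.3 -0.7] w -0.0 q7 [-33.  34.  22. 108. -19.  41.  -8.]
```

View pics/s6.png

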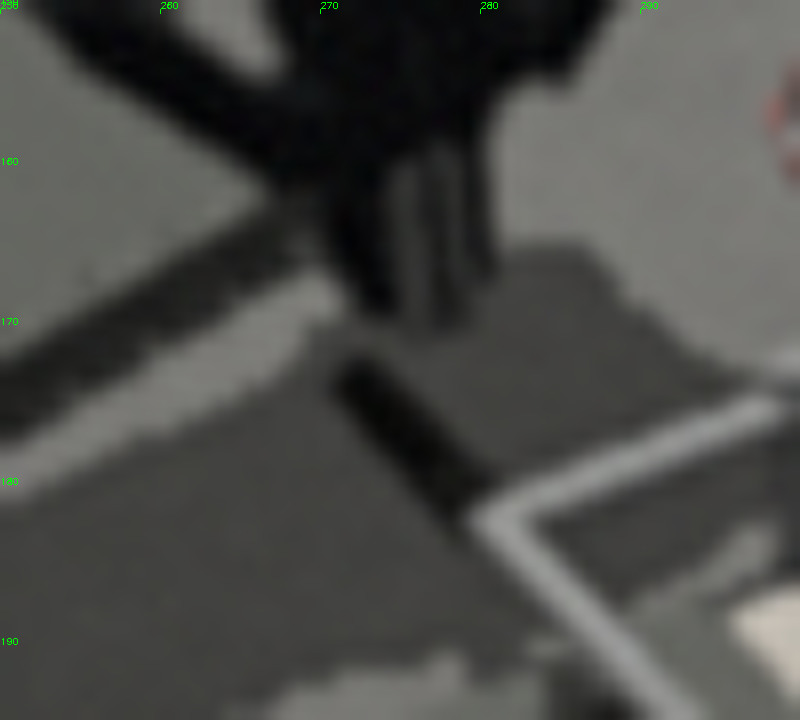

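Run:
```python
from h import *
s=snap("side")
P=np.array([183.8,622.9,221.1]); x=np.array([.283,.959,0])
for dz in (-17,-4,0,20):
  print(dz,[proj(s,P+x*o+[0,0,dz]).round(1) for o in (-42,0,42)])
im=cv2.imread("pics/side0.png"); d=dict(s); d["image"]=im[:,:,::-1]; crop(d,0,30,90,90,8,"pics/s00.png")
```

```text
-17 [array([ 48.3, 119.5]), array([ 48.8, 112.6]), array([ 49.3, 106.1])]
-4 [array([ 45.9, 115.2]), array([ 46.5, 108.4]), array([ 47. , 101.9])]
0 [array([ 45.1, 113.9]), array([ 45.7, 107.1]), array([ 46.3, 100.6])]
20 [array([ 41.2, 107.1]), array([ 41.9, 100.4]), array([42.6, 94. ])]
```

View pics/s00.png

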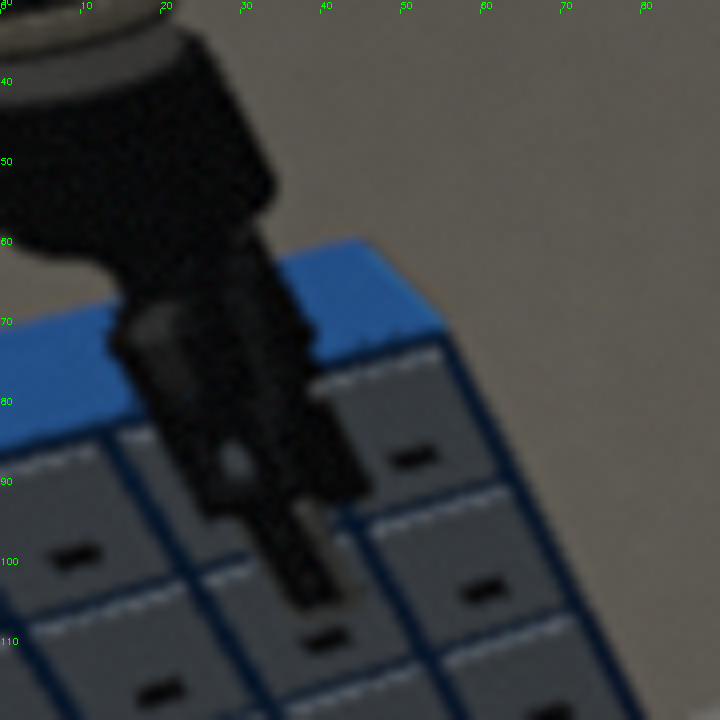

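The shut fingertips stand at about row 170 in the side view, roughly 20 mm higher than the stated tool geometry predicts. That explains why they closed above the sleeve. I'll measure the tip height by touching bare bench.

Run:
```python
from h import *
plan([(515,149,63),(515,149,30)],JY)
```

```text
[-6.13 -1.45 -0.04] turn [-0.1 -0.1  0.2]
[-6.13 -1.44  3.26] turn [-0.1 -0.1  0.2]
```

```bash
python3 -m pendant '-4 -1 -0.5 0 0 0;-6 -1.5 0 0 0 0;-6 -1.5 2.5 0 0 0;-6 -1.5 3.3 0 0 0;-6 -1.5 3.3 0 0 0;-6 -1.5 3.3 0 0 0' 0 30
python3 - <<'E'
from h import *
st();s=snap("side");crop(s,220,150,60,60,12,"pics/s7.png")
p=robot.get_state()["tcp_pos"]
print([proj(s,p+[0,0,k]).round(1) for k in (-17,0,5,10)])
E
```

```text
time_s: 4.9
tcp_pos: [517.1, 149.1, 30.1]
eef_rot: [[0.988, -0.153, 0.003], [-0.153, -0.988, 0.002], [0.003, -0.002, -1.0]]
contact_force: [0.7, 0.2, -0.7]
gripper_width: 0.1
t 4.9 tcp [517.1 149.1  30.1] jig [-58.  160.8] yaw -8.8 tilt 0.2 F [ 0.7  0.2 -0.7] w 0.1 q7 [-36.  33.  21. 116. -20.  34. -10.]
[array([256.6, 190.5]), array([255.9, 186. ]), array([255.6, 184.6]), array([255.4, 183.3])]
```

View pics/s7.png

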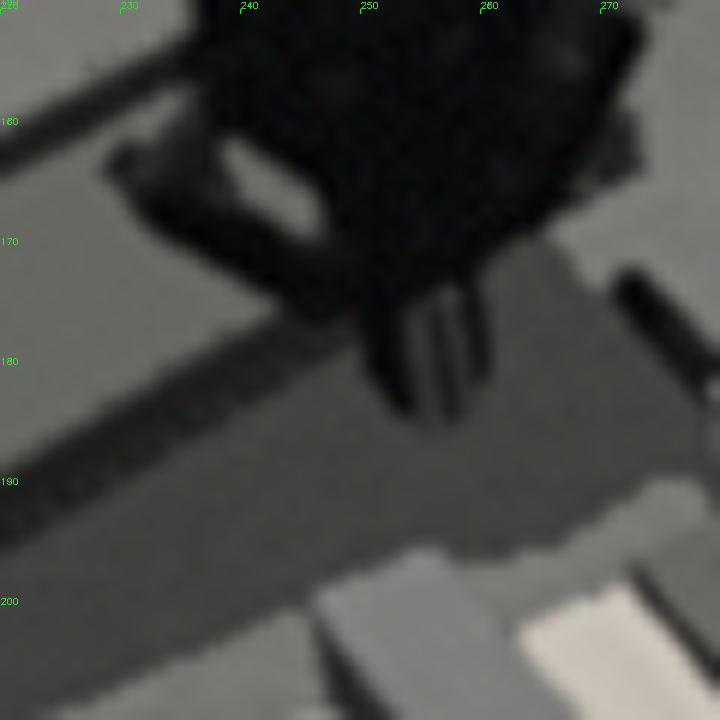

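```bash
python3 -m pendant '0 0 0.5 0 0 0;0 0 1.0 0 0 0;0 0 1.2 0 0 0;0 0 1.2 0 0 0' 0 30; python3 -m pendant '0 0 0.4 0 0 0;0 0 0.6 0 0 0;0 0 0.6 0 0 0' 0 30|grep -E "tcp|force";  python3 -m pendant '0 0 0.2 0 0 0;0 0 0.4 0 0 0;0 0 0.4 0 0 0' 0 30|grep -E "tcp|force"
```

```text
time_s: 5.45
tcp_pos: [516.9, 149.1, 17.9]
eef_rot: [[0.988, -0.153, 0.003], [-0.153, -0.988, 0.001], [0.002, -0.002, -1.0]]
contact_force: [-0.2, 0.2, -0.5]
gripper_width: -0.1
tcp_pos: [516.8, 149.1, 11.7]
contact_force: [0.3, -0.5, 0.3]
tcp_pos: [516.7, 149.1, 7.6]
contact_force: [-0.3, -0.1, -0.2]
```

```bash
for i in 1; do python3 -m pendant '0 0 0.3 0 0 0;0 0 0.3 0 0 0' 0 30|grep -E "tcp|force";done; python3 -m pendant '0 0 0.3 0 0 0;0 0 0.3 0 0 0' 0 30|grep -E "tcp|force"; python3 -m pendant '0 0 0.2 0 0 0;0 0 0.2 0 0 0' 0 30|grep -E "tcp|force"
```

```text
tcp_pos: [516.5, 149.0, 4.3]
contact_force: [0.7, -1.1, -0.5]
tcp_pos: [516.3, 148.9, 1.0]
contact_force: [0.4, -0.4, 0.1]
tcp_pos: [516.1, 148.9, -1.1]
contact_force: [-0.2, -0.7, -0.1]
```

Run:
```python
from h import *
st();s=snap("side");crop(s,220,150,60,60,12,"pics/s8.png")
p=robot.get_state()["tcp_pos"]
print([proj(s,p+[0,0,k]).round(1) for k in (-17,0,5,10)])
```

```text
t 6.95 tcp [516.1 148.9  -1.1] jig [-58.9 160.4] yaw -8.8 tilt 0.06 F [-0.2 -0.7 -0.1] w 0.2 q7 [-35.  36.  19. 116. -22.  31.  -9.]
[array([257.9, 198.8]), array([257.1, 194.5]), array([256.9, 193.2]), array([256.7, 191.8])]
```

View pics/s8.png

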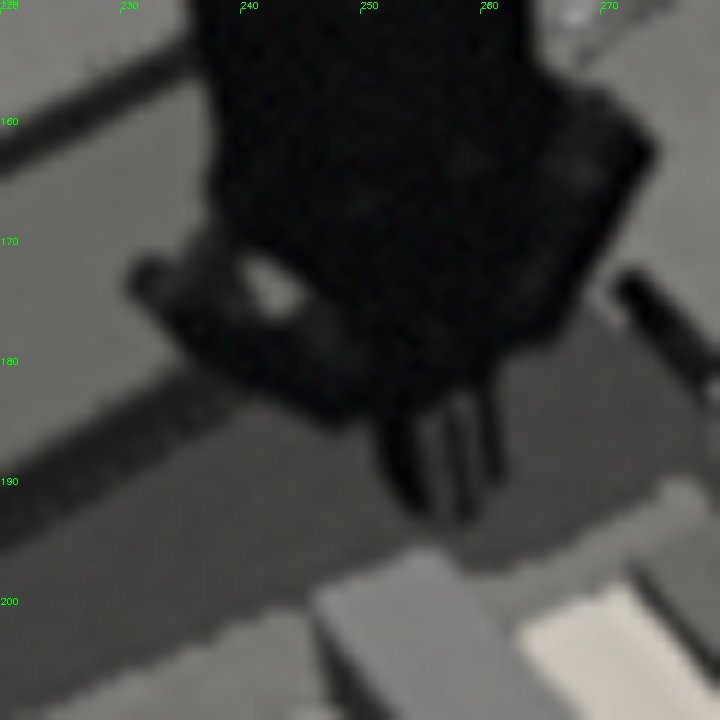

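```bash
python3 -m pendant '0 0 0.2 0 0 0;0 0 0.2 0 0 0' 0 30|grep -E "tcp|force"; python3 -m pendant '0 0 0.2 0 0 0;0 0 0.2 0 0 0' 0 30|grep -E "tcp|force"
```

```text
tcp_pos: [516.1, 148.9, -3.2]
contact_force: [-0.1, -0.1, -0.0]
tcp_pos: [516.0, 148.8, -5.4]
contact_force: [0.5, -0.5, -0.2]
```

```bash
python3 -m pendant '0 0 0.2 0 0 0;0 0 0.2 0 0 0' 0 30|grep -E "tcp|force"; python3 -m pendant '0 0 0.2 0 0 0;0 0 0.2 0 0 0' 0 30|grep -E "tcp|force"
```

```text
tcp_pos: [515.8, 148.8, -7.5]
contact_force: [-0.2, 0.7, 1.1]
tcp_pos: [516.0, 148.9, -9.1]
contact_force: [-1.4, -0.7, 5.4]
```

The tip touches the bench at TCP z ≈ -7.7, so the shut tips stand about 7.5 mm above the TCP reading. The grasp point is therefore about 26 mm above the TCP. I'll use that from here on.

```bash
cat >> h.py <<'E'
GZ=26.0  # true grasp point z = tcp z + GZ
E
python3 - <<'E'
from h import *
g=jw(0,143)
plan([(516,149,65),(*g,65),(*g,20)],JY)
E
```

```text
[-0.   -0.02 -7.41] turn [-0.1 -0.   0.1]
[ 5.9   1.74 -7.41] turn [-0.1 -0.   0.1]
[ 5.9   1.74 -2.91] turn [-0.1 -0.   0.1]
```

```bash
python3 -m pendant '0 0 -4 0 0 0;0 0 -7.4 0 0 0;4 1 -7.4 0 0 0;5.9 1.7 -7.4 0 0 0;5.9 1.7 -7.4 0 0 0;5.9 1.7 -5 0 0 0;5.9 1.7 -2.9 0 0 0;5.9 1.7 -2.9 0 0 0;5.9 1.7 -2.9 0 0 0' 5 30; python3 -m pendant '0 0 0 0 0 0;0 0 0 0 0 0;0 0 0 0 0 0;0 0 0 0 0 0;0 0 0 0 0 0' 0 40; python3 -c "
from h import *
st()"
```

```text
time_s: 9.12
tcp_pos: [571.6, 123.1, 20.0]
eef_rot: [[0.988, -0.153, -0.0], [-0.153, -0.988, 0.001], [-0.0, -0.001, -1.0]]
contact_force: [-0.4, 0.3, -0.0]
gripper_width: 49.8
time_s: 9.75
tcp_pos: [570.6, 123.5, 19.8]
eef_rot: [[0.988, -0.152, -0.002], [-0.152, -0.988, 0.001], [-0.002, -0.001, -1.0]]
contact_force: [-5.2, 2.1, 2.2]
gripper_width: 10.3
t 9.75 tcp [570.6 123.5  19.8] jig [ -1.2 143.8] yaw -8.8 tilt 0.13 F [-5.2  2.1  2.2] w 10.3 q7 [-31.  38.  21. 109. -21.  37.  -6.]
```

```bash
python3 -m pendant '0.05 0 -0.8 0 0 0;0.3 0 -1.65 0 0 0;0.7 0 -2.6 0 0 0;1.2 0 -3.5 0 0 0;1.9 0 -4.3 0 0 0;2.6 0 -5.05 0 0 0;3.5 0 -5.65 0 0 0;4.45 0 -6.1 0 0 0;5.5 0 -6.4 0 0 0;6.5 0 -6.55 0 0 0;7.2 0 -6.55 0 0 0;7.9 0 -6.5 0 0 0;8.6 0 -6.4 0 0 0;9.1 0 -6.3 0 0 0;9.1 0 -6.3 0 0 0'
python3 - <<'E'
from h import *
st();s=snap("side");crop(s,230,130,120,110,6,"pics/s9.png")
E
```

```text
time_s: 11.62
tcp_pos: [662.4, 109.0, 83.8]
eef_rot: [[0.988, -0.153, 0.002], [-0.153, -0.988, 0.001], [0.001, -0.001, -1.0]]
contact_force: [0.3, -0.4, 5.1]
gripper_width: 10.3
t 11.62 tcp [662.4 109.   83.8] jig [ 91.8 143.6] yaw -8.8 tilt 0.1 F [ 0.3 -0.4  5.1] w 10.3 q7 [-28.  39.  23.  95. -19.  50.  -6.]
```

View pics/s9.png

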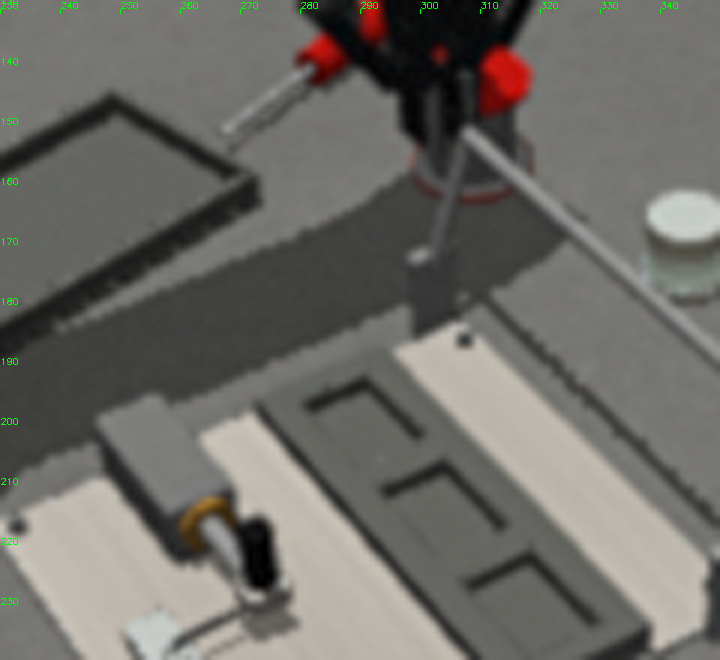

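```bash
python3 -m pendant '0 0 0 0 0 0;0 0 0 0 0 0;0 0 0 0 0 0;0 0 -3 0 0 0;0 0 -7 0 0 0;0 0 -10 0 0 0;0 0 -10 0 0 0' 3.5
python3 - <<'E'
from h import *
st();s=snap("side");t=snap("top");crop(s,210,130,160,120,5,"pics/s10.png");crop(t,260,150,110,100,7,"pics/t10.png");crop(t,360,165,110,95,7,"pics/t10b.png")
E
```

```text
time_s: 12.55
tcp_pos: [663.9, 109.1, 186.6]
eef_rot: [[0.988, -0.153, 0.007], [-0.153, -0.988, 0.002], [0.006, -0.003, -1.0]]
contact_force: [-0.3, -0.2, 0.3]
gripper_width: 35.1
t 12.55 tcp [663.9 109.1 186.6] jig [ 93.2 143.9] yaw -8.8 tilt 0.41 F [-0.3 -0.2  0.3] w 35.1 q7 [-30.  32.  26.  92. -16.  59.  -9.]
```

View pics/s10.png

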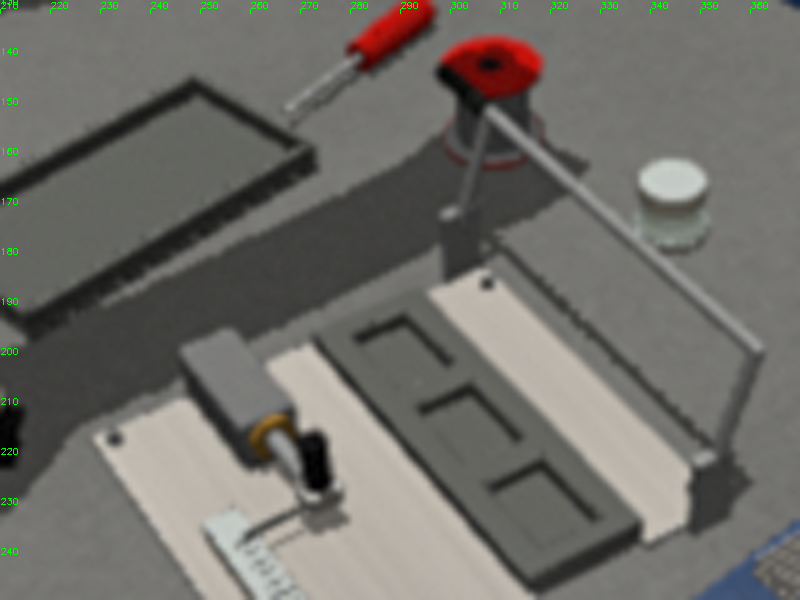

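View pics/t10.png

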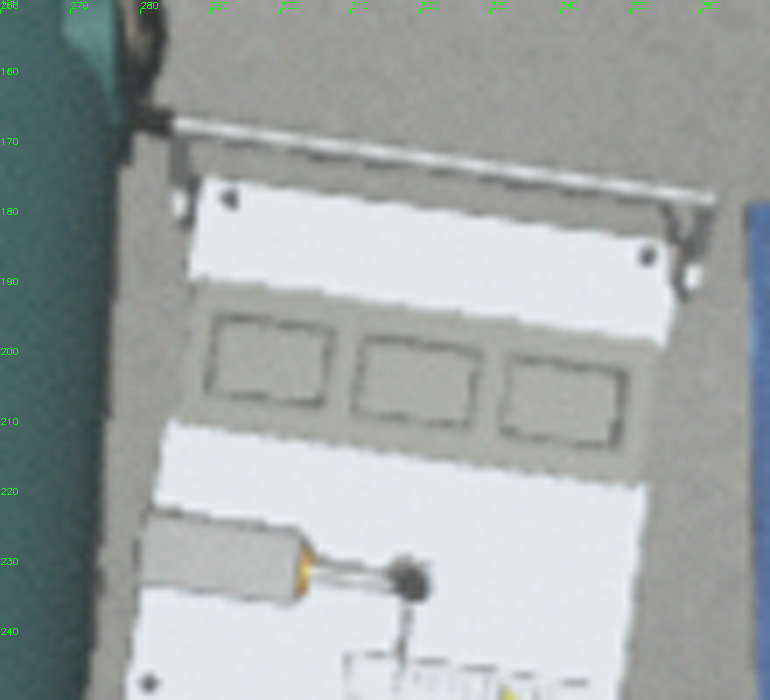

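View pics/t10b.png

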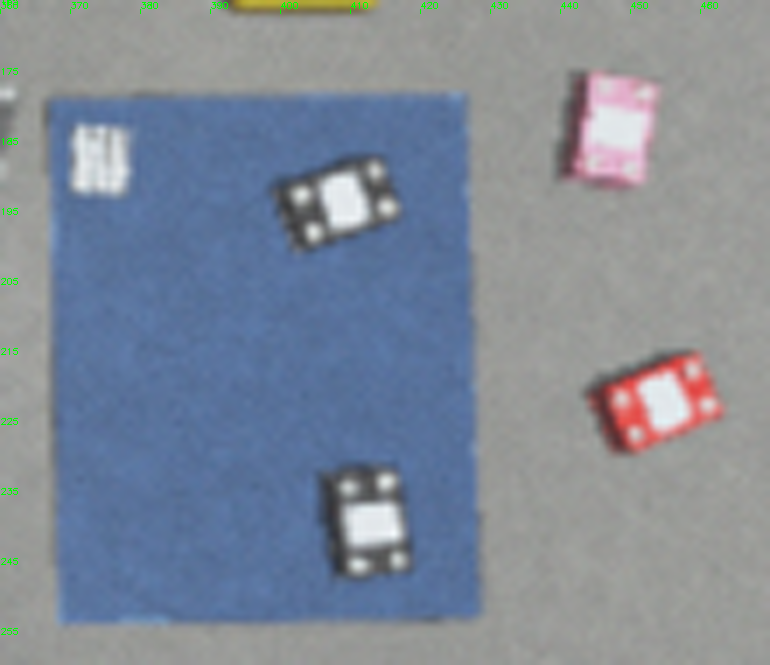

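Run:
```python
from h import *
t=snap("top"); s=snap("side")
T=lambda x,y:(260+x/7-.5,150+y/7-.5)
T2=lambda x,y:(360+x/7-.5,165+y/7-.5)
S=lambda x,y:(210+x/5-.5,130+y/5-.5)
S2=lambda x,y:(290+x/5-.5,220+y/5-.5)
pk=[(212,315),(333,328),(322,407),(207,400)],[(362,338),(483,352),(470,427),(352,412)],[(508,357),(628,370),(617,447),(500,432)]
for p in pk:
  q=np.array([onz(t,T(*a),18) for a in p]); print("pocket",q.mean(0).round(1),np.round(wj(q.mean(0)),1))
# side pocket back corners
for a in [(405,315),(357,338),(470,385),(420,410),(540,460),(490,487)]: print("side back/left corner",wj(onz(s,S(*a),18)).round(1))
for n,A,B in [("A",[(303,195),(377,170),(388,207),(313,232)],[(515,216),(592,245),(580,274),(502,243)]),("B",[(350,488),(387,483),(400,560),(360,566)],[(340,422),(375,447),(323,508),(286,481)])]:
  for d,q in ((t,[T2(*a) for a in A]),(s,[S2(*a) for a in B])):
    q=np.array([onz(d,a,34) for a in q]); L=[np.linalg.norm(q[i]-q[(i+1)%4]).round(1) for i in range(4)]
    i=0 if L[0]>L[1] else 1
    v=(q[i]-q[(i+1)%4]); w=q[(i+3)%4]-q[(i+2)%4]; u=v+w
    print(n,q.mean(0).round(1),L,"long angle",np.degrees(np.arctan2(u[1],u[0])).round(1))
plan([(429,-321,150)],0)
```

```text
pocket [560.2  50.9  18. ] [-0.2 70.4]
pocket [549.8 -18.6  18. ] [0.3 0.1]
pocket [539.7 -87.3  18. ] [  0.9 -69.3]
side back/left corner [14.6 92.8]
side back/left corner [-17.3  91.4]
side back/left corner [13.9 23. ]
side back/left corner [-18.4  21.8]
side back/left corner [ 13.3 -45.9]
side back/left corner [-18.3 -47.2]
A [ 579.8 -312.4   34. ] [np.float64(36.7), np.float64(18.0), np.float64(37.1), np.float64(17.9)] long angle 107.6
A [ 577.1 -311.2   34. ] [np.float64(36.0), np.float64(17.6), np.float64(36.3), np.float64(17.0)] long angle 109.0
B [ 429.3 -321.5   34. ] [np.float64(17.4), np.float64(36.0), np.float64(18.8), np.float64(36.3)] long angle 6.8
B [ 426.8 -319.9   34. ] [np.float64(17.8), np.float64(35.5), np.float64(18.5), np.float64(35.7)] long angle 6.1
[-16.39  46.04   3.23] turn [-0.   0.  -8.8]
```

Run:
```python
from h import *
plan([(428.2,-320.7,120),(428.2,-320.7,9)],-83.5)
```

```text
[-16.47  46.02   6.23] turn [ 0.   0.  74.7]
[-16.46  46.02  17.33] turn [ 0.   0.  74.7]
```

```bash
python3 -m pendant '-2 5 0 0 0 0;-4 11 0 0 0 10;-6 17 0 0 0 20;-8 23 0 0 0 30;-10 29 1 0 0 40;-13 35 2 0 0 50;-15 41 4 0 0 60;-16.5 46 6 0 0 70;-16.5 46 6.2 0 0 74.7;-16.5 46 6.2 0 0 74.7;-16.5 46 6.2 0 0 74.7;-16.5 46 6.2 0 0 74.7' 5.2 60
python3 - <<'E'
from h import *
st();s=snap("side");crop(s,300,180,120,150,4,"pics/s11.png")
plan([(428.2,-320.7,9)],-83.5)
E
```

```text
time_s: 14.25
tcp_pos: [428.8, -319.5, 120.4]
eef_rot: [[0.116, -0.993, -0.0], [-0.993, -0.116, 0.001], [-0.001, 0.0, -1.0]]
contact_force: [0.3, -0.0, 0.8]
gripper_width: 52.3
t 14.25 tcp [ 428.8 -319.5  120.4] jig [ -72.8 -315.8] yaw -83.3 tilt 0.04 F [ 0.3 -0.   0.8] w 52.3 q7 [ -3.  29.  46. 115. -29.  48. -24.]
[ 0.11  0.06 11.15] turn [-0.   0.   0.2]
```

View pics/s11.png

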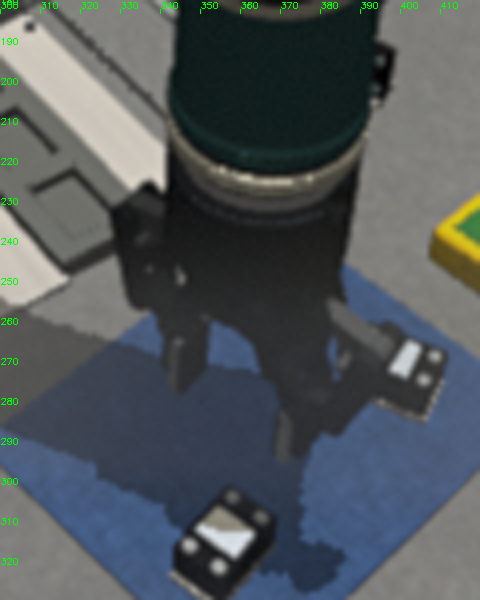

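```bash
python3 -m pendant '0.1 0.1 4 0 0 0;0.1 0.1 8 0 0 0;0.1 0.1 10.5 0 0 0;0.1 0.1 11.1 0 0 0;0.1 0.1 11.1 0 0 0;0.1 0.1 11.1 0 0 0' 5.2 60|grep -E "tcp|force|width"; python3 -m pendant '0 0 0 0 0 0;0 0 0 0 0 0;0 0 0 0 0 0;0 0 0 0 0 0' 0 60|grep -E "tcp|force|width"
python3 - <<'E'
from h import *
st();s=snap("side");crop(s,300,230,120,110,6,"pics/s12.png")
E
```

```text
tcp_pos: [428.7, -321.1, 10.6]
contact_force: [-0.0, -0.4, -0.5]
gripper_width: 52.0
tcp_pos: [429.6, -321.5, 11.9]
contact_force: [-0.4, 1.3, 6.7]
gripper_width: 30.0
t 15.55 tcp [ 429.6 -321.5   11.9] jig [ -71.7 -317.7] yaw -83.3 tilt 0.23 F [-0.4  1.3  6.7] w 30.0 q7 [  5.  39.  37. 117. -39.  37. -15.]
```

View pics/s12.png

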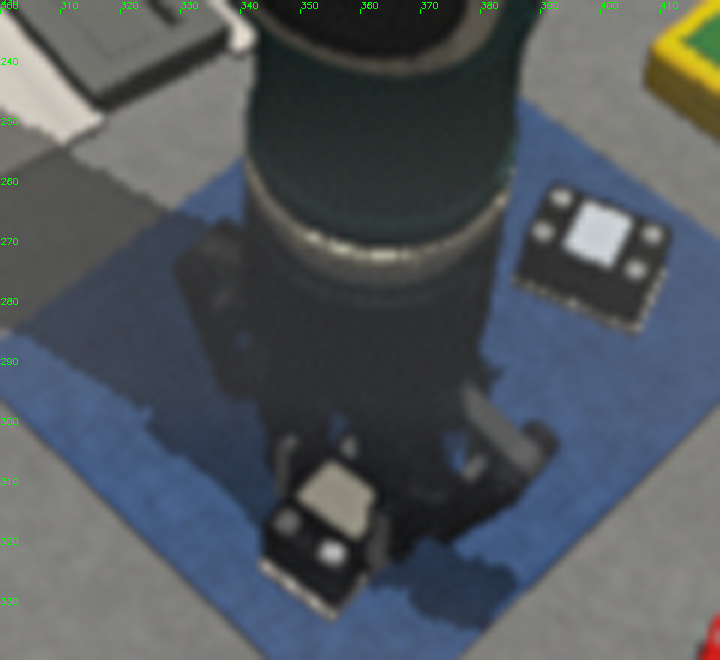

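Run:
```python
from h import *
plan([(429,-321,70),(538.2,-88.2,70),(538.2,-88.2,35)],-8.9)
```

```text
[-0.05  0.03 -5.81] turn [ -0.1  -0.2 -74.4]
[-21.9  -13.53  -5.79] turn [ -0.1  -0.2 -74.4]
[-21.9  -13.52  -2.29] turn [ -0.1  -0.2 -74.4]
```

```bash
python3 -m pendant '0 0 -3 0 0 0;0 0 -6 0 0 0;-4 -2.5 -6 0 0 -10;-8 -5 -6 0 0 -20;-12 -7.5 -6 0 0 -30;-15 -9.5 -6 0 0 -40;-18 -11 -6 0 0 -50;-20 -12.5 -6 0 0 -60;-21.9 -13.5 -6 0 0 -70;-21.9 -13.5 -5.8 0 0 -74.4;-21.9 -13.5 -5.8 0 0 -74.4;-21.9 -13.5 -5.8 0 0 -74.4'|grep -E "tcp|force|width"
python3 - <<'E'
from h import *
st();s=snap("side");crop(s,260,180,130,110,6,"pics/s13.png")
plan([(538.2,-88.2,30),(538.2,-88.2,14)],-8.9)
E
```

```text
tcp_pos: [537.8, -88.6, 70.4]
contact_force: [0.1, -0.1, -0.5]
gripper_width: 30.4
t 17.1 tcp [537.8 -88.6  70.4] jig [ -0.7 -70.9] yaw -9.0 tilt 0.25 F [ 0.1 -0.1 -0.5] w 30.4 q7 [-13.  30.  23. 114. -18.  39.  13.]
[ 0.01 -0.05  4.04] turn [ 0.  -0.2 -0.1]
[ 0.01 -0.05  5.64] turn [ 0.  -0.2 -0.1]
```

View pics/s13.png

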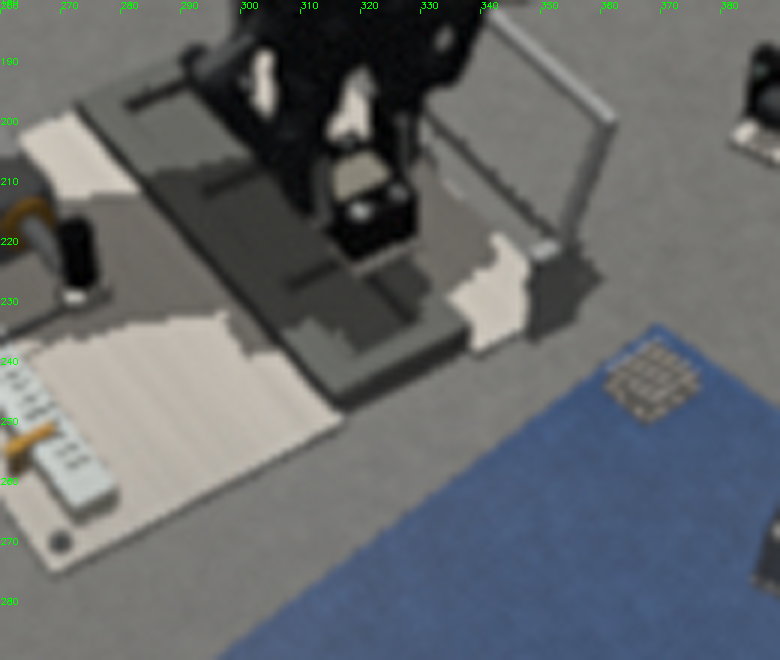

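Run:
```python
from h import *
s=snap("side")
c=[(260+357/6-.5,180+272/6-.5),(260+418/6-.5,180+238/6-.5)]
for z in (60,64):
  q=[onz(s,a,z) for a in c]; print(z,[wj(a).round(1) for a in q],np.linalg.norm(q[0]-q[1]).round(1))
```

```text
60 [array([-12.2, -91.9]), array([ 19. , -90.2])] 31.2
64 [array([-14.3, -95.1]), array([ 16.7, -93.5])] 31.0
```

```bash
python3 -m pendant '0 0 2 0 0 0;0 0 4 0 0 0;0 0 4 0 0 0;0 0 4 0 0 0'|grep -E "tcp|force|width"
python3 - <<'E'
from h import *
st();s=snap("side");crop(s,290,190,60,60,13,"pics/s14.png")
E
```

```text
tcp_pos: [538.1, -88.9, 30.4]
contact_force: [0.3, 0.8, -0.9]
gripper_width: 30.5
t 17.7 tcp [538.1 -88.9  30.4] jig [ -0.4 -71.1] yaw -9.0 tilt 0.25 F [ 0.3  0.8 -0.9] w 30.5 q7 [-11.  34.  21. 115. -20.  35.  15.]
```

View pics/s14.png

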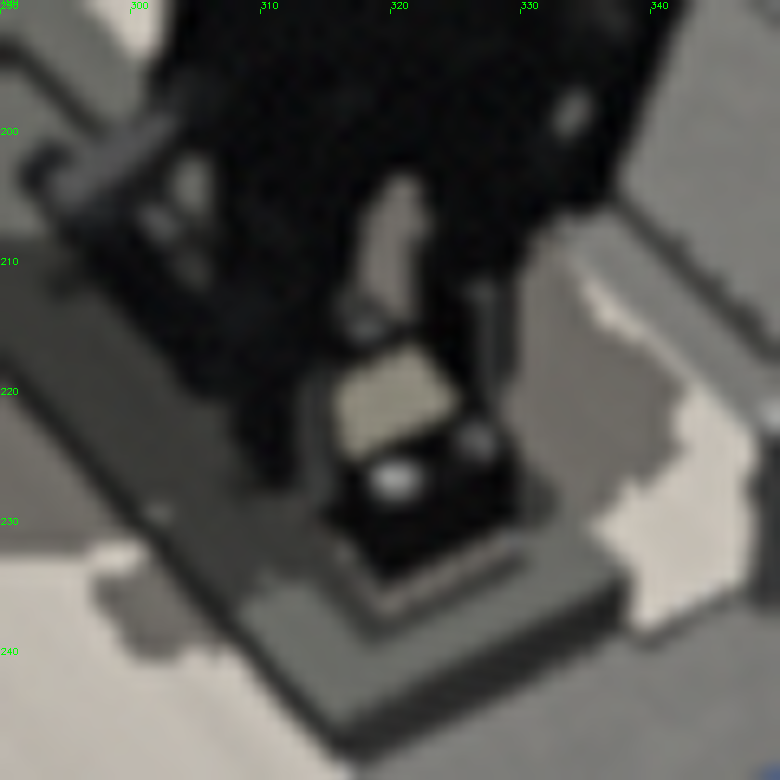

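Run:
```python
from h import *
s=snap("side")
def C(x,y): return (290+x/13-.5,190+y/13-.5)
o=wj(onz(s,C(343,722),18)); print("block corner seen",o,"bias",o-[-35,-110])
q=wj(onz(s,C(632,575),18)); print("block back right seen",q,"bias",q-[35,-110])
for z in (20,22.5): print(z,wj(onz(s,C(385,612),z)),wj(onz(s,C(518,540),z)))
```

```text
block corner seen [ -34.45652827 -110.11932635] bias [ 0.54347173 -0.11932635]
block back right seen [  31.83237788 -110.99626978] bias [-3.16762212 -0.99626978]
20 [-13.52975885 -93.22606062] [ 18.04692028 -92.45047586]
22.5 [-14.75914918 -95.12288256] [ 16.70350344 -94.35009851]
```

```bash
python3 -m pendant '-0.1 -0.08 0.3 0 0 0;-0.1 -0.08 0.6 0 0 0;-0.1 -0.08 0.9 0 0 0;-0.1 -0.08 0.9 0 0 0'|grep -E "tcp|force|width"; python3 -m pendant '0 0 0.2 0 0 0;0 0 0.4 0 0 0;0 0 0.4 0 0 0'|grep -E "tcp|force|width"
```

```text
tcp_pos: [538.4, -86.2, 23.6]
contact_force: [-3.3, 4.9, 16.3]
gripper_width: 30.1
tcp_pos: [538.8, -84.7, 21.5]
contact_force: [-5.6, 4.1, 20.2]
gripper_width: 30.6
```

Run:
```python
from h import *
st();s=snap("side");crop(s,290,190,60,60,13,"pics/s15.png")
```

```text
t 18.68 tcp [538.8 -84.7  21.5] jig [ -0.3 -66.8] yaw -8.9 tilt 0.45 F [-5.6  4.1 20.2] w 30.6 q7 [-10.  35.  20. 115. -21.  34.  15.]
```

View pics/s15.png

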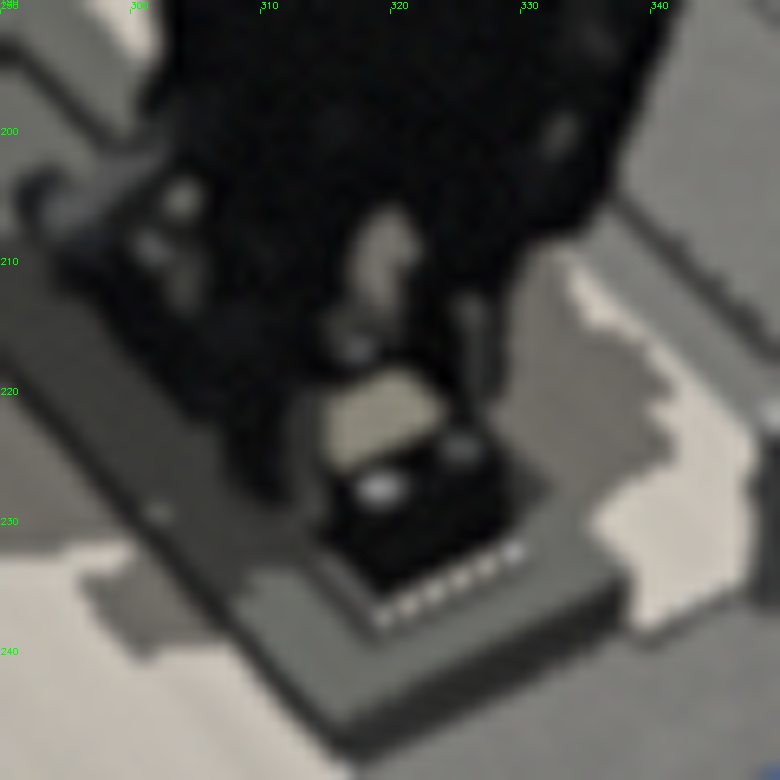

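Run:
```python
from h import *
s=snap("side")
def C(x,y): return (290+x/13-.5,190+y/13-.5)
for z in (14,17,19): print(z,wj(onz(s,C(380,625),z)),wj(onz(s,C(520,548),z)))
# pocket near-left inner rim corner seen dark at
print(wj(onz(s,C(372,640),18)), wj(onz(s,C(258,555),18)))
```

```text
14 [-13.23998682 -90.90066391] [ 20.36790332 -89.84996541]
17 [-14.70382435 -93.16728295] [ 18.75968342 -92.12109835]
19 [-15.67971603 -94.67836232] [ 17.68753681 -93.63518698]
[-18.57551339 -96.22057165] [-24.44139468 -65.35155889]
```

```bash
python3 -m pendant '0 0 -0.7 0 0 0;-0.2 0.3 -0.7 0 0 0;-0.2 0.3 -0.7 0 0 0'|grep -E "tcp|force|width"
python3 - <<'E'
from h import *
st();s=snap("side");crop(s,290,190,60,60,13,"pics/s16.png")
plan([(*jw(-2.3,-70),26)],JY)
E
```

```text
tcp_pos: [535.8, -87.8, 28.2]
contact_force: [0.2, 0.1, -1.2]
gripper_width: 31.0
t 19.15 tcp [535.8 -87.8  28.2] jig [ -2.8 -70.4] yaw -9.0 tilt 0.41 F [ 0.2  0.1 -1.2] w 31.0 q7 [-10.  34.  21. 115. -21.  34.  15.]
[ 0.05 -0.02  0.21] turn [-0.3 -0.3 -0. ]
```

View pics/s16.png

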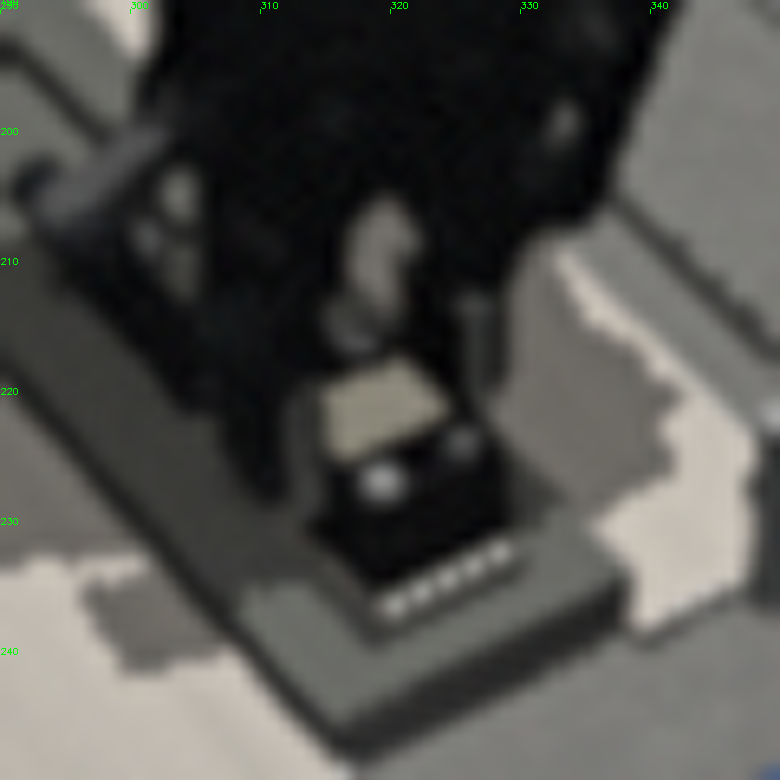

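```bash
python3 -m pendant '0 0 0.3 0 0 0;0 0 0.6 0 0 0;0 0 0.6 0 0 0'|grep -E "tcp|force|width"; python3 -c "
from h import *
st()"
```

```text
tcp_pos: [535.8, -87.5, 22.5]
contact_force: [-2.8, 0.7, 8.0]
gripper_width: 30.1
t 19.57 tcp [535.8 -87.5  22.5] jig [ -2.9 -70.1] yaw -9.0 tilt 0.4 F [-2.8  0.7  8. ] w 30.1 q7 [-10.  34.  20. 115. -21.  34.  16.]
```

```bash
python3 -m pendant '-0.1 0 0 0 0 0;-0.2 0 0.1 0 0 0;-0.2 0 0.2 0 0 0;-0.2 0 0.2 0 0 0'|grep -E "tcp|force|width"
python3 - <<'E'
from h import *
st();s=snap("side");crop(s,290,190,60,60,13,"pics/s17.png")
E
```

```text
tcp_pos: [535.6, -87.3, 22.2]
contact_force: [-2.1, 1.3, 15.9]
gripper_width: 30.6
t 20.07 tcp [535.6 -87.3  22.2] jig [ -3.1 -69.9] yaw -9.0 tilt 0.57 F [-2.1  1.3 15.9] w 30.6 q7 [-10.  34.  20. 115. -21.  33.  16.]
```

View pics/s17.png

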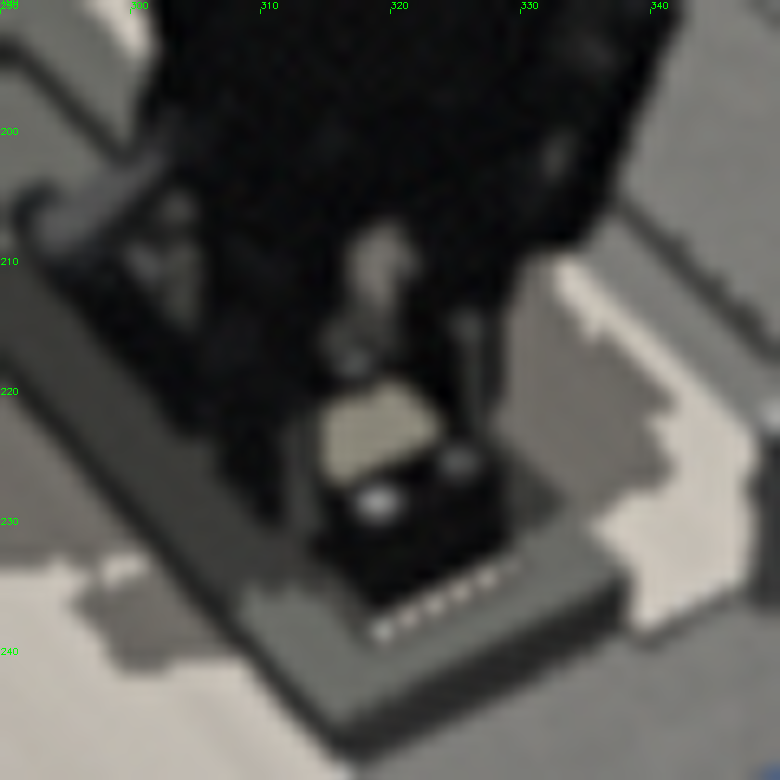

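```bash
python3 -m pendant '0 0 -0.2 0 0 0;0 0 -0.2 0 0 0;0 0 -0.2 0 0 0;0 0 -0.2 0 0 0' 4.2|grep -E "tcp|force|width"
python3 - <<'E'
from h import *
st();s=snap("side");crop(s,290,190,60,60,13,"pics/s18.png")
E
```

```text
tcp_pos: [535.2, -87.3, 23.8]
contact_force: [1.2, 0.8, 0.1]
gripper_width: 41.9
t 20.62 tcp [535.2 -87.3  23.8] jig [ -3.5 -70. ] yaw -9.0 tilt 0.53 F [1.2 0.8 0.1] w 41.9 q7 [-10.  34.  20. 115. -21.  34.  16.]
```

View pics/s18.png

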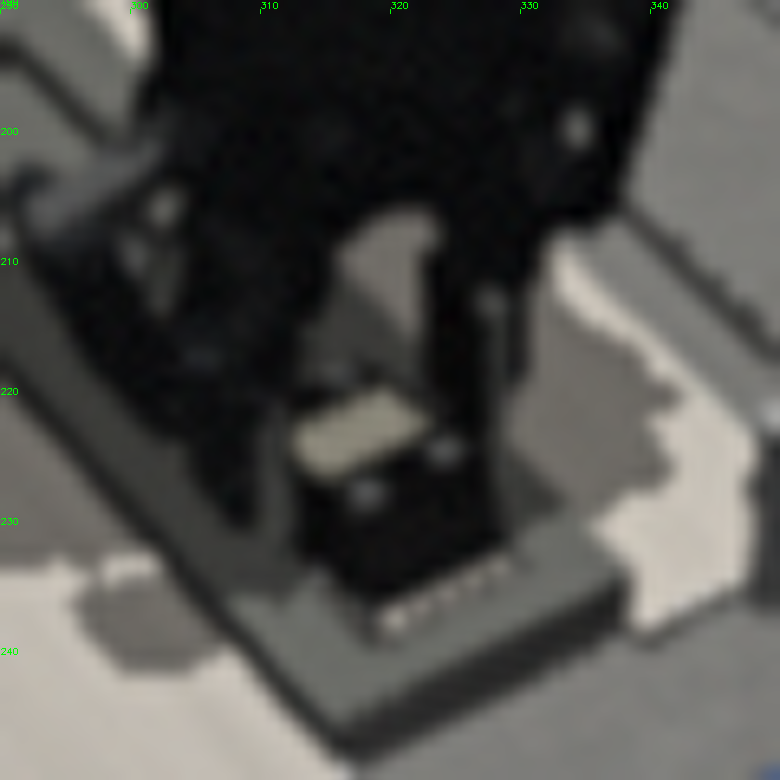

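```bash
python3 -m pendant '0 0 -3 0 0 0;0 0 -6 0 0 0;-5 0 -9 0 0 0;-11 2 -12 0 0 0;-16 4 -12 0 0 0;-16 8 -12 0 0 0;-16 14 -12 0 0 0;-16 18 -12 0 0 0;-16 18 -12 0 0 0' 5.2|grep -E "tcp|force|width"
python3 - <<'E'
from h import *
st();s=snap("side");t=snap("top");crop(s,290,190,60,60,13,"pics/s19.png");crop(t,300,170,70,60,11,"pics/t19.png")
E
```

```text
tcp_pos: [347.5, -243.6, 141.8]
contact_force: [0.7, 1.0, -0.7]
gripper_width: 52.2
t 21.8 tcp [ 347.5 -243.6  141.8] jig [-164.7 -253.5] yaw -9.3 tilt 0.51 F [ 0.7  1.  -0.7] w 52.2 q7 [ -1.  13.  36. 128. -12.  42.  34.]
```

View pics/s19.png

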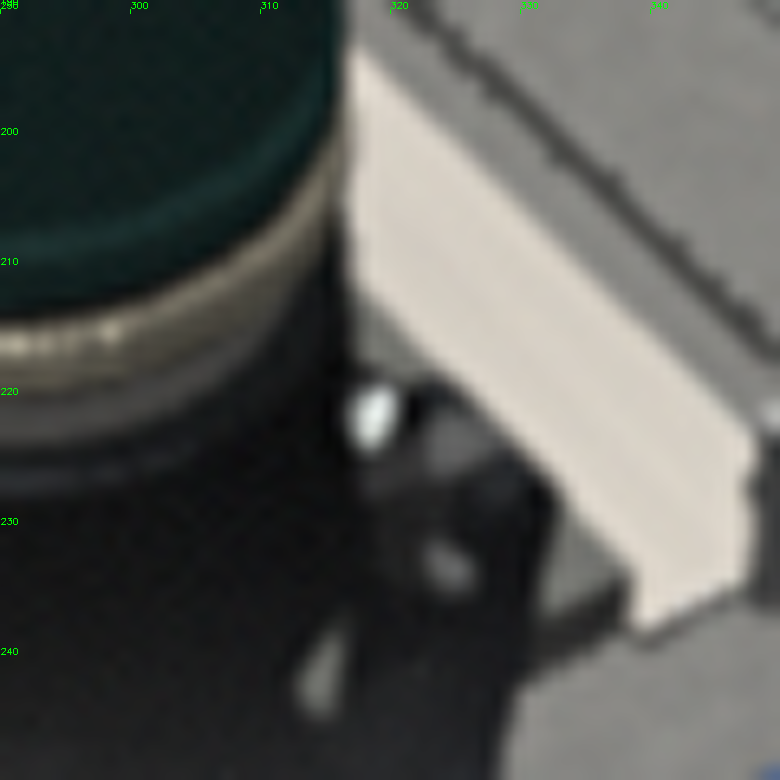

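View pics/t19.png

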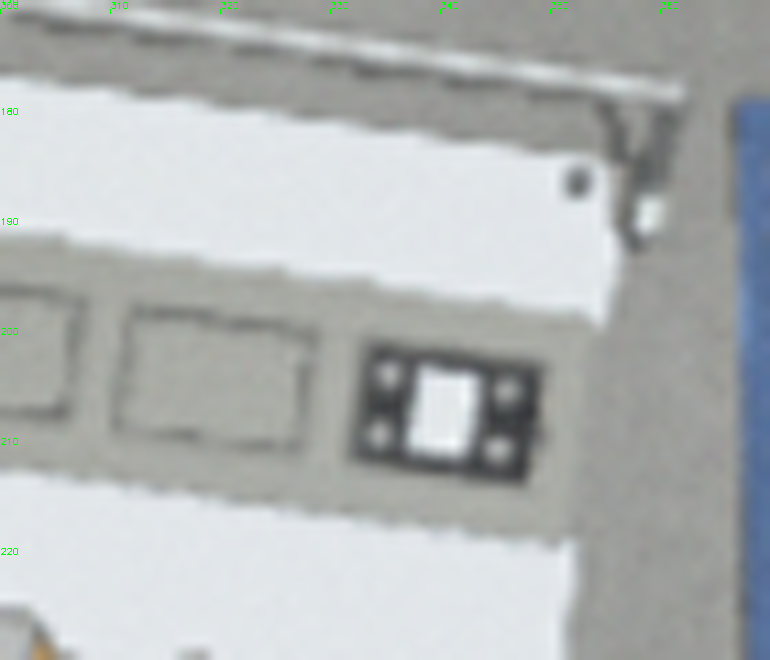

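```bash
python3 -m pendant '0 -5 0 0 0 0;0 -10 0 0 0 0;0 -15 0 0 0 0;0 -20 -2 0 0 0;0 -25 -4 0 0 0;0 -29 -4 0 0 0;4 -33 -4 0 0 0;4 -33 -4 0 0 0'|grep -E "tcp|force|width"
python3 - <<'E'
from h import *
st();s=snap("side");t=snap("top");crop(s,290,190,60,60,13,"pics/s20.png");crop(t,300,170,70,60,11,"pics/t20.png")
E
```

```text
tcp_pos: [440.4, 83.1, 183.8]
contact_force: [-0.4, -1.4, -0.8]
gripper_width: 52.0
t 22.9 tcp [440.4  83.1 183.8] jig [-123.6   83.7] yaw -8.6 tilt 0.58 F [-0.4 -1.4 -0.8] w 52.0 q7 [-35.  10.  22. 123.  -5.  48. -18.]
```

View pics/s20.png

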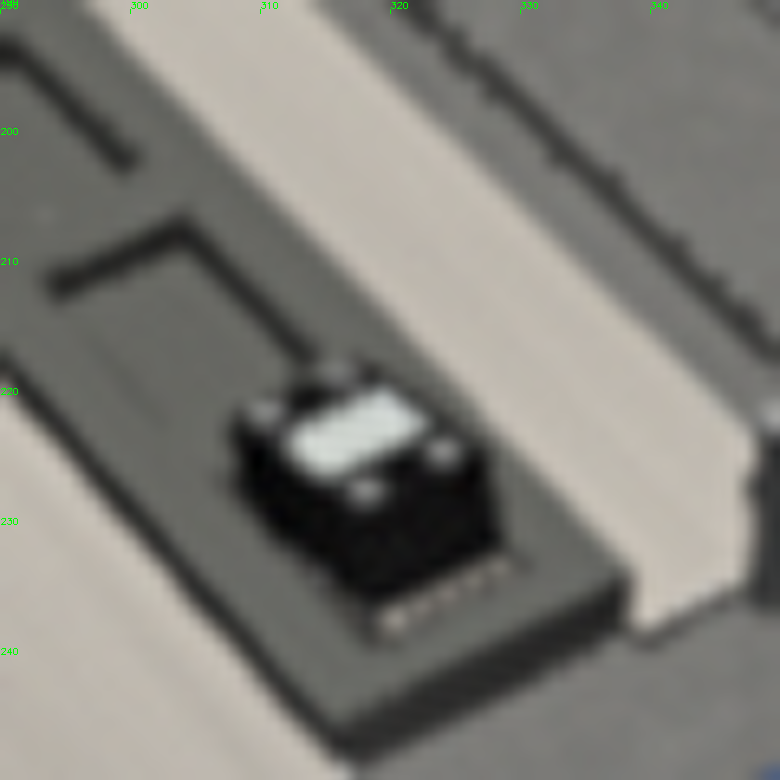

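The relay in pocket 1 isn't seated. In the side view the near end of its base, (320,237)-(329,232), still shows above the -y rim, so it needs about 2 mm towards jig +y. I'll regrip it and shift it.

Run:
```python
from h import *
plan([(*jw(-2,-70),100),(*jw(-2,-70),24)],JY)
```

```text
[12.32 15.07  8.3 ] turn [-0.3 -0.3  0.1]
[12.29 15.12 15.9 ] turn [-0.3 -0.3  0.1]
```

```bash
python3 -m pendant '4 5 0 0 0 0;8 10 2 0 0 0;12.3 15.1 5 -0.3 -0.3 0;12.3 15.1 10 -0.3 -0.3 0;12.3 15.1 13 -0.3 -0.3 0;12.3 15.1 15.9 -0.3 -0.3 0;12.3 15.1 15.9 -0.3 -0.3 0;12.3 15.1 15.9 -0.3 -0.3 0' 5.2 60|grep -E "tcp|force|width"; python3 -m pendant '0 0 0 0 0 0;0 0 0 0 0 0;0 0 0 0 0 0;0 0 0 0 0 0' 0 60|grep -E "tcp|force|width"
python3 - <<'E'
from h import *
st()
plan([(*jw(-2,-67.5),30)],JY)
E
```

```text
tcp_pos: [536.9, -87.7, 25.1]
contact_force: [1.1, 0.6, 0.7]
gripper_width: 52.1
tcp_pos: [538.1, -87.7, 26.9]
contact_force: [-0.9, 0.7, 6.9]
gripper_width: 30.0
t 24.5 tcp [538.1 -87.7  26.9] jig [ -0.6 -70. ] yaw -8.9 tilt 0.19 F [-0.9  0.7  6.9] w 30.0 q7 [-11.  34.  21. 115. -21.  35.  16.]
[-0.14 -0.25 -0.31] turn [-0.1 -0.2  0. ]
```

```bash
python3 -m pendant '0 0 -0.5 0 0 0;-0.1 -0.25 -0.5 0 0 0;-0.1 -0.25 -0.5 0 0 0;-0.1 -0.25 0 0 0 0;-0.1 -0.25 0.3 0 0 0;-0.1 -0.25 0.3 0 0 0'|grep -E "tcp|force|width"
python3 - <<'E'
from h import *
st();s=snap("side");crop(s,290,190,60,60,13,"pics/s21.png")
E
```

```text
tcp_pos: [537.9, -85.3, 26.3]
contact_force: [-8.1, 0.9, 28.6]
gripper_width: 29.8
t 25.25 tcp [537.9 -85.3  26.3] jig [ -1.2 -67.6] yaw -8.9 tilt 0.25 F [-8.1  0.9 28.6] w 29.8 q7 [-11.  34.  21. 115. -21.  34.  15.]
```

View pics/s21.png

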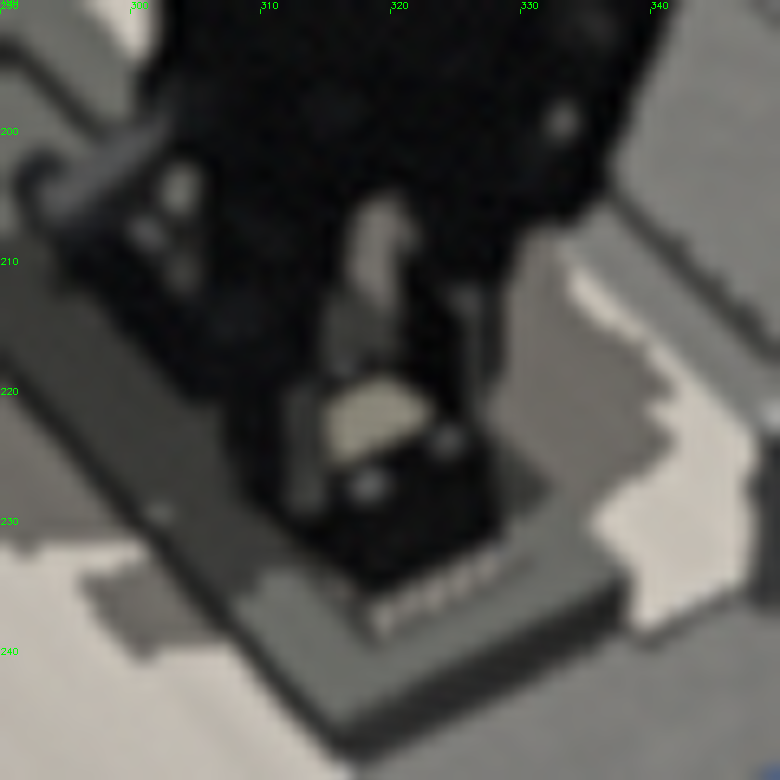

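```bash
python3 -m pendant '0 0 -0.3 0 0 0;0 0 -0.3 0 0 0;0 0 -2 0 0 0;0 0 -8 0 0 0;-9 -12 -13 0 0 0;-12 -15 -15 0 0 0;-12 -15 -15 0 0 0;-12 -15 -15 0 0 0' 5|grep -E "tcp|force|width"
python3 - <<'E'
from h import *
st();s=snap("side");t=snap("top");crop(s,290,190,60,60,13,"pics/s22.png");crop(t,310,185,50,45,16,"pics/t22.png")
E
```

```text
tcp_pos: [440.7, 84.5, 178.1]
contact_force: [-0.3, -0.1, -0.5]
gripper_width: 49.8
t 26.3 tcp [440.7  84.5 178.1] jig [-123.5   85.1] yaw -8.6 tilt 0.4 F [-0.3 -0.1 -0.5] w 49.8 q7 [-39.  10.  26. 123.  -7.  47. -17.]
```

View pics/s22.png

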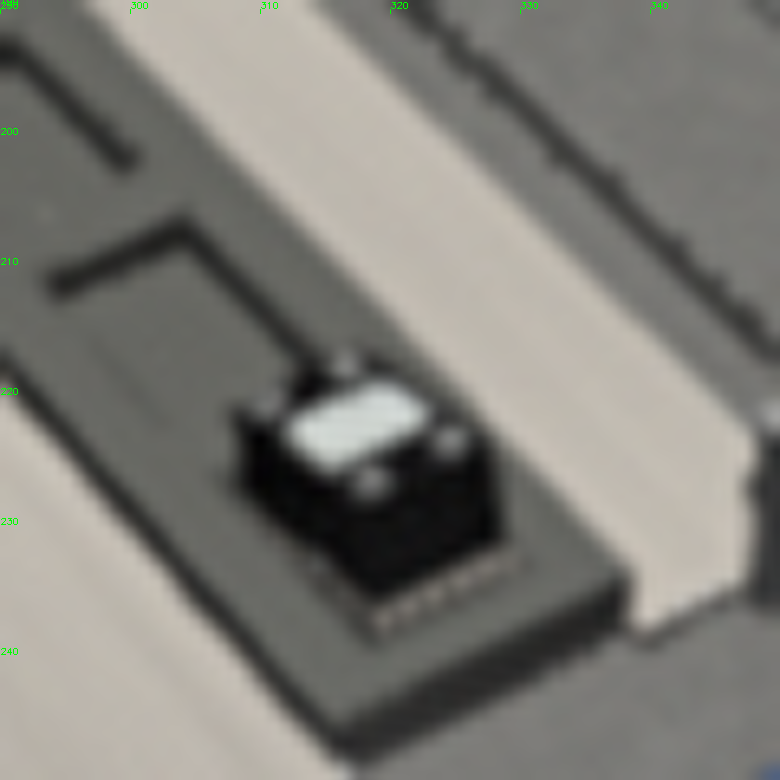

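View pics/t22.png

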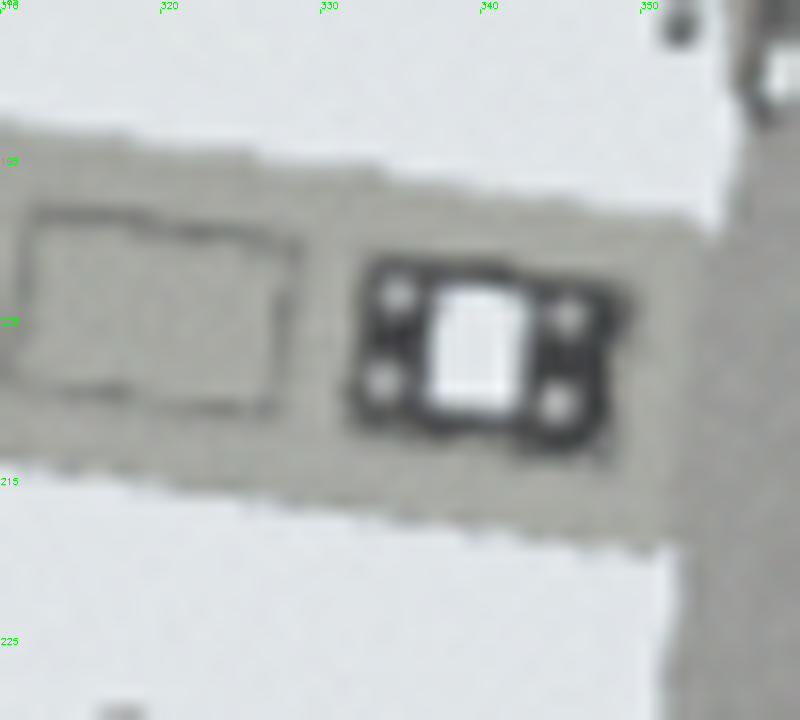

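Run:
```python
from h import *
t=snap("top"); s=snap("side")
S=lambda x,y:(290+x/13-.5,190+y/13-.5)
T=lambda x,y:(310+x/16-.5,185+y/16-.5)
P={}
for n,a,b in [("NF",(560,402),(372,482)),("NB",(570,315),(450,440)),("FF",(384,382),(268,405)),("FB",(400,293),(345,368)),("blockcornerR",(668,548),(343,722))]:
  p,e=tri(t,T(*a),s,S(*b)); P[n]=p; print(n,wj(p).round(1),p[2].round(1),e.round(1))
print("near mean",(P["NF"]+P["NB"])/2,"far",(P["FF"]+P["FB"])/2)
```

```text
NF [ -8.5 -83.8] 44.9 1.9
NB [  9.4 -83.5] 45.4 1.5
FF [ -9.  -48.2] 36.3 2.1
FB [  9.  -48.7] 36.6 2.8
blockcornerR [ -33.7 -110.8] 18.3 2.1
near mean [ 536.99315213 -101.40485836   45.17464808] far [542.02305057 -66.55481989  36.4255207 ]
```

The screw heads triangulate to z=45 at the near end and 36.5 at the far end, so the near end rides on the -y rim. I'll push the near end towards +y with shut fingers until it drops in.

Run:
```python
from h import *
plan([(*jw(-1.5,-125),100),(*jw(-1.5,-125),14),(*jw(-1.5,-108),14)],JY)
```

```text
[11.94 20.68  7.66] turn [-0.2 -0.2  0. ]
[11.91 20.71 16.26] turn [-0.2 -0.2  0. ]
[11.91 19.01 16.26] turn [-0.2 -0.2  0. ]
```

```bash
python3 -m pendant '3 6 1 0 0 0;6 12 2 0 0 0;9 18 4 0 0 0;12 20.8 7 0 0 0;12 20.8 12 -0.2 -0.2 0;12 20.8 16.2 -0.2 -0.2 0;12 20.8 16.2 -0.2 -0.2 0;12 20.8 16.2 -0.2 -0.2 0' 0 60|grep -E "tcp|force|width"
python3 - <<'E'
from h import *
st()
plan([(*jw(-1.5,-108),14)],JY)
E
```

```text
tcp_pos: [529.9, -144.5, 15.5]
contact_force: [-0.3, 0.3, 0.1]
gripper_width: 0.2
t 27.5 tcp [ 529.9 -144.5   15.5] jig [ 1.000e-01 -1.273e+02] yaw -9.0 tilt 0.12 F [-0.3  0.3  0.1] w 0.2 q7 [ -7.  36.  24. 114. -25.  34.  25.]
[-0.17 -1.93  0.15] turn [ 0.1 -0.1 -0.1]
```

```bash
python3 -m pendant '-0.1 -0.8 0.1 0 0 0;-0.1 -1.4 0.1 0 0 0;-0.1 -1.8 0.1 0 0 0;-0.1 -1.8 0.1 0 0 0'|grep -E "tcp|force|width";python3 -m pendant '0 -0.2 0 0 0 0;0 -0.2 0 0 0 0'|grep -E "tcp|force|width"
python3 - <<'E'
from h import *
st();s=snap("side");crop(s,290,190,60,60,13,"pics/s23.png")
E
```

```text
tcp_pos: [532.2, -125.7, 14.9]
contact_force: [0.2, -0.0, 0.3]
gripper_width: 0.2
tcp_pos: [532.5, -123.6, 14.8]
contact_force: [-0.6, -0.2, -0.3]
gripper_width: -0.2
t 28.25 tcp [ 532.5 -123.6   14.8] jig [  -0.6 -106.3] yaw -8.9 tilt 0.14 F [-0.6 -0.2 -0.3] w -0.2 q7 [ -9.  36.  24. 115. -25.  34.  23.]
```

View pics/s23.png

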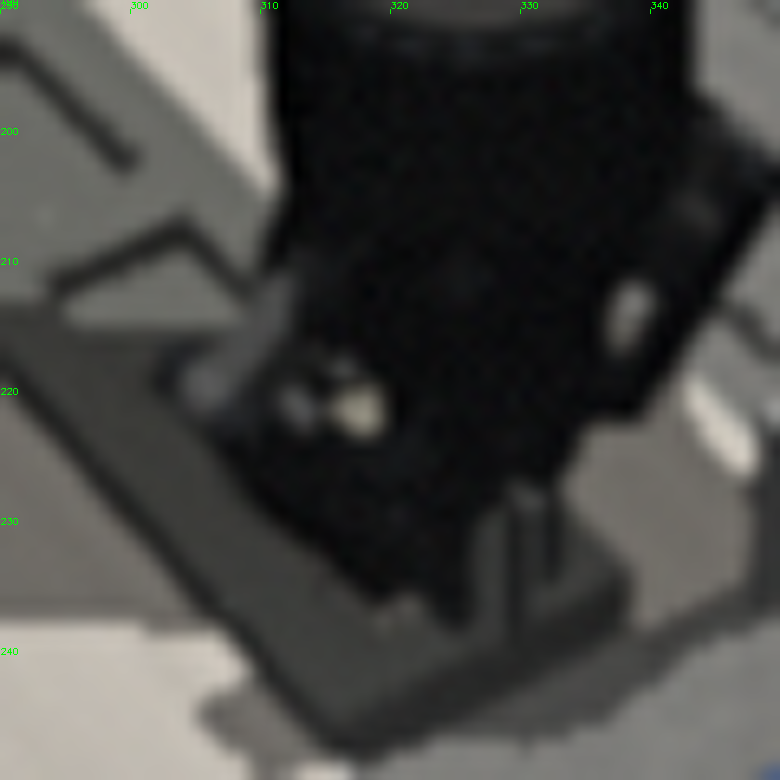

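Nearly touching. I'll keep pushing in small steps.

```bash
python3 -m pendant '0 -0.2 0 0 0 0;0 -0.2 0 0 0 0'|grep -E "tcp|force";python3 -m pendant '0 -0.2 0 0 0 0;0 -0.2 0 0 0 0'|grep -E "tcp|force";python3 -m pendant '0 -0.15 0 0 0 0;0 -0.15 0 0 0 0'|grep -E "tcp|force"
```

```text
tcp_pos: [532.7, -121.7, 14.7]
contact_force: [1.2, 0.3, 0.2]
tcp_pos: [532.9, -120.1, 14.7]
contact_force: [-0.9, -1.3, -0.3]
tcp_pos: [533.0, -120.0, 14.9]
contact_force: [-1.9, -5.3, 1.6]
```

```bash
python3 -m pendant '0 -0.3 0 0 0 0;0 -0.3 0 0 0 0'|grep -E "tcp|force";python3 -m pendant '0 -0.4 0 0 0 0;0 -0.4 0 0 0 0'|grep -E "tcp|force"; python3 -m pendant '0 -0.4 0 0 0 0;0 -0.4 0 0 0 0'|grep -E "tcp|force"; python3 -c "
from h import *
st()"
```

```text
tcp_pos: [533.1, -119.8, 15.3]
contact_force: [-1.7, -8.2, 2.8]
tcp_pos: [533.2, -119.6, 15.7]
contact_force: [-3.9, -9.5, 3.4]
tcp_pos: [533.3, -119.5, 16.2]
contact_force: [-3.3, -11.0, 3.9]
t 29.8 tcp [ 533.3 -119.5   16.2] jig [  -0.4 -102.1] yaw -9.4 tilt 0.85 F [ -3.3 -11.    3.9] w -0.3 q7 [-11.  36.  25. 115. -25.  34.  21.]
```

Run:
```python
from h import *
plan([(*jw(-1,-115),16),(*jw(-1,-115),60),(*jw(-1,-89),60),(*jw(-1,-89),42)],JY)
```

```text
[-0.05  1.29  0.04] turn [ 0.8 -0.3 -0.5]
[-0.02  1.35 -4.36] turn [ 0.8 -0.3 -0.5]
[-0.04 -1.25 -4.4 ] turn [ 0.8 -0.3 -0.5]
[-0.05 -1.27 -2.6 ] turn [ 0.8 -0.3 -0.5]
```

```bash
python3 -m pendant '0 0.6 0 0 0 0;0 1.2 -2.5 0.8 -0.3 -0.5;0 1.2 -4.5 0.8 -0.3 -0.5;0 0 -4.5 0.8 -0.3 -0.5;0 -1.25 -4.5 0.8 -0.3 -0.5;0 -1.25 -3.2 0.8 -0.3 -0.5;0 -1.25 -2.6 0.8 -0.3 -0.5;0 -1.25 -2.6 0.8 -0.3 -0.5'|grep -E "tcp|force"; python3 -m pendant '0 0 0.3 0 0 0;0 0 0.5 0 0 0;0 0 0.5 0 0 0'|grep -E "tcp|force"; python3 -m pendant '0 0 0.3 0 0 0;0 0 0.5 0 0 0;0 0 0.5 0 0 0'|grep -E "tcp|force"
```

```text
tcp_pos: [534.2, -107.2, 40.7]
contact_force: [-0.8, -0.6, 0.6]
tcp_pos: [534.2, -107.4, 35.7]
contact_force: [0.9, 0.9, 0.1]
tcp_pos: [534.1, -107.3, 30.5]
contact_force: [0.3, -0.8, -0.0]
```

```bash
python3 -m pendant '0 0 0.2 0 0 0;0 0 0.3 0 0 0;0 0 0.3 0 0 0'|grep -E "tcp|force"; python3 -m pendant '0 0 0.3 0 0 0;0 0 0.3 0 0 0'|grep -E "tcp|force"
```

```text
tcp_pos: [534.0, -107.3, 27.4]
contact_force: [0.8, -0.0, -0.9]
tcp_pos: [534.4, -107.5, 26.7]
contact_force: [-7.4, 1.1, 23.2]
```

Run:
```python
from h import *
st();s=snap("side");crop(s,290,190,60,60,13,"pics/s24.png")
```

```text
t 32.17 tcp [ 534.4 -107.5   26.7] jig [ -1.2 -90.1] yaw -9.0 tilt 0.13 F [-7.4  1.1 23.2] w -0.1 q7 [-12.  35.  25. 115. -25.  36.  21.]
```

View pics/s24.png

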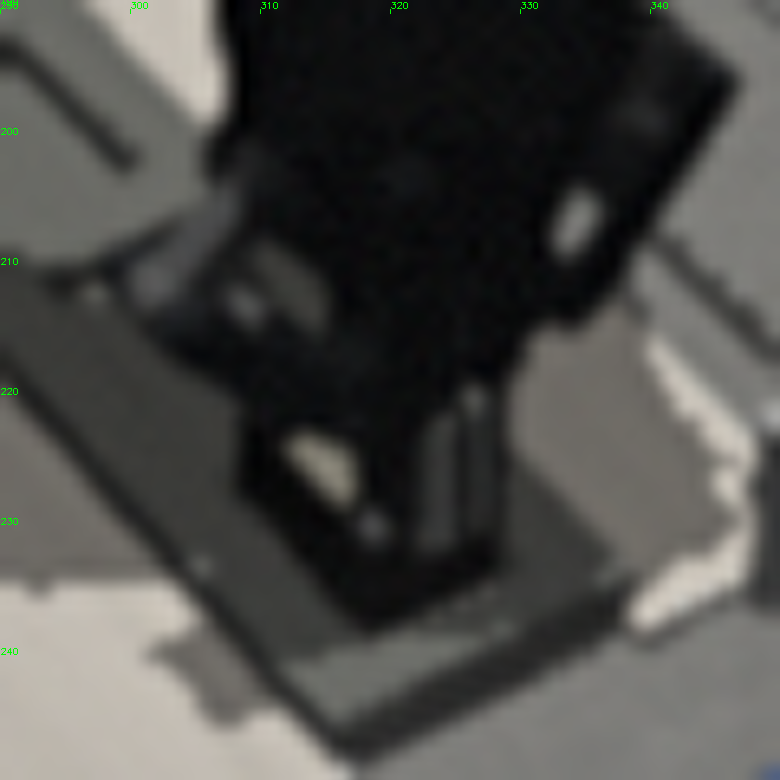

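Contact came at tip z ≈ 35.5 and the base no longer shows, so the relay is seated in pocket 1. The contacts fit side-view x and top-view y best, so I'll use that combination for relay A.

```bash
sed -i 's/^J0=.*/J0=np.array([548.0,-18.6]);JY=-8.9/' h.py; python3 -m pendant '0 0 -3 0 0 0;0 0 -8 0 0 0;0 0 -10 0 0 0' 5.2|grep -E "tcp|force"
python3 - <<'E'
from h import *
st();s=snap("side");t=snap("top");crop(s,280,190,150,120,5,"pics/s25.png");crop(t,300,170,125,70,6,"pics/t25.png")
plan([(577.5,-312.2,100),(577.5,-312.2,10)],18.3)
E
```

```text
tcp_pos: [535.9, -108.1, 129.4]
contact_force: [1.0, -0.4, -0.3]
t 32.6 tcp [ 535.9 -108.1  129.4] jig [  1.9 -90.3] yaw -9.0 tilt 0.14 F [ 1.  -0.4 -0.3] w 51.6 q7 [-17.  26.  31. 113. -18.  46.  15.]
[ 7.25 19.54  2.89] turn [ -0.1  -0.2 -27.3]
[ 7.22 19.56 11.89] turn [ -0.1  -0.2 -27.3]
```

View pics/s25.png

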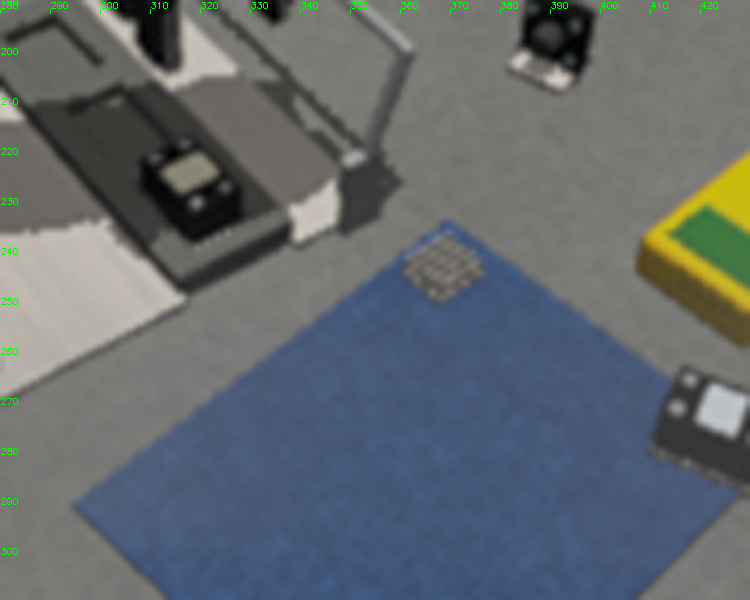

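View pics/t25.png

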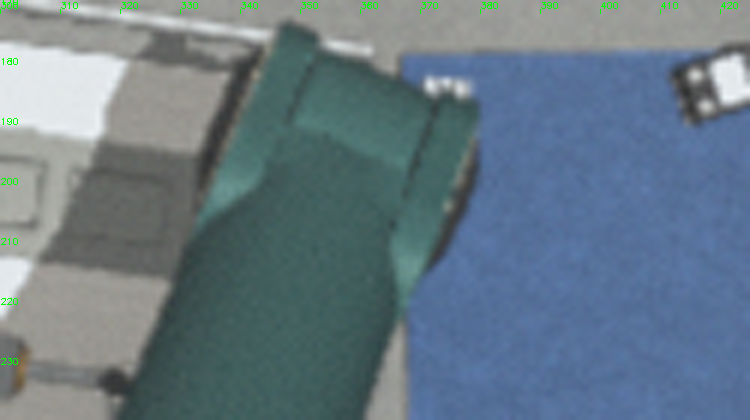

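Relay A has been knocked aside, now at about (422,272) in the side view. The relay in pocket 1 sits flat. I'll measure A again.

Run:
```python
from h import *
s=snap("side");t=snap("top");crop(s,395,245,60,60,13,"pics/s26.png");crop(t,395,165,60,50,13,"pics/t26.png")
```

```text
(no output)
```

View pics/s26.png

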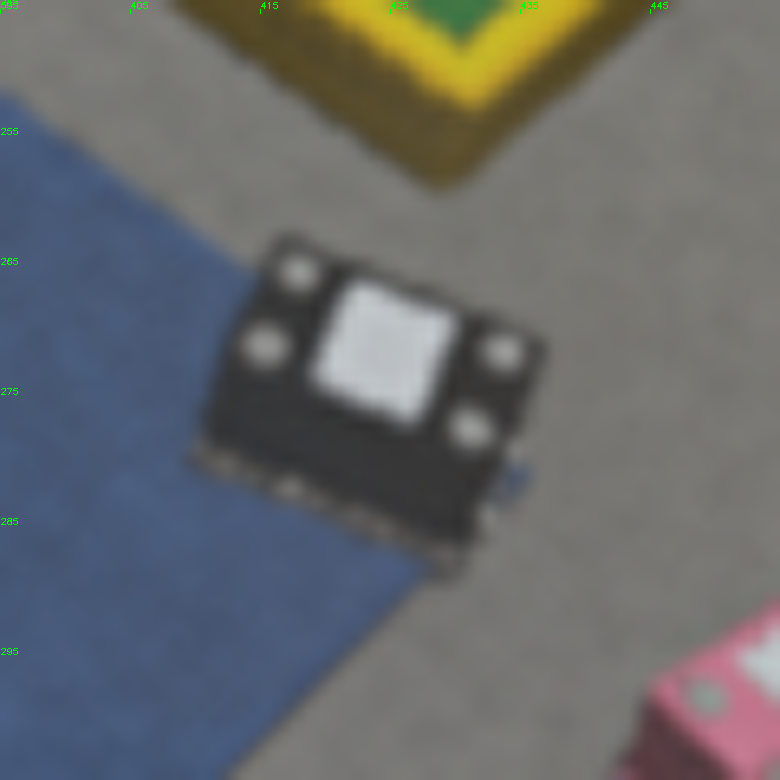

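View pics/t26.png

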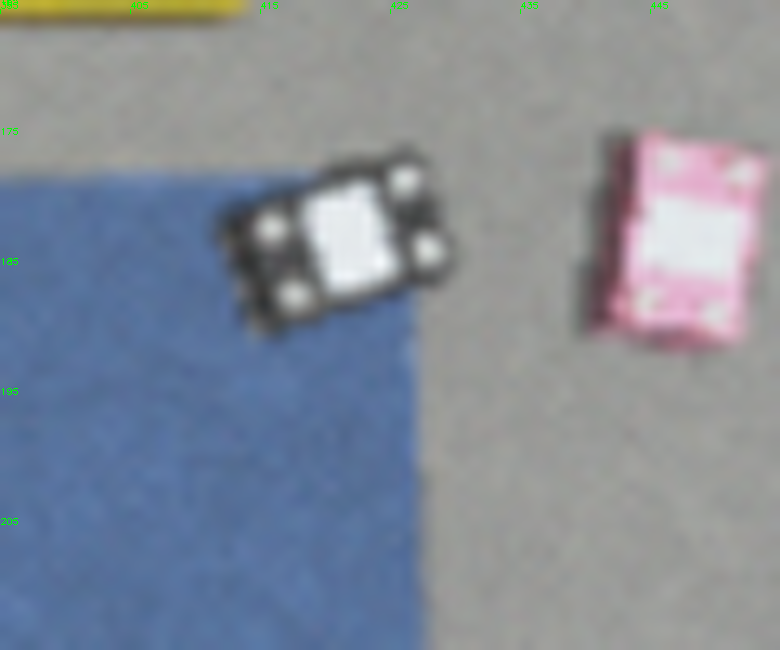

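Run:
```python
from h import *
s=snap("side");t=snap("top")
T=lambda x,y:(395+x/13-.5,165+y/13-.5); S=lambda x,y:(395+x/13-.5,245+y/13-.5)
A=[(270,227),(405,180),(428,248),(295,295)];B=[(298,272),(503,352),(472,428),(265,345)]
for d,q in ((t,[T(*a) for a in A]),(s,[S(*a) for a in B])):
  q=np.array([onz(d,a,34) for a in q]); u=q[0]-q[1]+q[3]-q[2]
  print(q.mean(0).round(1),[np.linalg.norm(q[i]-q[(i+1)%4]).round(1) for i in range(4)],np.degrees(np.arctan2(u[1],u[0])).round(1))
for a,b in zip(A,B): print(tri(t,T(*a),s,S(*b))[0].round(1))
plan([(584.5,-343.5,100),(584.5,-343.5,10)],18.8)
```

```text
[ 613.4 -354.5   34. ] [np.float64(36.2), np.float64(18.1), np.float64(35.7), np.float64(18.2)] 108.4
[ 610.7 -354.5   34. ] [np.float64(35.9), np.float64(17.8), np.float64(35.9), np.float64(17.6)] 108.0
[ 616.1 -334.4   31.5]
[ 627.4 -368.7   31.5]
[ 610.2 -374.2   31.6]
[ 598.7 -340.1   32.2]
[ 8.7  22.53  2.5 ] turn [ -0.1   0.2 -27.8]
[ 8.74 22.54 11.5 ] turn [ -0.1   0.2 -27.8]
```

Run:
```python
from h import *
plan([(611,-354.5,100),(611,-354.5,10)],18.2)
```

```text
[11.49 23.21  2.49] turn [ -0.1   0.2 -27.2]
[11.53 23.22 11.49] turn [ -0.1   0.2 -27.2]
```

```bash
python3 -m pendant '3 5 0 0 0 -7;6 10 0 0 0 -14;9 16 0 0 0 -21;11.5 21 1 0 0 -27.2;11.5 23.2 2.5 0 0 -27.2;11.5 23.2 2.5 0 0 -27.2;11.5 23.2 2.5 0 0 -27.2' 4.6 60|grep -E "tcp|force|width"
python3 - <<'E'
from h import *
plan([(611,-354.5,10)],18.2)
E
```

```text
tcp_pos: [611.3, -351.7, 99.2]
contact_force: [0.5, -0.1, -0.0]
gripper_width: 45.7
[-0.08  0.31  8.91] turn [-0.3  0.2  0.1]
```

```bash
python3 -m pendant '0 0.3 4 0 0 0;-0.1 0.3 7 -0.3 0.2 0;-0.1 0.3 8.9 -0.3 0.2 0;-0.1 0.3 8.9 -0.3 0.2 0;-0.1 0.3 8.9 -0.3 0.2 0' 4.6 60|grep -E "tcp|force|width"; python3 -m pendant '0 0 0 0 0 0;0 0 0 0 0 0;0 0 0 0 0 0;0 0 0 0 0 0' 0 60|grep -E "tcp|force|width"
python3 - <<'E'
from h import *
st();s=snap("side");crop(s,380,230,70,60,11,"pics/s27.png")
plan([(611,-354.5,80),(*jw(0,0),80)],JY)
E
```

```text
tcp_pos: [612.0, -354.5, 11.7]
contact_force: [-0.2, -0.4, 0.9]
gripper_width: 46.0
tcp_pos: [613.1, -355.1, 13.3]
contact_force: [-0.4, 0.3, 5.7]
gripper_width: 30.6
t 34.9 tcp [ 613.1 -355.1   13.3] jig [ 116.3 -322.4] yaw 18.4 tilt 0.28 F [-0.4  0.3  5.7] w 30.6 q7 [ 14.  47.  21.  90. -21.  46.  61.]
[-0.15 -0.1  -6.67] turn [ 0.1 -0.3 27.3]
[  4.45 -33.96  -6.76] turn [ 0.1 -0.3 27.3]
```

View pics/s27.png

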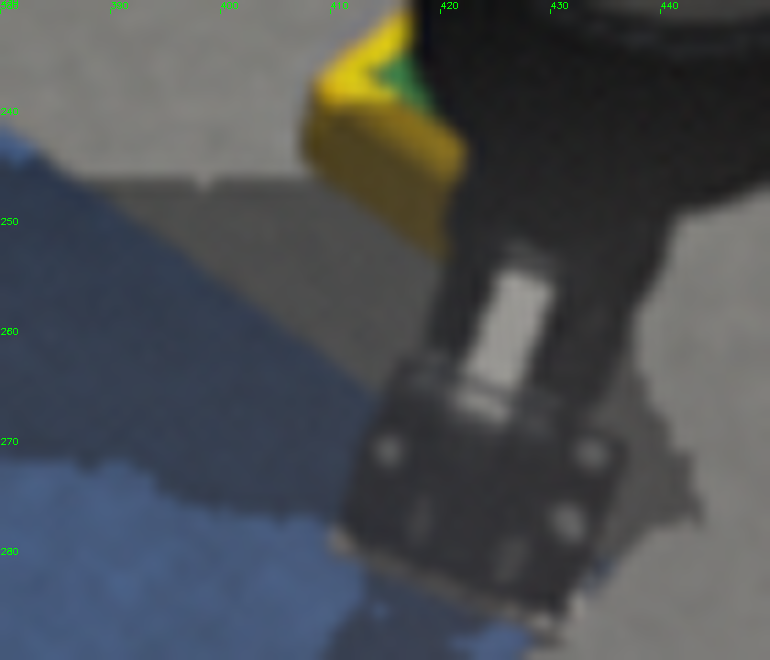

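Run:
```python
from h import *
plan([(613,-355,80),(510,-260,80),(*jw(-10,-60),80),(*jw(-1,-0.5),80)],JY)
```

```text
[ 0.02  0.01 -6.67] turn [ 0.1 -0.3 27.3]
[ -6.76 -12.25  -6.73] turn [ 0.1 -0.3 27.3]
[  0.81 -29.09  -6.76] turn [ 0.1 -0.3 27.3]
[  4.34 -33.97  -6.76] turn [ 0.1 -0.3 27.3]
```

```bash
python3 -m pendant '0 0 -4 0 0 0;-2 -3 -6.7 0 0 5;-5 -8 -6.7 0 0 12;-6.8 -12.2 -6.7 0 0 20;-4.5 -17 -6.7 0 0 27;-2 -23 -6.7 0 0 27.3;0.8 -29 -6.7 0 0 27.3;3 -32 -6.7 0 -0.3 27.3;4.3 -34 -6.7 0 -0.3 27.3;4.3 -34 -6.7 0 -0.3 27.3;4.3 -34 -6.7 0 -0.3 27.3'|grep -E "tcp|force|width"
python3 - <<'E'
from h import *
plan([(*jw(-1,-0.5),35)],JY)
E
```

```text
tcp_pos: [546.1, -20.0, 79.4]
contact_force: [0.2, -0.8, -0.5]
gripper_width: 30.1
[ 0.07 -0.13  4.44] turn [ 0.2  0.  -0.1]
```

```bash
python3 -m pendant '0.1 -0.1 2.5 0 0 0;0.1 -0.1 4.4 0 0 0;0.1 -0.1 4.7 0 0 0;0.1 -0.1 4.7 0 0 0'|grep -E "tcp|force|width"
python3 - <<'E'
from h import *
st();s=snap("side");crop(s,265,170,70,70,11,"pics/s28.png")
E
```

```text
tcp_pos: [547.1, -20.1, 32.5]
contact_force: [0.3, -0.1, -0.4]
gripper_width: 30.5
t 36.83 tcp [547.1 -20.1  32.5] jig [-0.6 -1.6] yaw -9.1 tilt 0.19 F [ 0.3 -0.1 -0.4] w 30.5 q7 [-23.  35.  27. 114. -26.  37.  12.]
```

View pics/s28.png

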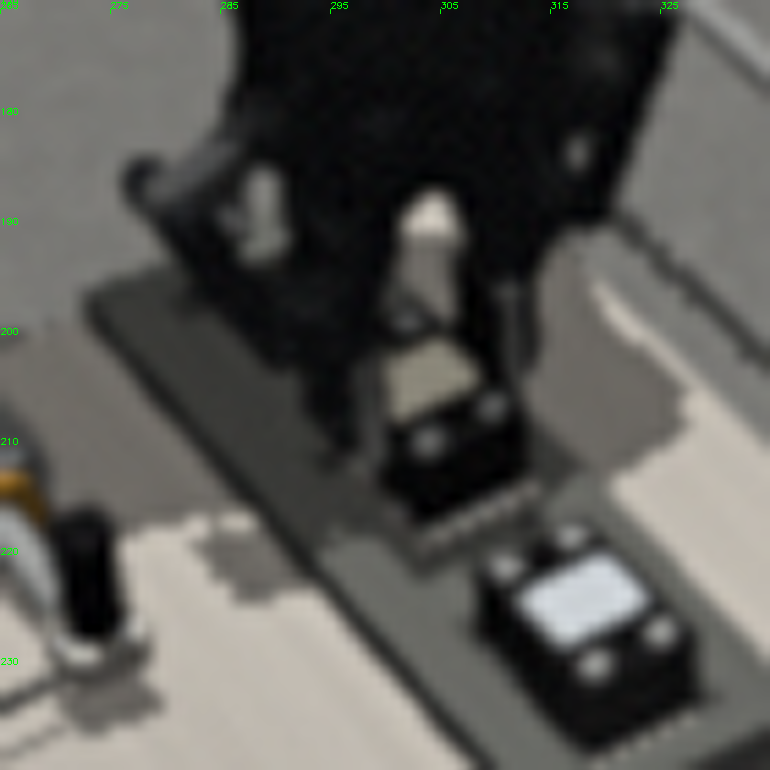

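Run:
```python
from h import *
s=snap("side");S=lambda x,y:(265+x/11-.5,170+y/11-.5)
for z in (21,23): print(z,wj(onz(s,S(425,540),z)).round(1),wj(onz(s,S(540,490),z)).round(1))
# B screws at seated z 36
q=[wj(onz(s,S(*a),36)) for a in [(505,568),(572,535),(660,630),(597,664)]]; print(np.round(q,1),np.mean(q,0).round(1))
q=[wj(onz(s,S(*a),52.5)) for a in [(428,442),(492,405)]]; print("A near screws",np.round(q,1))
```

```text
21 [-11.5 -18. ] [ 20.1 -19.5]
23 [-12.5 -19.7] [ 19.  -21.2]
[[ -8.7 -49.2]
 [  9.9 -49.2]
 [  9.4 -85.8]
 [ -8.2 -86.3]] [  0.6 -67.6]
A near screws [[ -9.4 -18.7]
 [  9.5 -16.7]]
```

```bash
python3 -m pendant '0 -0.2 0 0 0 0;0 -0.2 0.4 0 0 0;0 -0.2 0.7 0 0 0;0 -0.2 0.7 0 0 0'|grep -E "tcp|force|width"; python3 -m pendant '0 0 0.3 0 0 0;0 0 0.5 0 0 0;0 0 0.5 0 0 0'|grep -E "tcp|force|width"; python3 -c "
from h import *
st()"
```

```text
tcp_pos: [548.2, -17.7, 26.7]
contact_force: [-2.7, 0.4, 8.3]
gripper_width: 30.2
tcp_pos: [548.1, -19.8, 23.7]
contact_force: [-7.1, -4.3, 21.8]
gripper_width: 29.8
t 37.8 tcp [548.1 -19.8  23.7] jig [ 0.2 -1.1] yaw -9.1 tilt 0.15 F [-7.1 -4.3 21.8] w 29.8 q7 [-22.  36.  26. 115. -26.  36.  12.]
```

```bash
python3 -m pendant '0 0 -0.5 0 0 0;-0.05 0.02 -0.5 0 0 0;-0.05 0.02 0 0 0 0;-0.05 0.02 0.4 0 0 0;-0.05 0.02 0.4 0 0 0'|grep -E "tcp|force|width"; python3 -c "
from h import *
st()
s=snap('side');crop(s,265,170,70,70,11,'pics/s29.png')"
```

```text
tcp_pos: [547.4, -21.1, 19.0]
contact_force: [0.4, -3.9, -0.5]
gripper_width: 30.3
t 38.42 tcp [547.4 -21.1  19. ] jig [-0.2 -2.6] yaw -9.2 tilt 0.25 F [ 0.4 -3.9 -0.5] w 30.3 q7 [-22.  36.  26. 115. -26.  35.  13.]
```

View pics/s29.png

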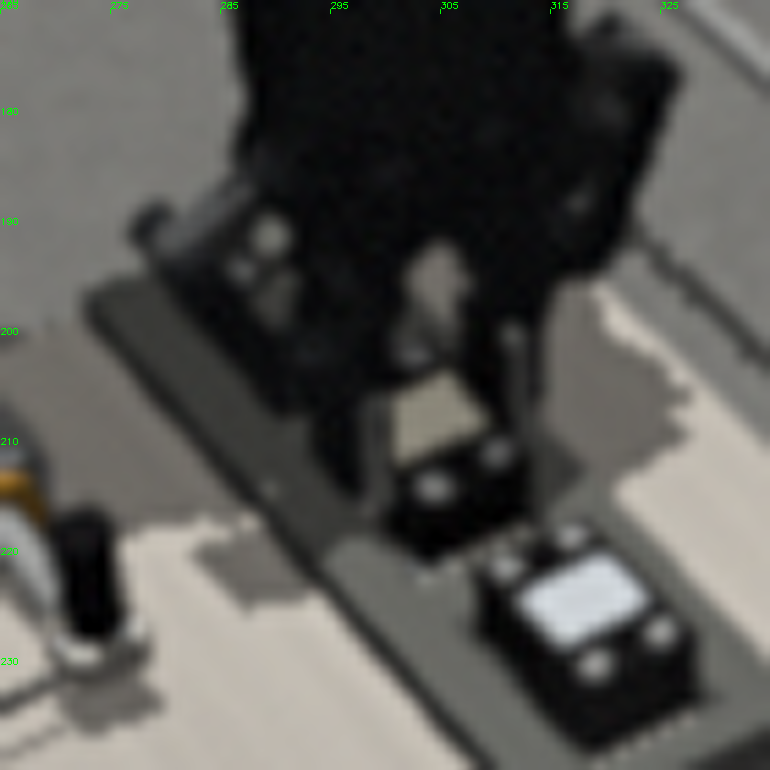

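It has entered the pocket. I'll press it home.

```bash
python3 -m pendant '0 0.02 0.2 0 0 0;0 0.03 0.4 0 0 0;0 0.03 0.5 0 0 0;0 0.03 0.5 0 0 0'|grep -E "tcp|force|width"; python3 -c "
from h import *
st()"
```

```text
tcp_pos: [547.3, -20.7, 15.9]
contact_force: [-6.4, -0.3, 23.0]
gripper_width: 30.2
t 38.98 tcp [547.3 -20.7  15.9] jig [-0.3 -2.2] yaw -9.1 tilt 0.12 F [-6.4 -0.3 23. ] w 30.2 q7 [-22.  36.  26. 115. -27.  35.  13.]
```

```bash
python3 -m pendant '0 0 -0.2 0 0 0;0 0 -0.2 0 0 0;0 0 -0.2 0 0 0;0 0 -4 0 0 0;0 0 -9 0 0 0;-8 -8 -13 0 0 0;-10 -12 -15 0 0 0;-10 -12 -15 0 0 0;-10 -12 -15 0 0 0' 4.8|grep -E "tcp|force|width"
python3 - <<'E'
from h import *
st();s=snap("side");t=snap("top");crop(s,280,180,70,65,11,"pics/s30.png");crop(t,300,180,65,55,12,"pics/t30.png")
E
```

```text
tcp_pos: [466.9, 117.7, 166.4]
contact_force: [0.1, 0.3, 0.6]
gripper_width: 47.8
t 40.1 tcp [466.9 117.7 166.4] jig [-101.2  122.1] yaw -8.8 tilt 0.03 F [0.1 0.3 0.6] w 47.8 q7 [-48.  16.  35. 120. -12.  48. -14.]
```

View pics/s30.png

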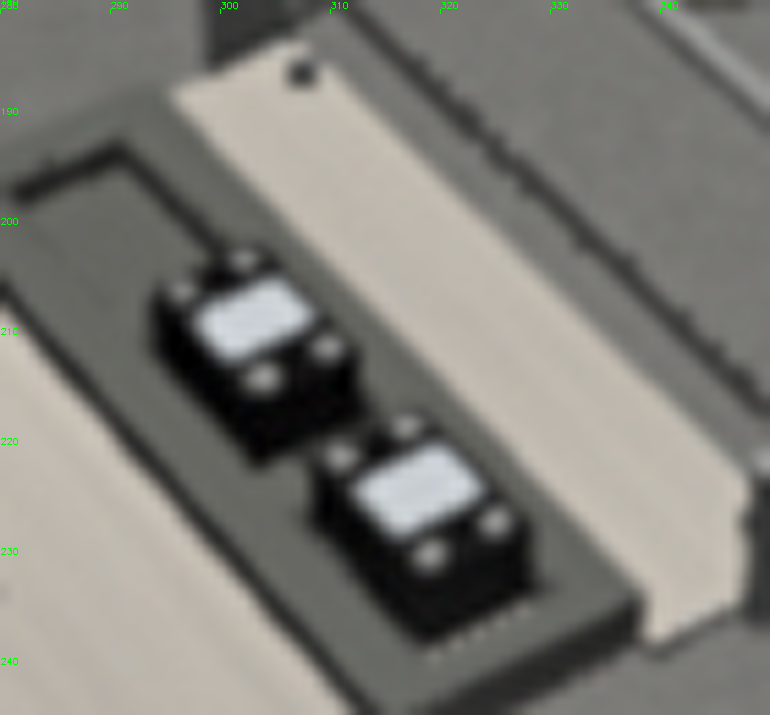

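View pics/t30.png

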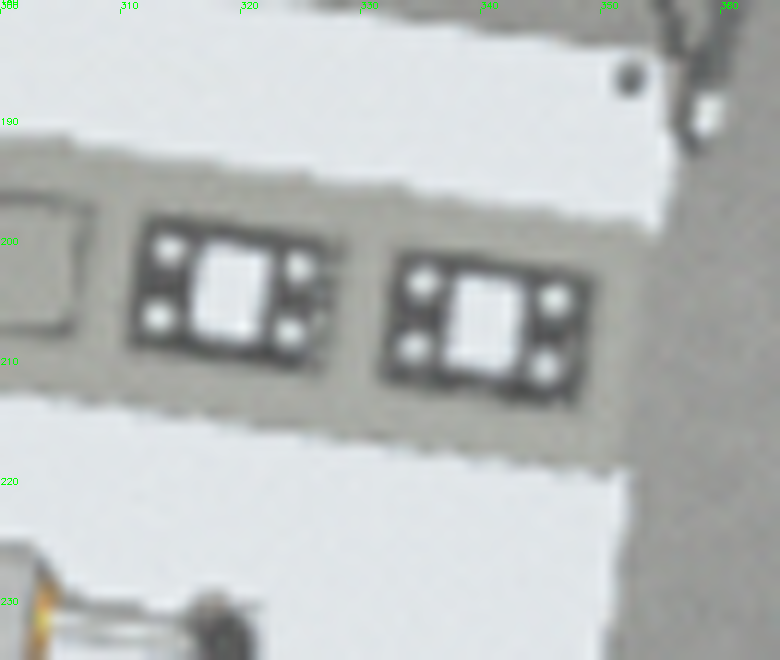

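Run:
```python
from h import *
s=snap("side");t=snap("top")
S=lambda x,y:(280+x/11-.5,180+y/11-.5);T=lambda x,y:(300+x/12-.5,180+y/12-.5)
for n,A,B in [("A",[(160,316),(170,248),(300,265),(290,331)],[(183,292),(245,260),(328,348),(262,377)]),("B",[(413,346),(423,282),(556,298),(545,367)],[(342,457),(406,428),(496,521),(429,556)])]:
  for a,b in zip(A,B):
    p,e=tri(t,T(*a),s,S(*b)); print(n,wj(p).round(1),p[2].round(1),e.round(1))
```

```text
A [-8.3 19.4] 35.4 1.3
A [ 9.9 19.5] 36.2 2.2
A [ 10.5 -16.1] 34.4 1.8
A [ -7.7 -15.8] 34.9 2.0
B [ -7.1 -49.4] 35.7 1.9
B [ 10.5 -49.7] 35.3 2.0
B [ 11.  -85.9] 35.0 2.4
B [ -7.6 -85.7] 34.6 1.7
```

Both relays are level, with screw heads at about z 35-36, so both are fully seated. Next I'll regrip the bail and swing it shut.

Run:
```python
from h import *
plan([(662.4,109,150),(662.4,109,84)],JY)
```

```text
[19.25 -2.77  1.51] turn [ 0.2  0.  -0.4]
[19.25 -2.79  8.11] turn [ 0.2  0.  -0.4]
```

```bash
python3 -m pendant '6 -1 0 0 0 0;12 -2 0 0 0 0;17 -2.6 0 0 0 0;19.3 -2.8 1 0 0 0;19.3 -2.8 3 0 0 0;19.3 -2.8 6 0 0 0;19.3 -2.8 8.1 0 0 0;19.3 -2.8 8.1 0 0 0;19.3 -2.8 8.1 0 0 0' 4 40|grep -E "tcp|force|width"; python3 -m pendant '0 0 0 0 0 0;0 0 0 0 0 0;0 0 0 0 0 0;0 0 0 0 0 0;0 0 0 0 0 0' 0 40|grep -E "tcp|force|width"
```

```text
tcp_pos: [663.3, 108.9, 84.9]
contact_force: [-0.4, 0.5, 1.2]
gripper_width: 39.7
tcp_pos: [664.3, 109.0, 85.9]
contact_force: [0.3, 0.9, 5.7]
gripper_width: 10.6
```

```bash
python3 -m pendant '-0.5 0 -0.1 0 0 0;-1.2 0 -0.2 0 0 0;-1.9 0 -0.25 0 0 0;-2.6 0 -0.25 0 0 0;-3.6 0 -0.1 0 0 0;-4.65 0 0.2 0 0 0;-5.6 0 0.65 0 0 0;-6.5 0 1.25 0 0 0;-7.2 0 2 0 0 0;-7.9 0 2.8 0 0 0;-8.4 0 3.7 0 0 0;-8.8 0 4.65 0 0 0;-9.05 0 5.5 0 0 0;-9.2 0 6.3 0 0 0;-9.2 0 6.3 0 0 0'; python3 -c "
from h import *
st();s=snap('side');crop(s,230,150,120,100,6,'pics/s31.png')"
```

```text
time_s: 43.92
tcp_pos: [571.3, 123.9, 21.5]
eef_rot: [[0.987, -0.161, -0.002], [-0.161, -0.987, -0.003], [-0.002, 0.003, -1.0]]
contact_force: [-4.9, 0.0, 1.6]
gripper_width: 10.2
t 43.92 tcp [571.3 123.9  21.5] jig [  0.9 144.4] yaw -9.2 tilt 0.19 F [-4.9  0.   1.6] w 10.2 q7 [-36.  39.  27. 109. -27.  39.  -2.]
```

View pics/s31.png

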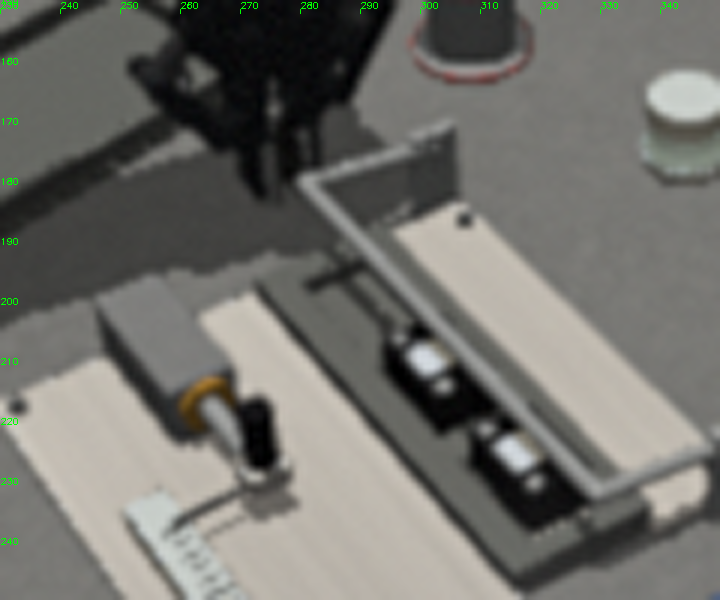

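```bash
python3 -m pendant '0 0 0.3 0 0 0;0 0 0.5 0 0 0;0 0 0.5 0 0 0'|grep -E "tcp|force"; python3 -m pendant '0 0 0.3 0 0 0;0 0 0.4 0 0 0;0 0 0.4 0 0 0'|grep -E "tcp|force"
```

```text
tcp_pos: [570.7, 124.0, 16.3]
contact_force: [-4.7, 0.7, 0.3]
tcp_pos: [570.5, 124.0, 12.1]
contact_force: [-4.0, 0.9, 0.6]
```

```bash
python3 -m pendant '0 0 0.2 0 0 0;0 0 0.3 0 0 0;0 0 0.3 0 0 0'|grep -E "tcp|force"; python3 -c "
from h import *
st();s=snap('side');crop(s,230,150,120,100,6,'pics/s32.png')"
```

```text
tcp_pos: [570.7, 124.1, 11.1]
contact_force: [-9.9, -0.4, 20.2]
t 45.1 tcp [570.7 124.1  11.1] jig [  0.4 144.5] yaw -9.2 tilt 0.24 F [-9.9 -0.4 20.2] w 10.3 q7 [-36.  40.  26. 109. -28.  38.  -1.]
```

View pics/s32.png

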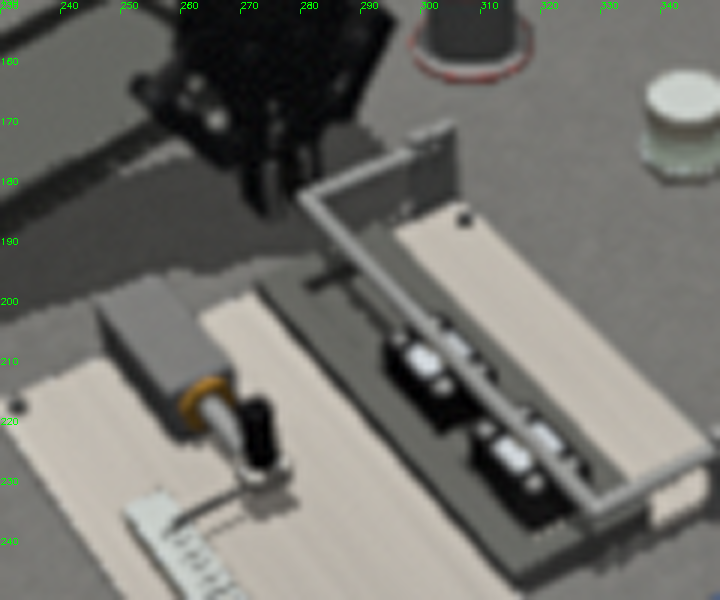

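The stop was felt at 20 N and the bar lies over the middle of the relays. I'll release and check the bar's height from two views.

```bash
python3 -m pendant '0 0 -0.1 0 0 0;0 0 -0.1 0 0 0;0 0 -0.1 0 0 0;0 0 -4 0 0 0;0 0 -8 0 0 0;0 0 -12 0 0 0;-6 -4 -14 0 0 0;-12 -6 -15 0 0 0;-12 -6 -15 0 0 0' 3|grep -E "tcp|force|width"
python3 - <<'E'
from h import *
st();s=snap("side");t=snap("top");crop(s,220,160,130,110,6,"pics/s33.png");crop(t,270,170,90,85,8,"pics/t33.png")
E
```

```text
tcp_pos: [459.6, 205.4, 161.6]
contact_force: [1.6, 0.4, -0.4]
gripper_width: 29.9
t 46.27 tcp [459.6 205.4 161.6] jig [-122.   207.6] yaw -8.9 tilt 0.3 F [ 1.6  0.4 -0.4] w 29.9 q7 [-57.  19.  35. 117. -15.  49. -22.]
```

View pics/s33.png

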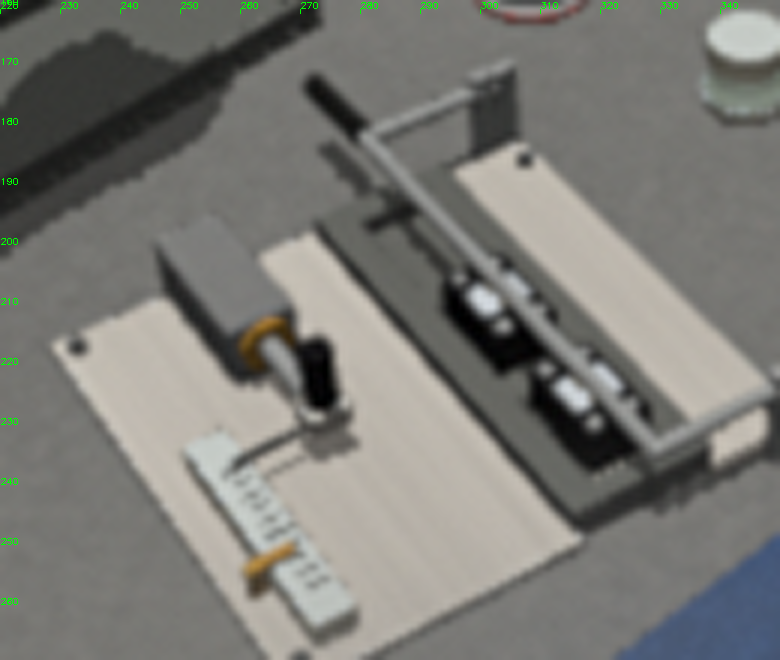

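View pics/t33.png

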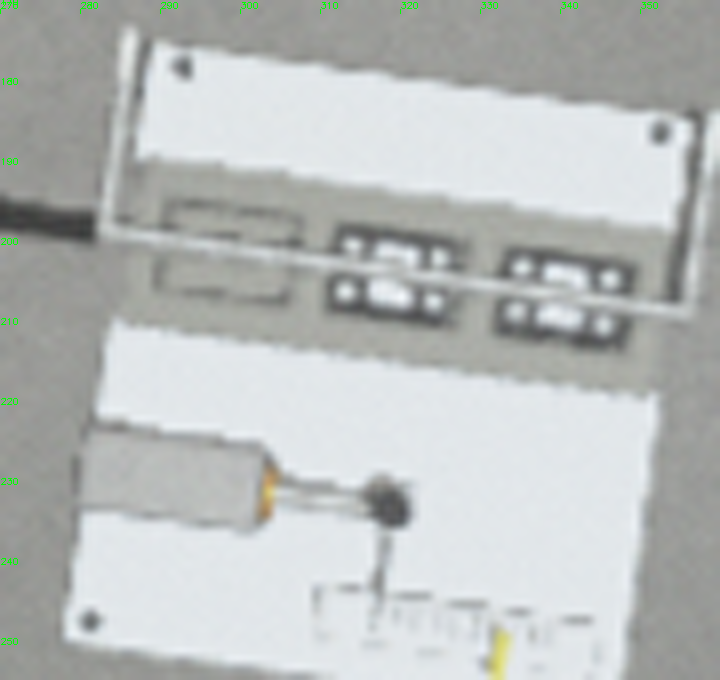

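Run:
```python
from h import *
s=snap("side");t=snap("top")
S=lambda x,y:(220+x/6-.5,160+y/6-.5);T=lambda x,y:(270+x/8-.5,170+y/8-.5)
for n,a,b in [("L",(103,235),(365,137)),("R",(688,312),(656,447)),("hingeL",(130,35),(512,70)),("knobtop",(387,503),(317,345)),("ptrtip",(378,610),(232,470)),("mark",(500,650),(272,565))]:
  p,e=tri(t,T(*a),s,S(*b)); print(n,p.round(1),wj(p).round(1),e.round(1))
crop(s,240,195,45,50,16,"pics/s34.png");crop(t,300,225,45,30,17,"pics/t34.png")
```

```text
L [567.1  99.2  44.6] [  0.6 119.3] 0.4
R [ 531.  -135.6   43.9] [   1.3 -118.2] 2.6
hingeL [647.9  87.3  46.9] [ 82.3 120.1] 0.5
knobtop [456.1 -13.4  65.6] [-91.6  -9.1] 2.0
ptrtip [411.7  -8.   19.7] [-136.3  -10.6] 4.4
mark [394.6 -57.6  16.3] [-145.5  -62.2] 4.3
```

View pics/s34.png

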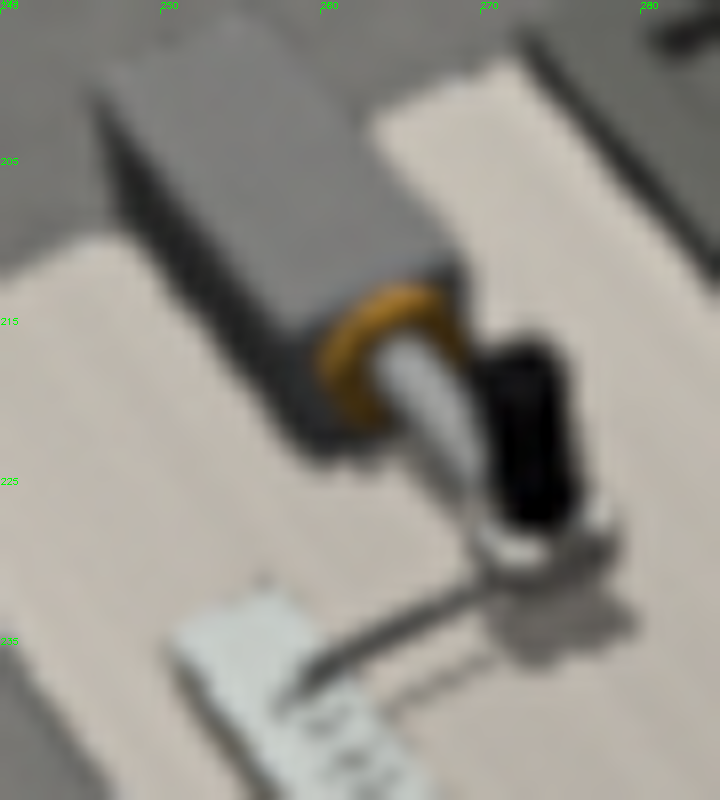

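View pics/t34.png

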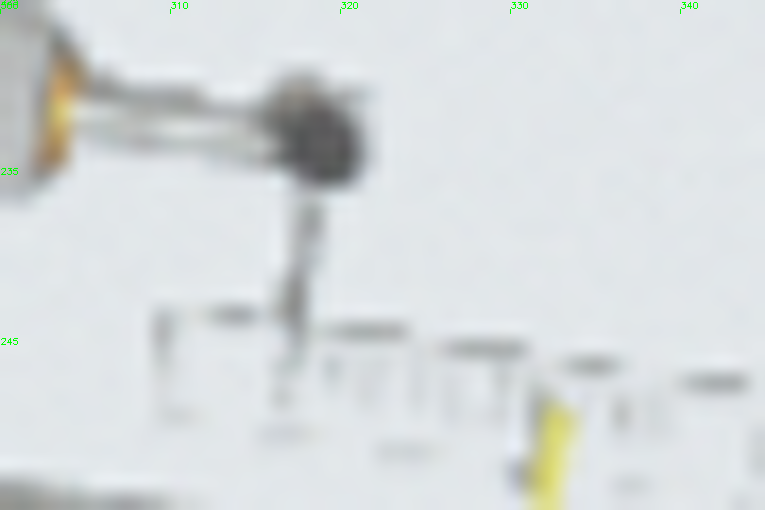

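The bar reads about 44 mm high at jig x ≈ 1, so the bail is shut. Next is the gauge: grip the knob with the jaws along jig y and the tips at about z 40, above the rod.

Run:
```python
from h import *
k=jw(-91.8,-10.3)
print(k); plan([(*k,110),(*k,34)],JY+90)
```

```text
[455.71176734 -14.57357316]
[ 2.72 21.5   5.19] turn [ -0.    0.2 -90.4]
[ 2.74 21.48 12.79] turn [ -0.    0.2 -90.4]
```

```bash
python3 -m pendant '0 2 0 0 0 -10;1 5 0 0 0 -20;1 8 1 0 0 -30;2 11 2 0 0 -40;2 14 3 0 0 -50;2.7 17 4 0 0 -60;2.7 20 5 0 0 -70;2.7 21.5 5.2 0 0 -80;2.7 21.5 5.2 0 0 -90.4;2.7 21.5 5.2 0 0 -90.4;2.7 21.5 5.2 0 0 -90.4' 3.6 60|grep -E "tcp|force|width"
python3 - <<'E'
from h import *
st();k=jw(-91.8,-10.3); plan([(*k,34)],JY+90)
s=snap("side");crop(s,230,160,90,80,8,"pics/s35.png")
E
```

```text
tcp_pos: [455.9, -15.6, 109.6]
contact_force: [-1.0, 0.4, 0.6]
gripper_width: 35.9
t 47.85 tcp [455.9 -15.6 109.6] jig [-91.5 -11.3] yaw 80.8 tilt 0.19 F [-1.   0.4  0.6] w 35.9 q7 [-18.  18.  19. 124.  -9.  39.  87.]
[ 0.11 -0.02  7.56] turn [-0.1  0.1 -0.3]
```

View pics/s35.png

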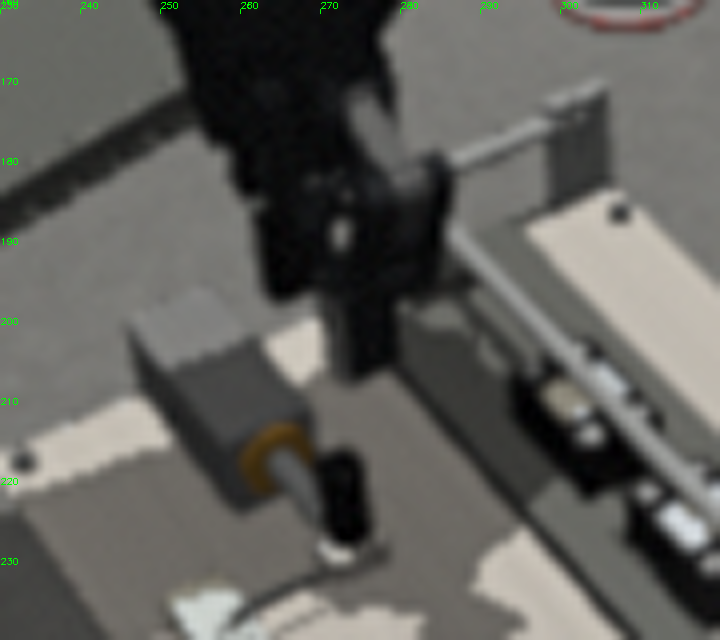

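```bash
python3 -m pendant '0.05 0 2 0 0 0;0.1 0 4 0 0 0;0.1 0 5.5 0 0 0;0.1 0 5.5 0 0 0'|grep -E "tcp|force|width";python3 -m pendant '0 0 1 0 0 0;0 0 2 0 0 0;0 0 2.1 0 0 0;0 0 2.1 0 0 0'|grep -E "tcp|force|width"
python3 - <<'E'
from h import *
st(); s=snap("side");crop(s,230,160,90,80,8,"pics/s36.png")
E
```

```text
tcp_pos: [455.1, -14.3, 53.8]
contact_force: [-0.6, -0.9, 0.1]
gripper_width: 36.0
tcp_pos: [455.0, -14.4, 32.8]
contact_force: [0.3, -0.0, -0.9]
gripper_width: 36.3
t 48.9 tcp [455.  -14.4  32.8] jig [-92.5 -10.3] yaw 80.9 tilt 0.31 F [ 0.3 -0.  -0.9] w 36.3 q7 [-15.  27.  15. 126. -14.  29.  92.]
```

View pics/s36.png

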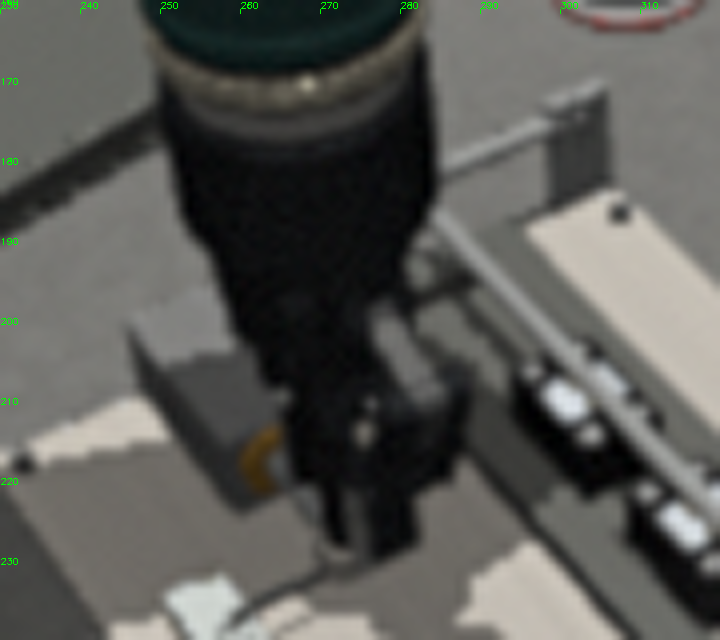

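Clear of obstacles. I'll close on the knob.

```bash
python3 -m pendant '0 0 0 0 0 0;0 0 0 0 0 0;0 0 0 0 0 0;0 0 0 0 0 0' 0 60|grep -E "tcp|force|width"
python3 - <<'E'
from h import *
st(); s=snap("side");t=snap("top")
p=robot.get_state()["tcp_pos"]; c,sn=np.cos(np.radians(JY)),np.sin(np.radians(JY)); jy=np.array([-sn,c,0])
plan([p-jy*30,p-jy*45,p-jy*50],JY+90)
crop(s,235,220,50,45,15,"pics/s37.png")
E
```

```text
tcp_pos: [455.3, -15.3, 33.5]
contact_force: [-1.6, -4.1, 5.7]
gripper_width: 13.8
t 49.45 tcp [455.3 -15.3  33.5] jig [-92.1 -11.1] yaw 80.8 tilt 0.29 F [-1.6 -4.1  5.7] w 13.8 q7 [-15.  27.  15. 126. -14.  29.  92.]
[-3.    0.01  0.01] turn [-0.2  0.2 -0.3]
[-4.5   0.02  0.02] turn [-0.2  0.2 -0.3]
[-5.    0.02  0.02] turn [-0.2  0.2 -0.3]
```

View pics/s37.png

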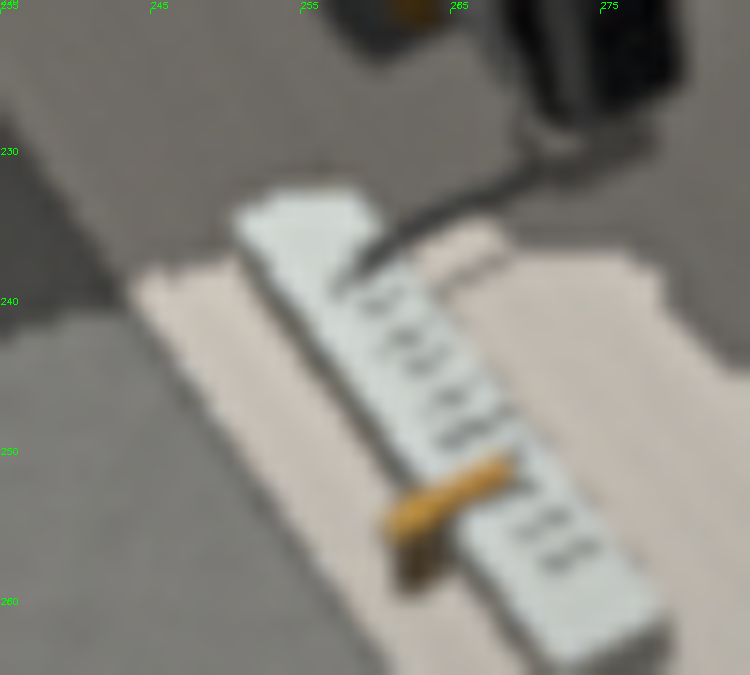

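```bash
python3 -m pendant '-1 0 0 0 0 0;-2 0 0 0 0 0;-3 0 0 0 0 0;-4 0 0 0 0 0;-4.5 0 0 0 0 0;-4.5 0 0 0 0 0;-4.5 0 0 0 0 0'|grep -E "tcp|force|width"
python3 - <<'E'
from h import *
st(); s=snap("side");t=snap("top")
crop(s,240,225,50,45,15,"pics/s38.png"); crop(t,300,225,45,30,17,"pics/t38.png")
E
```

```text
tcp_pos: [448.2, -59.2, 33.5]
contact_force: [1.7, 5.8, -1.5]
gripper_width: 14.3
t 50.42 tcp [448.2 -59.2  33.5] jig [-92.3 -55.5] yaw 80.8 tilt 0.25 F [ 1.7  5.8 -1.5] w 14.3 q7 [-10.  27.  15. 127. -14.  29.  97.]
```

View pics/s38.png

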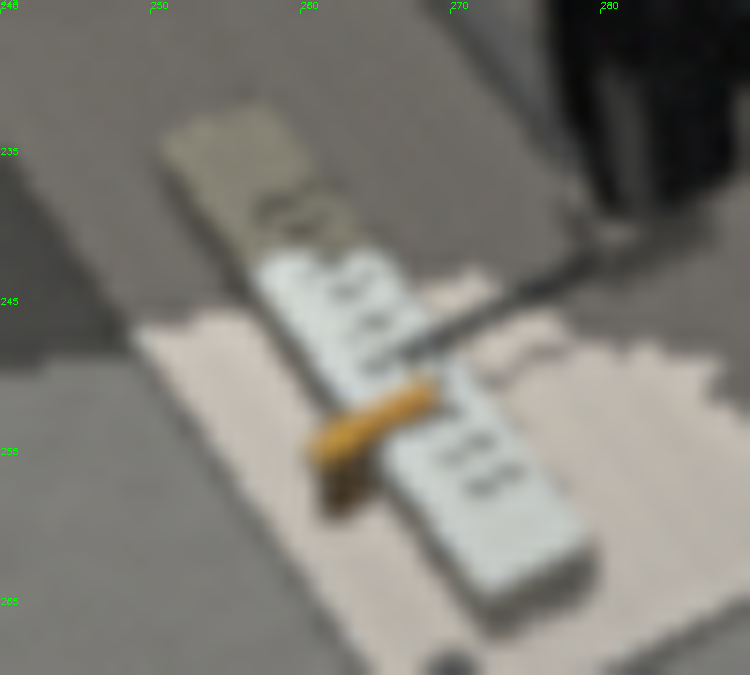

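View pics/t38.png

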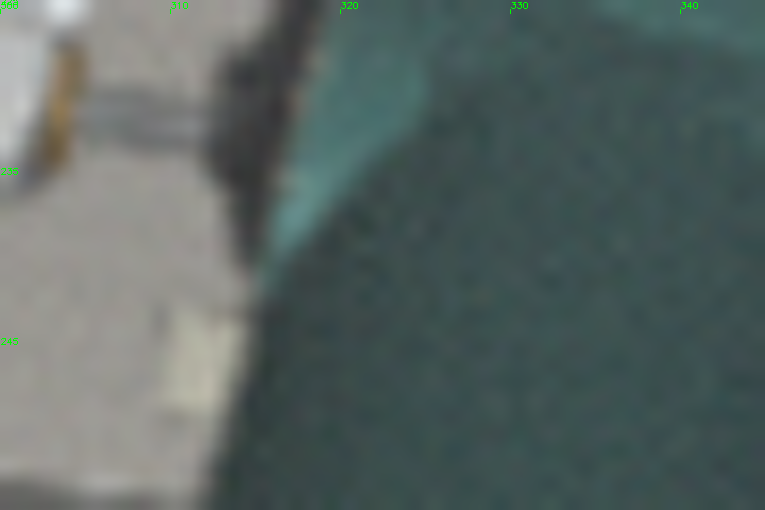

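Run:
```python
from h import *
t=snap("top"); im=cv2.imread("pics/top0.png").astype(float)
b,g,r=im[...,0],im[...,1],im[...,2]
sub=slice(240,262),slice(325,340)
w=np.clip((r+g)/2-b-15,0,None)[sub]; ys,xs=np.mgrid[240:262,325:340]
print("mark centroid",(w*xs).sum()/w.sum(),(w*ys).sum()/w.sum(),w.sum())
mk=((w*xs).sum()/w.sum(),(w*ys).sum()/w.sum())
print(wj(onz(t,mk,23)))
# pointer: dark centroid per row
gr=im.mean(2)
for row in range(236,247):
    seg=gr[row,312:322]; bg=np.median(gr[row,308:326]); d=np.clip(bg-seg-8,0,None); 
    if d.sum()>10:
        c=(d*np.arange(312,322)).sum()/d.sum(); print(row,c.round(2),d.sum().round(0),wj(onz(t,(c,row),24)).round(1), seg.astype(int))
for row in range(249,257):
    ww=np.clip((r+g)/2-b-15,0,None)[row,325:340]
    if ww.sum()>20: c=(ww*np.arange(325,340)).sum()/ww.sum(); print("m",row,c.round(2),ww.sum().round(0),wj(onz(t,(c,row),23)).round(1))
```

```text
mark centroid 331.9790964261632 251.63452461227243 741.5
[-146.17600889  -63.19797977]
236 317.94 84.0 [-102.2  -10.9] [227 227 228 228 219 193 177 205 215 225]
237 317.61 90.0 [-105.6  -10.3] [226 228 226 228 226 182 166 217 228 229]
238 317.57 95.0 [-108.8  -10.6] [226 226 226 228 226 177 164 218 226 226]
239 317.44 73.0 [-112.1  -10.6] [225 226 226 227 228 177 186 221 226 227]
240 317.39 72.0 [-115.4  -10.9] [226 226 226 228 224 174 190 220 227 227]
241 316.89 105.0 [-118.8   -9.8] [228 225 228 228 195 150 206 227 226 226]
242 316.73 127.0 [-122.1   -9.7] [226 226 224 227 177 139 211 230 227 227]
243 315.12 182.0 [-126.    -4.9] [192 173 171 195 166 146 211 226 226 226]
244 319.06 83.0 [-127.5  -18.1] [218 214 214 218 202 162 199 193 172 171]
245 317.0 26.0 [-131.6  -11.9] [226 227 228 226 209 181 212 215 213 213]
246 317.31 42.0 [-134.7  -13.4] [228 226 227 226 197 193 219 196 215 214]
m 249 332.39 93.0 [-137.5  -63.3]
m 250 332.36 131.0 [-140.8  -63.7]
m 251 332.09 120.0 [-144.1  -63.3]
m 252 331.83 142.0 [-147.4  -62.9]
m 253 331.63 126.0 [-150.7  -62.7]
m 254 331.63 104.0 [-153.9  -63.1]
m 255 332.0 23.0 [-157.   -64.8]
```

Run:
```python
from h import *
s=snap("side")
im=cv2.imread("pics/side0.png"); d=dict(s); d["image"]=im[:,:,::-1]; crop(d,240,220,50,45,15,"pics/s39.png")
for z in (18,20,22,24,26): print(z,[((proj(s,(*jw(x,-10),z))-[239.5,219.5])*15).round(0) for x in (-105,-120,-130)])
print("mark",[((proj(s,(*jw(x,-63.2),23))-[239.5,219.5])*15).round(0) for x in (-138,-145,-154)])
```

```text
18 [array([459., 198.]), array([380., 236.]), array([327., 261.])]
20 [array([458., 190.]), array([379., 228.]), array([325., 253.])]
22 [array([457., 181.]), array([377., 219.]), array([324., 245.])]
24 [array([456., 173.]), array([376., 211.]), array([322., 237.])]
26 [array([454., 165.]), array([375., 203.]), array([321., 229.])]
mark [array([433., 466.]), array([394., 485.]), array([344., 511.])]
```

View pics/s39.png

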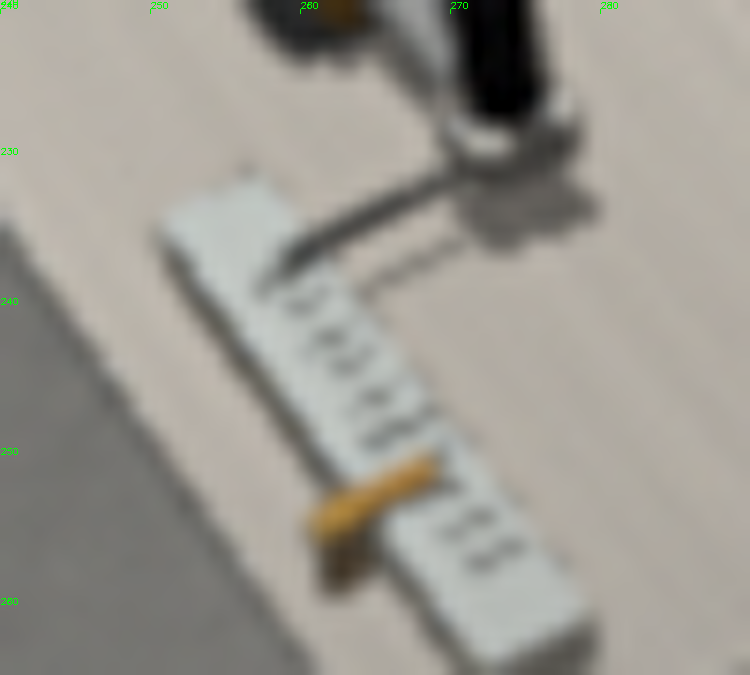

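```bash
python3 -m pendant '-0.4 0 0 0 0 0;-0.85 0 0 0 0 0;-0.9 0 0 0 0 0;-0.9 0 0 0 0 0'|grep -E "tcp|force|width"
python3 - <<'E'
from h import *
st(); s=snap("side")
crop(s,250,235,30,28,26,"pics/s40.png")
E
```

```text
tcp_pos: [447.0, -67.0, 33.5]
contact_force: [1.3, 7.0, -2.5]
gripper_width: 13.8
t 51.12 tcp [447.  -67.   33.5] jig [-92.3 -63.5] yaw 80.9 tilt 0.22 F [ 1.3  7.  -2.5] w 13.8 q7 [ -8.  27.  15. 127. -14.  29.  98.]
```

View pics/s40.png

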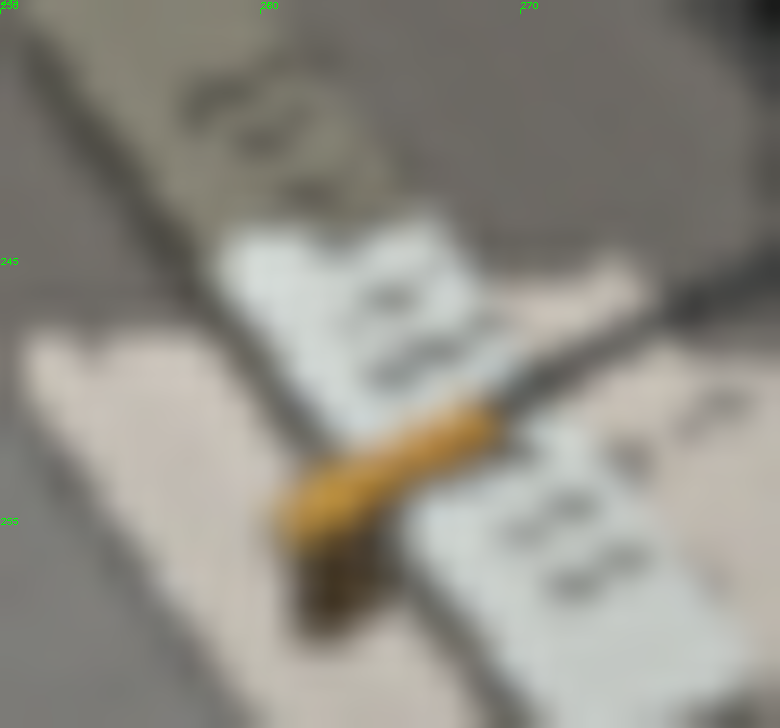

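```bash
cat >> h.py <<'E'
def fit(d):
    im=d["image"].astype(float); r,g,b=im[...,0],im[...,1],im[...,2]
    m=[]
    for c in range(260,272):
        w=np.clip(r[:,c]-b[:,c]-45,0,None)[244:262]; 
        # keep bright (top face)
        w=w*(r[244:262,c]>115)
        if w.sum()>60: m.append((c,(w*np.arange(244,262)).sum()/w.sum()))
    return np.array(m)
E
python3 - <<'E'
from h import *
s=snap("side"); m=fit(s); print(m.round(2))
g=s["image"].astype(float).mean(2)
for c in range(268,282): print(c, 250-8, g[241:257,c].astype(int))
E
```

```text
[[261.   254.37]
 [262.   253.86]
 [263.   253.42]
 [264.   252.7 ]
 [265.   252.39]
 [266.   251.67]
 [267.   251.4 ]]
268 242 [105 104 103 105 137 176 156 182 186 133 111 109 160 196 199 201]
269 242 [104 105 104 101 121 169 167 184 148  97 111 119 182 196 176 193]
270 242 [105 105 104 102 123 177 184 159 100 109 163 153 189 185 163 187]
271 242 [104 103 103 101 123 180 185 132  91 143 194 198 190 158 179 187]
272 242 [105 104 102 106 136 183 172 109 122 173 194 197 189 156 185 179]
273 242 [105 105 104 117 161 181 138 105 163 186 181 158 181 190 188 158]
274 242 [103 103 103 107 135 154 108 126 179 190 178 143 160 190 188 157]
275 242 [104 104 104 105 106 100  93 153 186 187 177 173 176 185 188 183]
276 242 [104 105 104 104  95  69  78 131 177 171 157 176 185 183 182 177]
277 242 [107 107 107 103  83  67  89 124 164 146 164 182 185 184 181 173]
278 242 [102 104 107  97  70  74  97 125 165 149 172 183 184 182 182 180]
279 242 [ 82  87  95  78  68  91 102 122 165 176 183 183 181 182 183 182]
280 242 [ 80  78  70  57  69  99 104 106 134 175 186 183 180 180 181 182]
281 242 [ 69  95  73  60  72 100 105 102 120 172 184 183 182 178 179 180]
```

```bash
python3 -m pendant '-0.18 0 0 0 0 0;-0.18 0 0 0 0 0;-0.18 0 0 0 0 0;-0.18 0 0 0 0 0'|grep -E "time|tcp|force|width"
python3 - <<'E'
from h import *
st(); s=snap("side")
crop(s,250,235,30,28,26,"pics/s41.png"); m=fit(s); print(m.mean(0))
g=s["image"].astype(float).mean(2)
for c in range(269,275): 
    seg=g[244:254,c]; d=np.clip(180-seg,0,None); k=d[1:-1].argmin; 
    print(c,seg.astype(int))
E
```

```text
time_s: 51.72
tcp_pos: [446.9, -67.7, 33.5]
contact_force: [1.7, 6.4, -1.3]
gripper_width: 13.9
t 51.73 tcp [446.9 -67.7  33.5] jig [-92.3 -64.2] yaw 80.9 tilt 0.22 F [ 1.7  6.4 -1.3] w 13.9 q7 [ -8.  27.  15. 127. -14.  29.  99.]
[264.         252.85458563]
269 [100 119 165 167 184 149  90  97 116 183]
270 [102 124 178 185 162  98  94 158 152 188]
271 [101 124 182 185 134  76 122 190 197 190]
272 [102 125 180 175 104  90 162 196 200 190]
273 [101 124 172 140  85 123 178 185 172 185]
274 [103 122 153 105  94 165 189 178 149 161]
```

View pics/s41.png

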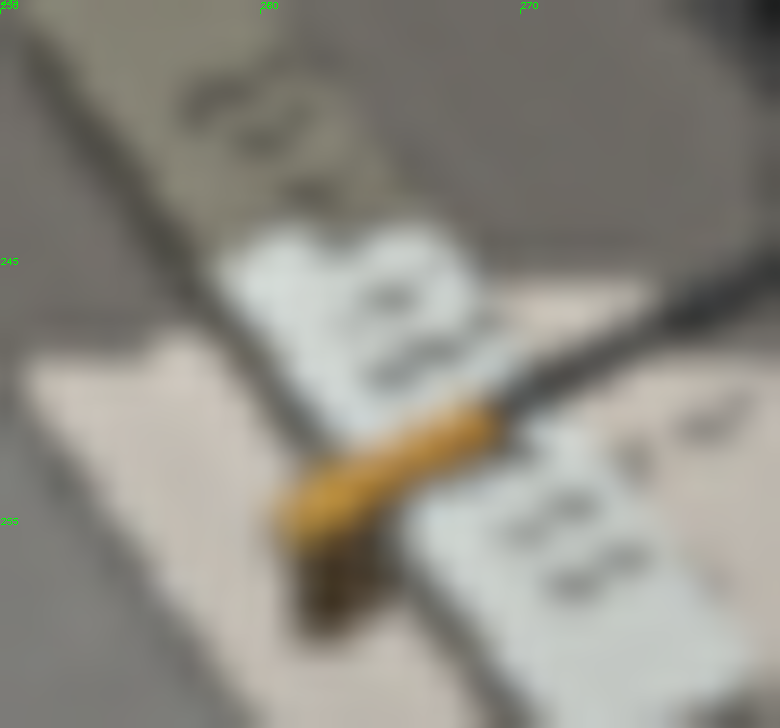

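Pointer and marker are in line to within about 0.7 mm, and the top-view estimate of 53 mm agrees. Holding now.

```bash
python3 -m pendant '-0.14 0 0 0 0 0;-0.14 0 0 0 0 0;-0.14 0 0 0 0 0;-0.14 0 0 0 0 0;-0.14 0 0 0 0 0;-0.14 0 0 0 0 0;-0.14 0 0 0 0 0;-0.14 0 0 0 0 0;-0.14 0 0 0 0 0;-0.14 0 0 0 0 0;-0.14 0 0 0 0 0;-0.14 0 0 0 0 0;-0.14 0 0 0 0 0;-0.14 0 0 0 0 0;-0.14 0 0 0 0 0;-0.14 0 0 0 0 0;-0.14 0 0 0 0 0;-0.14 0 0 0 0 0;-0.14 0 0 0 0 0;-0.14 0 0 0 0 0'|grep -E "time|tcp|force|width"
python3 - <<'E'
from h import *
st(); s=snap("side"); m=fit(s); print(m.mean(0))
g=s["image"].astype(float).mean(2)
for c in range(269,275): print(c,g[244:254,c].astype(int))
E
```

```text
time_s: 54.28
tcp_pos: [446.9, -68.0, 33.5]
contact_force: [2.6, 7.3, -0.9]
gripper_width: 14.1
t 54.27 tcp [446.9 -68.   33.5] jig [-92.3 -64.4] yaw 81.0 tilt 0.26 F [ 2.6  7.3 -0.9] w 14.1 q7 [ -8.  27.  15. 127. -14.  29.  99.]
[264.         252.85635974]
269 [101 105 133 156 186 156  91  77 110 183]
270 [103 120 168 181 167 124  85 115 140 189]
271 [102 125 181 187 139  91 119 179 195 192]
272 [100 123 180 178 123  97 162 196 200 190]
273 [101 126 172 146  95 124 179 184 173 185]
274 [102 121 158 123 101 164 189 178 148 162]
```

```bash
python3 -m pendant '-0.12 0 0 0 0 0;-0.12 0 0 0 0 0;-0.12 0 0 0 0 0;-0.12 0 0 0 0 0;-0.12 0 0 0 0 0;-0.12 0 0 0 0 0;-0.12 0 0 0 0 0;-0.12 0 0 0 0 0;-0.12 0 0 0 0 0'|grep -E "time|tcp|force|width"
python3 - <<'E'
from h import *
st(); s=snap("side"); g=s["image"].astype(float).mean(2)
for c in range(270,273): print(c,g[244:254,c].astype(int))
plan([(455.2,-15,33.5)],81.1)
E
```

```text
time_s: 55.45
tcp_pos: [446.9, -68.0, 33.5]
contact_force: [1.2, 7.7, -0.4]
gripper_width: 13.6
t 55.45 tcp [446.9 -68.   33.5] jig [-92.3 -64.5] yaw 81.0 tilt 0.33 F [ 1.2  7.7 -0.4] w 13.6 q7 [ -8.  27.  15. 127. -14.  29.  99.]
270 [103 105 134 172 166 124  85 116 139 189]
271 [102 122 172 184 142  90 118 179 195 190]
272 [100 126 180 179 124  98 162 196 202 191]
[ 5.37 -0.    0.02] turn [-0.2 -0.2 -0.1]
```

Held for about 3.7 s without slip. Now I'll guide the slide home and let go.

```bash
python3 -m pendant '1 0 0 0 0 0;2.2 0 0 0 0 0;3.4 0 0 0 0 0;4.6 0 0 0 0 0;5.3 0 0 0 0 0;5.3 0 0 0 0 0;5.3 0 0 0 0 0'|grep -E "time|tcp|force|width"; python3 -m pendant '0 0 0 0 0 0;0 0 0 0 0 0;0 0 0 0 0 0;0 0 -3 0 0 0;0 0 -7 0 0 0;0 0 -10 0 0 0;0 0 -10 0 0 0' 3.6|grep -E "time|tcp|force|width"
python3 - <<'E'
from h import *
st();s=snap("side");crop(s,220,160,130,110,6,"pics/s42.png");plan([(571,123.5,100),(571,123.5,16)],JY)
E
```

```text
time_s: 56.38
tcp_pos: [455.2, -15.8, 33.6]
contact_force: [2.5, 1.8, -8.0]
gripper_width: 14.1
time_s: 57.25
tcp_pos: [457.1, -16.2, 135.7]
contact_force: [0.4, -0.4, 0.2]
gripper_width: 35.8
t 57.25 tcp [457.1 -16.2 135.7] jig [-90.1 -11.7] yaw 81.0 tilt 0.32 F [ 0.4 -0.4  0.2] w 35.8 q7 [-19.  15.  20. 123.  -8.  42.  87.]
[15.57  9.19  3.49] turn [-0.3 -0.1 89.9]
[15.53  9.21 11.89] turn [-0.3 -0.1 89.9]
```

View pics/s42.png

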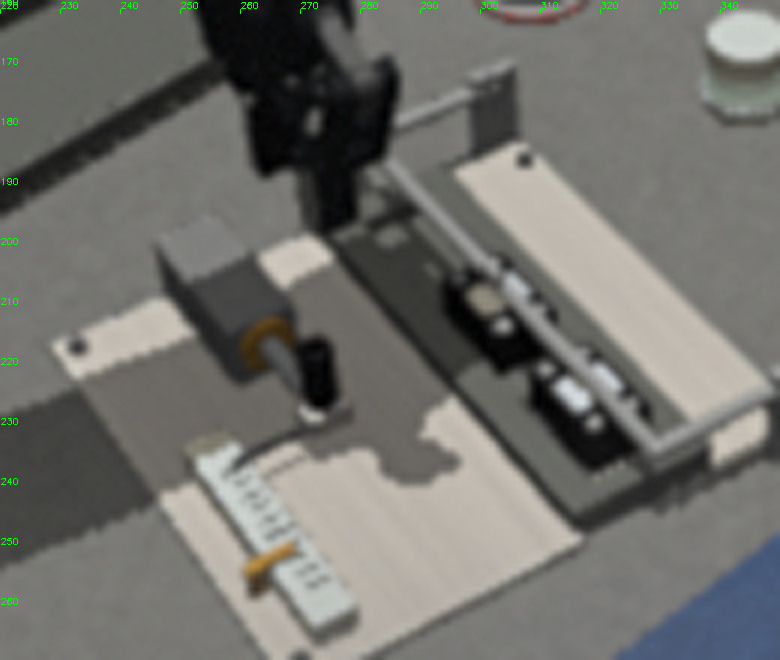

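The gauge is home and the marker hasn't moved, still at (265,254). Next is the bail.

```bash
python3 -m pendant '2 1 0 0 0 10;4 2 0 0 0 20;6 4 0 0 0 30;8 5 0 0 0 40;10 6 0 0 0 50;12 8 0 0 0 60;14 9 1 0 0 70;15.5 9.2 2 0 0 80;15.5 9.2 3.5 0 0 89.9;15.5 9.2 3.5 0 0 89.9;15.5 9.2 3.5 0 0 89.9' 4.5 40|grep -E "tcp|force|width"
python3 - <<'E'
from h import *
st();plan([(571,123.5,16)],JY)
E
```

```text
tcp_pos: [570.7, 122.3, 99.5]
contact_force: [0.1, -0.2, 0.9]
gripper_width: 45.0
t 58.67 tcp [570.7 122.3  99.5] jig [  0.7 142.7] yaw -8.7 tilt 0.27 F [ 0.1 -0.2  0.9] w 45.0 q7 [-42.  33.  35. 108. -25.  47.  -2.]
[ 0.03 -0.09  8.35] turn [-0.2  0.1  0.2]
```

```bash
python3 -m pendant '0 0 3 0 0 0;0 0 6 0 0 0;0 0 8.3 0 0 0;0 0 8.3 0 0 0;0 0 8.3 0 0 0' 4.5|grep -E "tcp|force|width"; python3 -m pendant '0 0 0 0 0 0;0 0 0 0 0 0;0 0 0 0 0 0;0 0 0 0 0 0;0 0 0 0 0 0' 0 40|grep -E "tcp|force|width"
```

```text
tcp_pos: [571.5, 122.3, 17.7]
contact_force: [0.7, 0.1, -0.3]
gripper_width: 44.8
tcp_pos: [570.4, 122.9, 18.7]
contact_force: [-5.9, -0.8, 8.4]
gripper_width: 10.9
```

```bash
python3 -m pendant '0.05 0 -1.05 0 0 0;0.3 0 -2.05 0 0 0;0.7 0 -3.05 0 0 0;1.2 0 -3.95 0 0 0;1.9 0 -4.75 0 0 0;2.65 0 -5.5 0 0 0;3.5 0 -6.05 0 0 0;4.45 0 -6.5 0 0 0;5.45 0 -6.8 0 0 0;6.5 0 -7 0 0 0;7.55 0 -7 0 0 0;8.6 0 -6.8 0 0 0;9.2 0 -6.65 0 0 0;9.2 0 -6.65 0 0 0;9.2 0 -6.65 0 0 0'|grep -E "tcp|force|width"; python3 -m pendant '0 0 0 0 0 0;0 0 0 0 0 0;0 0 0 0 0 0;0 0 -4 0 0 0;0 0 -8 0 0 0;-5 3 -10 0 0 0;-9 8 -10 0 0 0;-9 8 -10 0 0 0' 3.5|grep -E "tcp|force|width"
python3 - <<'E'
from h import *
st();s=snap("side");t=snap("top");crop(s,210,130,160,120,5,"pics/s43.png");crop(t,195,160,80,100,7,"pics/t43.png")
E
```

```text
tcp_pos: [662.3, 108.3, 85.0]
contact_force: [0.2, 0.5, 0.4]
gripper_width: 10.5
tcp_pos: [557.9, 38.7, 185.0]
contact_force: [1.0, 0.4, -0.3]
gripper_width: 34.8
t 62.8 tcp [557.9  38.7 185. ] jig [ 0.9 58.1] yaw -9.1 tilt 0.42 F [ 1.   0.4 -0.3] w 34.8 q7 [-39.  24.  40. 109. -19.  54.   1.]
```

View pics/s43.png

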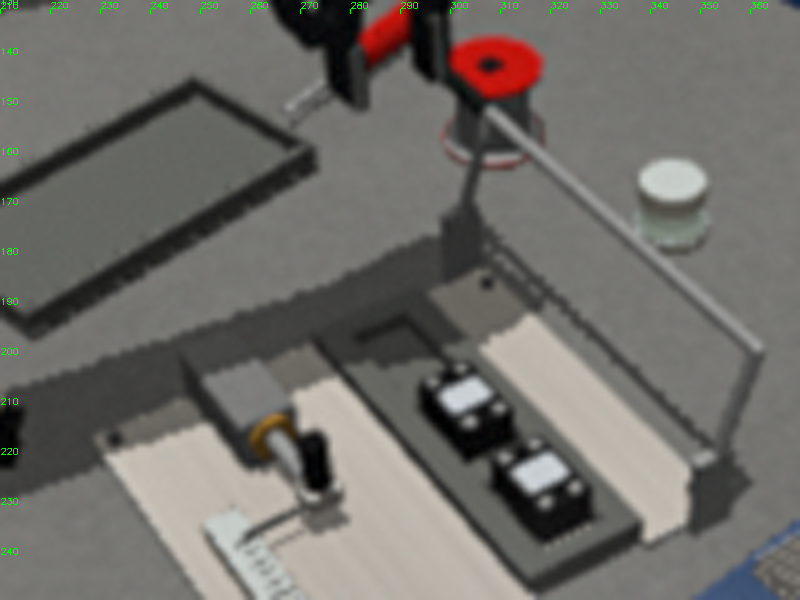

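View pics/t43.png

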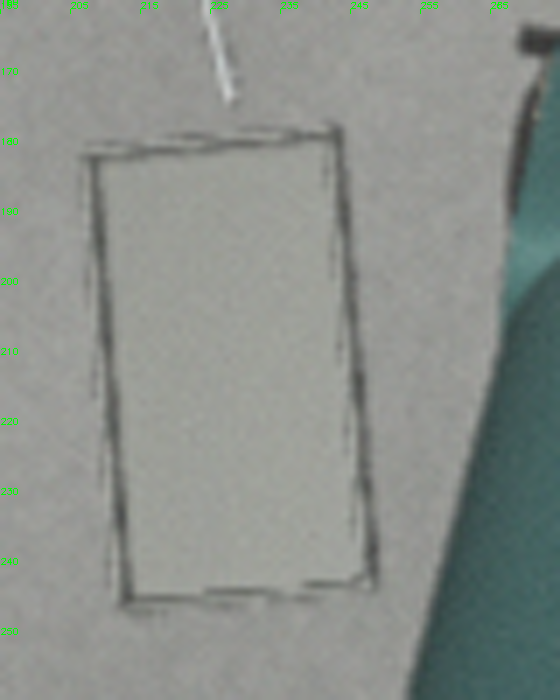

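Run:
```python
from h import *
t=snap("top")
T=lambda x,y:(195+x/7-.5,160+y/7-.5)
q=np.array([onz(t,T(*a),22) for a in [(93,157),(338,130),(373,582),(125,602)]]); print(q.round(1),q.mean(0).round(1))
print([np.linalg.norm(q[i]-q[(i+1)%4]).round(1) for i in range(4)])
u=q[0]-q[3]+q[1]-q[2]; print("tray x angle",np.degrees(np.arctan2(u[1],u[0])).round(1))
plan([(547.4,-20.5,70),(547.4,-20.5,16.5)],-9.0)
```

```text
[[628.3 345.3  22. ]
 [639.3 230.6  22. ]
 [427.5 215.2  22. ]
 [420.2 330.2  22. ]] [528.8 280.3  22. ]
[np.float64(115.2), np.float64(212.3), np.float64(115.3), np.float64(208.6)]
tray x angle 4.2
[-0.49  6.59 11.47] turn [-0.4  0.   0.3]
[-0.49  6.62 16.82] turn [-0.4  0.   0.3]
```

```bash
python3 -m pendant '-0.5 3 3 0 0 0;-0.5 6.6 7 -0.4 0 0;-0.5 6.6 11 -0.4 0 0.3;-0.5 6.6 15 -0.4 0 0.3;-0.5 6.6 16.8 -0.4 0 0.3;-0.5 6.6 16.8 -0.4 0 0.3;-0.5 6.6 16.8 -0.4 0 0.3' 4.6 60|grep -E "tcp|force|width"; python3 -m pendant '0 0 0 0 0 0;0 0 0 0 0 0;0 0 0 0 0 0;0 0 0 0 0 0' 0 60|grep -E "tcp|force|width"; python3 -m pendant '0 0 -1 0 0 0;0 0 -3 0 0 0;0 0 -7 0 0 0;0 0 -10 0 0 0;0 0 -10 0 0 0'|grep -E "tcp|force|width"
python3 - <<'E'
from h import *
st();s=snap("side");crop(s,240,130,110,110,6,"pics/s44.png")
plan([(578.7,284,110),(578.7,284,25)],4.2)
E
```

```text
tcp_pos: [548.7, -20.2, 17.8]
contact_force: [-0.2, 0.0, -0.3]
gripper_width: 46.3
tcp_pos: [549.2, -20.0, 19.3]
contact_force: [-2.3, -0.1, 7.6]
gripper_width: 30.0
tcp_pos: [550.9, -20.0, 122.6]
contact_force: [0.5, -0.0, -1.0]
gripper_width: 30.0
t 64.95 tcp [550.9 -20.  122.6] jig [ 3.1 -1. ] yaw -8.9 tilt 0.55 F [ 0.5 -0.  -1. ] w 30.0 q7 [-31.  28.  38. 113. -24.  47.  11.]
[ -1.86 -30.45   1.16] turn [ -0.1  -0.4 -13.1]
[ -1.91 -30.43   9.66] turn [ -0.1  -0.4 -13.1]
```

View pics/s44.png

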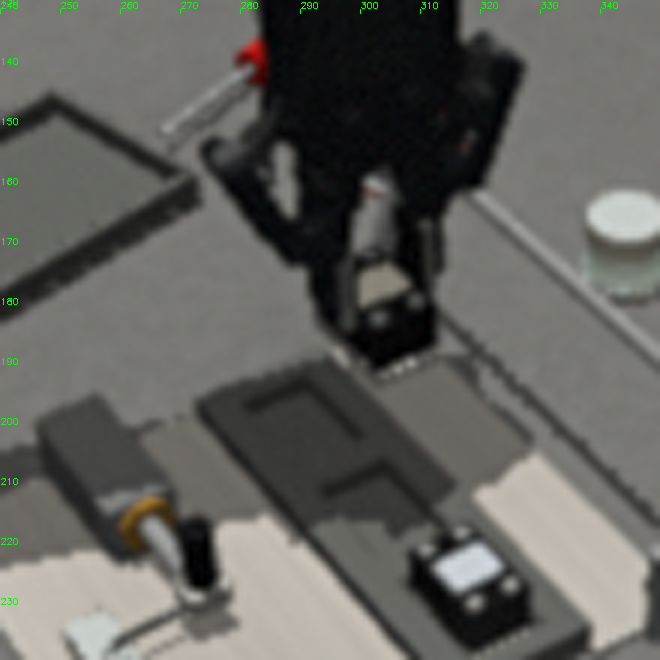

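```bash
python3 -m pendant '-1 -5 0 0 0 -2;-1.5 -10 0 0 0 -4;-1.9 -15 0 0 0 -6;-1.9 -20 0 0 0 -8;-1.9 -25 0 0 0 -11;-1.9 -30.4 0 0 -0.4 -13;-1.9 -30.4 4 0 -0.4 -13.1;-1.9 -30.4 8 0 -0.4 -13.1;-1.9 -30.4 8.8 0 -0.4 -13.1;-1.9 -30.4 8.8 0 -0.4 -13.1'|grep -E "tcp|force|width"
python3 - <<'E'
from h import *
st();s=snap("side");crop(s,170,110,110,100,7,"pics/s45.png")
E
```

```text
tcp_pos: [578.7, 283.2, 33.4]
contact_force: [0.3, -0.1, 0.1]
gripper_width: 29.8
t 66.25 tcp [578.7 283.2  33.4] jig [-16.4 302.9] yaw 4.1 tilt 0.09 F [ 0.3 -0.1  0.1] w 29.8 q7 [-49.  42.  29. 101. -27.  44.  -3.]
```

View pics/s45.png

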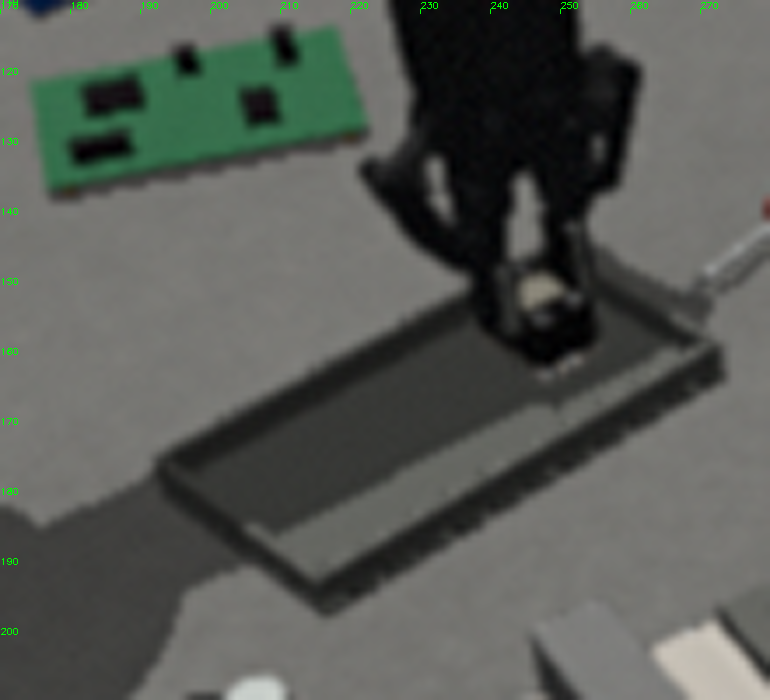

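```bash
python3 -m pendant '0 0 0.7 0 0 0;0 0 1.3 0 0 0;0 0 1.3 0 0 0;0 0 1.3 0 0 0'|grep -E "tcp|force|width"; python3 -m pendant '0 0 0.2 0 0 0;0 0 0.3 0 0 0;0 0 0.3 0 0 0'|grep -E "tcp|force|width"
```

```text
tcp_pos: [579.6, 283.6, 21.7]
contact_force: [0.7, -0.8, -0.8]
gripper_width: 29.8
tcp_pos: [579.5, 283.6, 18.5]
contact_force: [-0.3, -0.9, -0.8]
gripper_width: 30.0
```

```bash
python3 -m pendant '0 0 0.2 0 0 0;0 0 0.2 0 0 0'|grep -E "tcp|force|width"
```

```text
tcp_pos: [579.6, 283.7, 18.3]
contact_force: [-3.4, -1.6, 12.4]
gripper_width: 30.0
```

Touchdown. Now release, rise and look.

```bash
python3 -m pendant '0 0 -0.1 0 0 0;0 0 -0.1 0 0 0;0 0 -0.1 0 0 0;0 0 -4 0 0 0;0 0 -9 0 0 0;0 5 -9 0 0 0;0 10 -9 0 0 0;0 10 -9 0 0 0' 4.6|grep -E "tcp|force|width"
python3 - <<'E'
from h import *
st();s=snap("side");t=snap("top");crop(s,170,110,110,100,7,"pics/s46.png");crop(t,200,170,60,80,7,"pics/t46.png")
plan([(*jw(-0.5,-70.8),110),(*jw(-0.5,-70.8),18)],-9.0)
E
```

```text
tcp_pos: [587.5, 177.9, 108.4]
contact_force: [0.6, 0.5, -0.3]
gripper_width: 46.0
t 68.42 tcp [587.5 177.9 108.4] jig [  8.6 200.2] yaw 3.7 tilt 0.07 F [ 0.6  0.5 -0.3] w 46.0 q7 [-44.  34.  33. 104. -23.  49.   4.]
[-6.95 26.77 -0.31] turn [-0.2  0.  13.1]
[-6.95 26.8   8.89] turn [-0.2  0.  13.1]
```

View pics/s46.png

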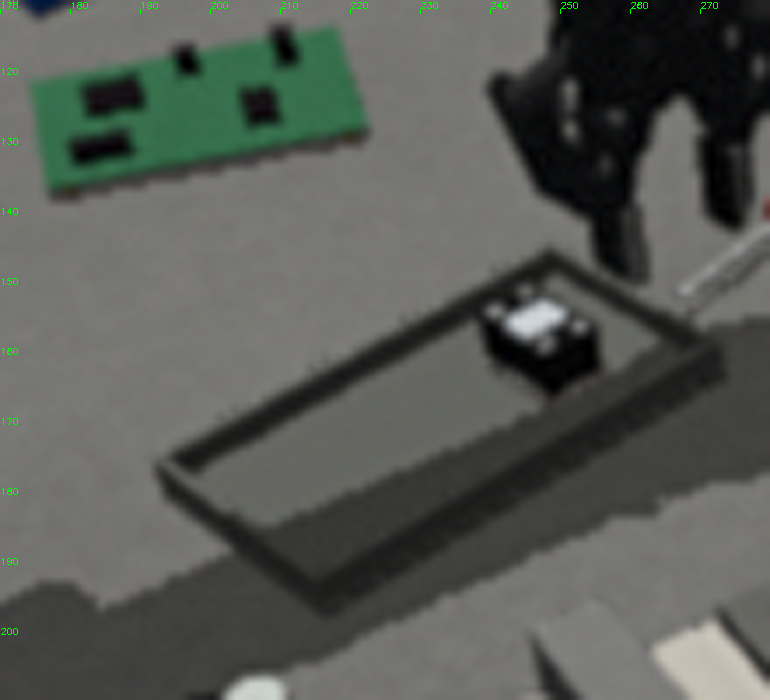

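View pics/t46.png

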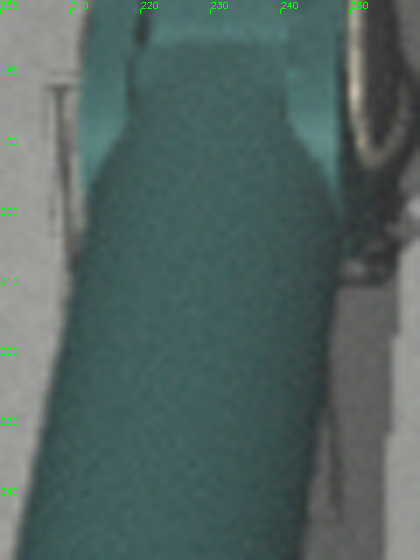

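```bash
python3 -m pendant '-2 5 -1 0 0 3;-4 10 -1 0 0 6;-6 15 -1 0 0 9;-7 20 -1 0 0 13;-7 25 -1 0 0 13.1;-7 26.8 1 0 0 13.1;-7 26.8 4 0 0 13.1;-7 26.8 7 0 0 13.1;-7 26.8 8.9 0 0 13.1;-7 26.8 8.9 0 0 13.1;-7 26.8 8.9 0 0 13.1' 4.6 60|grep -E "tcp|force|width"
python3 - <<'E'
from h import *
st();s=snap("side");crop(s,280,180,70,65,11,"pics/s47.png")
E
```

```text
tcp_pos: [536.9, -88.4, 18.6]
contact_force: [-0.2, -0.1, 0.9]
gripper_width: 46.1
t 69.9 tcp [536.9 -88.4  18.6] jig [ -0.2 -70.6] yaw -9.0 tilt 0.21 F [-0.2 -0.1  0.9] w 46.1 q7 [-18.  37.  31. 115. -32.  36.  25.]
```

View pics/s47.png

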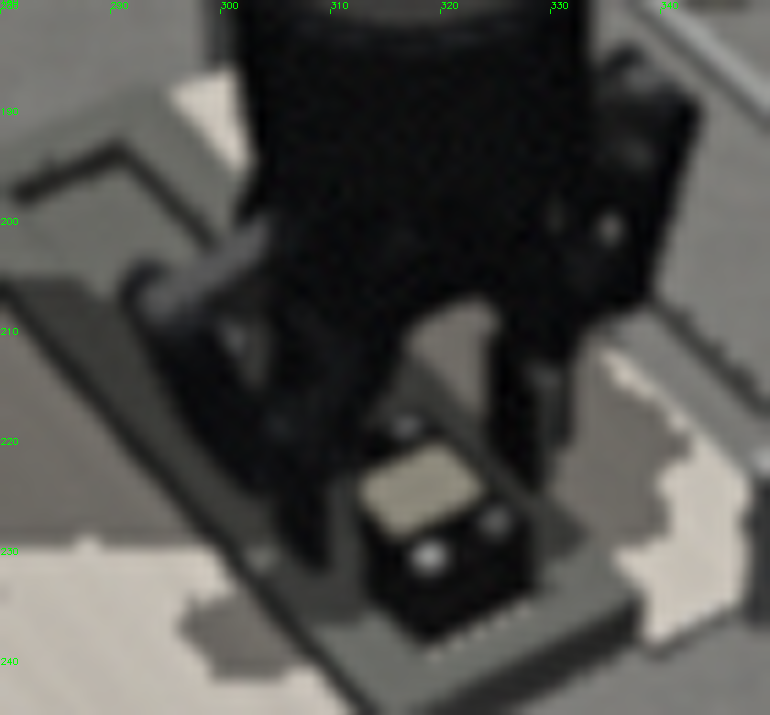

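```bash
python3 -m pendant '0 0 0 0 0 0;0 0 0 0 0 0;0 0 0 0 0 0;0 0 0 0 0 0' 0 60|grep -E "tcp|force|width"; python3 -m pendant '0 0 -1 0 0 0;0 0 -3 0 0 0;0 0 -7 0 0 0;0 0 -10 0 0 0;0 0 -10 0 0 0'|grep -E "tcp|force|width"
python3 - <<'E'
from h import *
st();s=snap("side");crop(s,240,130,120,110,6,"pics/s48.png")
plan([(480,276.7,110),(480,276.7,32)],4.2)
E
```

```text
tcp_pos: [537.9, -88.5, 20.0]
contact_force: [-1.7, 0.7, 6.9]
gripper_width: 29.7
tcp_pos: [539.4, -89.1, 123.3]
contact_force: [-0.3, -0.4, -0.6]
gripper_width: 29.7
t 71.08 tcp [539.4 -89.1 123.3] jig [  2.4 -71. ] yaw -9.0 tilt 0.6 F [-0.3 -0.4 -0.6] w 29.7 q7 [-24.  28.  39. 113. -24.  47.  19.]
[-11.47 -35.17   1.29] turn [ -0.3  -0.4 -13.2]
[-11.52 -35.13   9.09] turn [ -0.3  -0.4 -13.2]
```

View pics/s48.png

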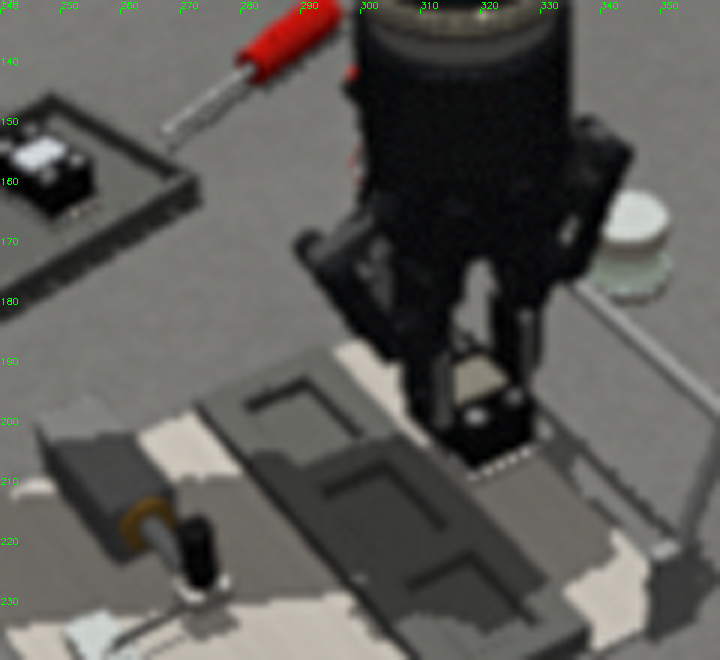

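```bash
python3 -m pendant '-2 -5 0 0 0 -2;-4 -10 0 0 0 -4;-6 -15 0 0 0 -6;-8 -20 0 0 0 -8;-9.5 -25 0 0 0 -10;-10.5 -30 0 0 0 -12;-11.5 -35.2 0 0 -0.4 -13.2;-11.5 -35.2 3 0 -0.4 -13.2;-11.5 -35.2 7 0 -0.4 -13.2;-11.5 -35.2 9 0 -0.4 -13.2;-11.5 -35.2 9 0 -0.4 -13.2'|grep -E "tcp|force|width"
python3 - <<'E'
from h import *
st();s=snap("side");crop(s,170,110,110,100,7,"pics/s49.png")
E
```

```text
tcp_pos: [479.3, 276.3, 31.5]
contact_force: [0.1, -0.0, -1.2]
gripper_width: 30.0
t 72.5 tcp [479.3 276.3  31.5] jig [-113.5  280.7] yaw 4.2 tilt 0.22 F [ 0.1 -0.  -1.2] w 30.0 q7 [-55.  36.  28. 114. -27.  37.  -5.]
```

View pics/s49.png

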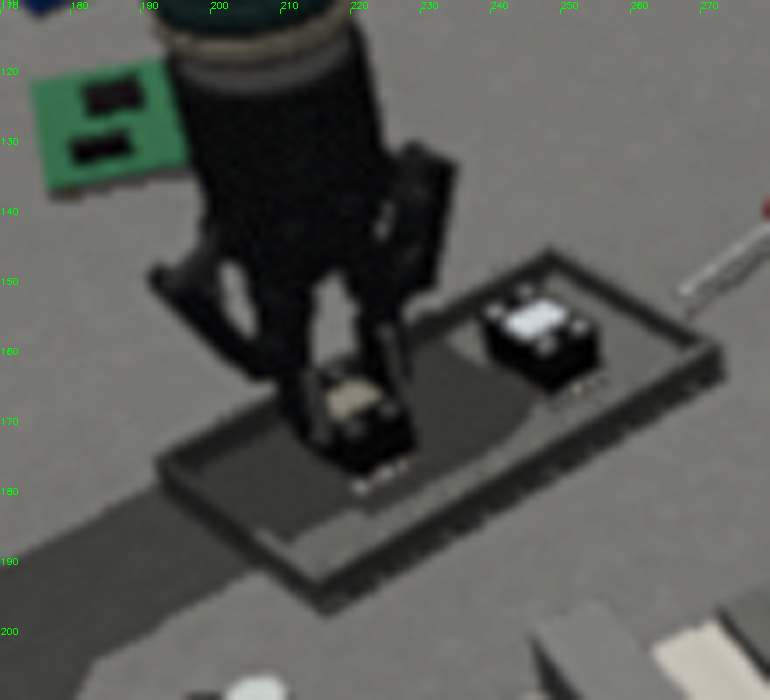

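```bash
python3 -m pendant '0 0 0.6 0 0 0;0 0 1.0 0 0 0;0 0 1.0 0 0 0;0 0 1.0 0 0 0'|grep -E "tcp|force|width"; python3 -m pendant '0 0 0.2 0 0 0;0 0 0.3 0 0 0;0 0 0.3 0 0 0'|grep -E "tcp|force|width"
```

```text
tcp_pos: [480.5, 277.0, 23.1]
contact_force: [-0.6, 0.9, -0.5]
gripper_width: 29.8
tcp_pos: [480.5, 276.9, 20.0]
contact_force: [-1.1, 0.1, -0.8]
gripper_width: 29.6
```

```bash
python3 -m pendant '0 0 0.2 0 0 0;0 0 0.2 0 0 0'|grep -E "tcp|force|width"; python3 -m pendant '0 0 0 0 0 0;0 0 0 0 0 0;0 0 0 0 0 0;0 0 -4 0 0 0;0 0 -9 0 0 0;0 -6 -12 0 0 0;0 -12 -14 0 0 0;0 -18 -14 0 0 0;0 -24 -14 0 0 0;0 -24 -14 0 0 0' 4.6|grep -E "tcp|force|width"
python3 - <<'E'
from h import *
st();s=snap("side");t=snap("top");crop(s,170,110,110,100,7,"pics/s50.png");crop(t,195,165,70,85,8,"pics/t50.png");cv2.imwrite("pics/sfull.png",s["image"][:,:,::-1]);cv2.imwrite("pics/tfull.png",t["image"][:,:,::-1])
E
```

```text
tcp_pos: [480.7, 277.0, 19.0]
contact_force: [-3.4, -1.3, 10.4]
gripper_width: 29.9
tcp_pos: [459.6, 522.0, 158.8]
contact_force: [-0.1, -0.3, -0.5]
gripper_width: 45.9
t 74.92 tcp [459.6 522.  158.8] jig [-171.   520.5] yaw 4.7 tilt 0.4 F [-0.1 -0.3 -0.5] w 45.9 q7 [-73.  37.  32.  90. -22.  59. -30.]
```

View pics/s50.png

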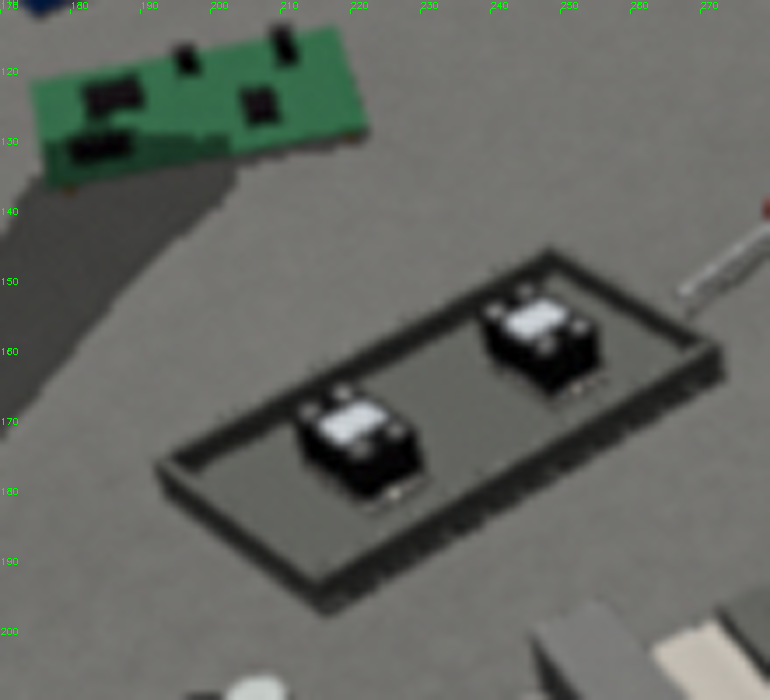

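View pics/tfull.png

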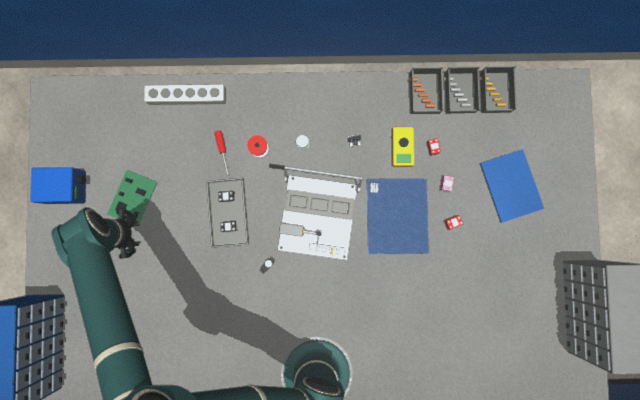

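View pics/sfull.png

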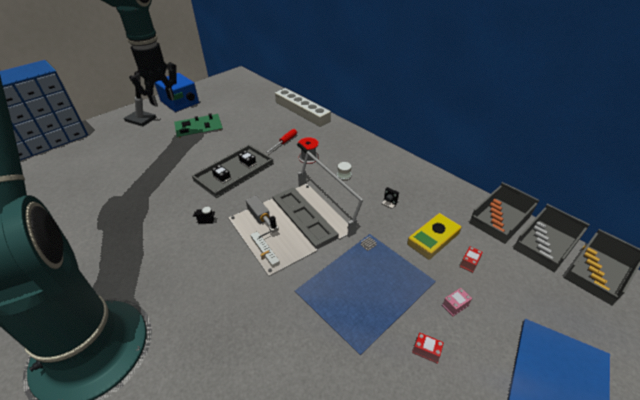

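Run:
```python
from h import *
t=snap("top"); im=t["image"].astype(float); r,g,b=im[...,0],im[...,1],im[...,2]
w=np.clip((r+g)/2-b-15,0,None)[240:262,325:340]; ys,xs=np.mgrid[240:262,325:340]
print("mark",(w*xs).sum()/w.sum(),(w*ys).sum()/w.sum()); st()
print(robot.hand_in())
```

```text
mark 331.9634394041977 251.64387271496275
t 75.08 tcp [463.7 514.4 159.6] jig [-165.7  513.5] yaw 4.1 tilt 0.2 F [-0.1 -0.6 -0.5] w 45.9 q7 [-72.  37.  32.  90. -22.  59. -30.]
the job is handed in; nothing more can be done
None
```

The contact test was run in the order asked, and I handed the job in at 75 s of the 208 s allowed.

- **Relays seated:** Two relays were present. After swinging the bail up, I set them in pockets 1 and 2. Two-view heights showed both level and fully down.
- **Bail shut:** I pressed it down to a firm stop (about 20 N). The bar then measured about 44 mm high, against 43 mm when shut.
- **Gauge hold:** I pulled the gauge about 53 mm and held it about 3.7 s with no slip, then guided it home. The side view had the pointer within 0.7 mm of the marker. The top view put the marker at 52.8 to 53.4 mm.
- **Relays out:** After swinging the bail up past upright again, I stood both relays flat in the tray.

**Last checks:** Both relays stand flat in the tray, and the bail is up, leaning back at roughly 1.9 rad. The gauge is home and the brass marker is at the same pixel as at the start. The other bench items look unmoved, and the gripper is clear.

**What disagreed or went wrong:**
- **Tool height:** The shut fingertips sat about 24 mm higher relative to the reported tool point than stated, so my first grab closed above the bail's sleeve. I measured the true height by touching bare bench and used that afterwards.
- **First relay:** It caught on the pocket's rim, so I nudged and pressed it home.
- **Second relay:** It was knocked aside before I reached it, so I measured its position again.

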